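# Complete a filter-module kit

## Task

Complete the filter kit: set every filter module that stands on the bench upright into the gap in the tray's row made for its thickness, a few millimetres wider than the module, fully down on the tray floor and without shifting or tipping the modules already in the row; once all are in, slide the black end stop all the way up to the row. Also lay the small data stick flat in its short compartment, metal plug in the narrow groove, and, if the screwdriver is out on the bench, lay it flat in the long compartment, blade in the groove: both point away from the end of the tray where the stop is. Leave everything else on the bench where it is.

Things in the scene. Friction and masses are not known exactly. Their poses are not given: they have to be found in the camera images.
- kit_tray: grey tray, fixed, 190 (x) x 156 (y) mm; origin: centre of its underside. Floor 4 mm above the bench. The module bay runs along x at y = +44 mm between two lips 8 mm above the floor, 4 mm thick, 48 mm apart; a wall 26 mm high ends it at x = +89 mm. From there: row_1, gap 26 mm, row_2, gap 32, row_3, gap 20, row_4, end stop. Compartments along x at y = -16 (driver) and -56 mm (data stick)
- gap_22 (a point): point on the tray floor in the middle of the 26 mm gap (between row_1 and row_2) for the 22 mm module; axes as the tray's: x along the row, y across it
- gap_28 (a point): the same for the 32 mm gap (between row_2 and row_3), for the 28 mm module
- gap_16 (a point): the same for the 20 mm gap (between row_3 and row_4), for the 16 mm module
- long_compartment (a point): on the tray floor, middle of the 164 mm long compartment for the driver; axes as the tray's. Handle end at -x: open sides for fingers from x = -62 to +13 mm, behind that two cheeks 8 mm high, 27 mm apart; blade end at +x: groove 12 mm wide between 12 mm high ridges from x = +13 mm on. The handle rests on the floor
- stick_compartment (a point): on the tray floor, middle of the 60 mm long compartment for the data stick (from x = -30 to +30 mm); axes as the tray's. Back end at -x: wall and two cheeks 23 mm apart, 8 mm long; sides open for fingers from x = -22 to +16 mm; plug end at +x: groove 15 mm wide from x = +16 mm to the end wall. All these walls 6 mm high. The stick rests on the floor
- end_stop (a joint): position of the black end stop, m: 0 = fully back, at the tray's near end (-x); 0.025 = end of its travel, right up to the row; slides along the tray's +x against about 1.5 N of friction and stays where it is left
- end_stop_grip (a point): point on the axis of the end stop, 6.5 mm below its top and 28 mm above the bench; the stop is a black block 12 mm thick (x), 47 mm wide (y), its top 34.5 mm above the bench, standing in the bay; can be pushed from behind, or gripped across its 47 mm width. At the end of its travel its front face is 1.5 mm from row_4's place
- module_16: aluminium filter module standing upright, 16 mm thick (x), 44 wide (y), 40 high, two 8 mm brass jacks on top; lowest 6 mm is a black foot, 2.5 mm narrower on each x face and 2 mm on each y end; about 0.09 kg; origin: centre of the underside; both ways round are the same. Starts loose on the bench behind the open parts case; may be absent.
- module_22: aluminium filter module standing upright, 22 mm thick (x), 44 wide (y), 40 high, two 8 mm brass jacks on top; lowest 6 mm is a black foot, 2.5 mm narrower on each x face and 2 mm on each y end; about 0.09 kg; origin: centre of the underside; both ways round are the same. Starts loose on the bench behind the open parts case; may be absent.
- module_28: aluminium filter module standing upright, 28 mm thick (x), 44 wide (y), 40 high, two 8 mm brass jacks on top; lowest 6 mm is a black foot, 2.5 mm narrower on each x face and 2 mm on each y end; about 0.09 kg; origin: centre of the underside; both ways round are the same. Starts loose on the bench behind the open parts case; may be absent.
- row_1: aluminium filter module standing upright, 16 mm thick (x), 44 wide (y), 40 high, two 8 mm brass jacks on top; lowest 6 mm is a black foot, 2.5 mm narrower on each x face and 2 mm on each y end; about 0.09 kg; origin: centre of the underside; both ways round are the same. Already stands loose in the tray's row; must not be shifted or tipped.
- row_2: aluminium filter module standing upright, 16 mm thick (x), 44 wide (y), 40 high, two 8 mm brass jacks on top; lowest 6 mm is a black foot, 2.5 mm narrower on each x face and 2 mm on each y end; about 0.09 kg; origin: centre of the underside; both ways round are the same. Already stands loose in the tray's row; must not be shifted or tipped.
- row_3: aluminium filter module standing upright, 16 mm thick (x), 44 wide (y), 40 high, two 8 mm brass jacks on top; lowest 6 mm is a black foot, 2.5 mm narrower on each x face and 2 mm on each y end; about 0.09 kg; origin: centre of the underside; both ways round are the same. Already stands loose in the tray's row; must not be shifted or tipped.
- row_4: aluminium filter module standing upright, 16 mm thick (x), 44 wide (y), 40 high, two 8 mm brass jacks on top; lowest 6 mm is a black foot, 2.5 mm narrower on each x face and 2 mm on each y end; about 0.09 kg; origin: centre of the underside; both ways round are the same. Already stands loose in the tray's row; must not be shifted or tipped.
- long_driver: precision screwdriver lying flat, 154 mm long along y: handle at y = -2 to +73 mm, 16 mm wide (x), 15 high; 4 mm thin blade down to y = -77 mm; 35 g; origin: centre of the underside. Red handle. May be absent.
- long_handle (a point): middle of the driver's handle, on its axis, 7.5 mm above its underside, at y = +35.5 mm in the driver's frame
- long_blade (a point): on the axis of the driver's blade, near the tip, at y = -62 mm in the driver's frame
- data_stick: USB data stick lying flat, 50 mm long along y, 18 wide (x), 8 high: case at y = -13 to +25 mm, metal plug from there to y = -25 mm; 9 g; origin: centre of the underside
- stick_back (a point): on the data stick's case near its back, at y = +20 mm, 4 mm above its underside
- stick_plug (a point): on the data stick's plug, at y = -20 mm, 4 mm above its underside
- heat_sink: finned heat sink, 40 x 40 x 20 mm, a bystander, loose; origin: centre of the underside
- adapter: white adapter dongle, 51 x 24 x 9 mm, a bystander, loose; origin: centre of the underside
- camera_module: lens module on a small square board, 24 x 25 x 18 mm, a bystander, loose; origin: centre of the underside
There are look-alikes about, which are no part of the job. What is shaped like the module_16 but purple is not meant. Leave any turquoise look-alike of the module_22 alone.

How it is judged:
By the outcome, as a careful person would: the job done as asked, in the order asked, and still so for the second after the job is handed in, with the robot touching nothing.
Of module_16, module_22, module_28, long_driver only 3 to 4 are there at a start; the rules pass over those that are not, and their reading is None.
At some moment in a run one of data_stick may be knocked a few centimetres aside while the robot is not near it.
It also fails if it takes over 210 s, if anything falls off the work surface, if the arm or the gripper's body presses on something with over 40 N, if the wrist force passes 120 N, or if a joint passes its speed limit or range.

## Robot

A 7-joint arm with a two-finger parallel gripper is mounted at the origin on a cart in front of the work surface, level with it; the furniture and walls round the work are solid. World frame = base frame: x ahead of the robot, y to its left, z up, the work surface at z = 0. Lengths are in m, angles in degrees, forces in N, time in s.
With the tool pointing down it reaches from about 0.425 to 0.875 m from the base axis. Payload 4.7 kg.
Tool frame: the origin (TCP) lies between the finger pads; the fingertips stand 14 mm ahead of it and the grasp point (between the pads) lies 5 mm behind it (env.tip_reach is the distance from the TCP to the fingertips, in m); z points along the fingers, y is the direction in which the jaws open and shut (so a half turn about z gives the same grasp; the last joint's range is limited). The gripper opens to 87 mm and grips with 3 to 60 N. Pads are 19 mm wide; open, the fingers measure 117 mm over their backs; the gripper's body (75 mm by 190 mm) begins 51 mm behind the grasp point.
Start: joints at [76.667, 18.392, -4.016, 83.108, 1.295, 78.541, -3.26], TCP at [0.159, -0.63, 0.237] pointing down, gripper open.
Joint ranges: [-163.93, 163.93], [-17.29, 119.83], [-79.2, 71.16], [3.27, 140.29], [-89.18, 269.18], [5.43, 117.66], [-154.24, 154.24]. Speed limits (degrees/s): [147.25, 147.25, 180, 180, 180, 180, 180].

## Interface

Orientations are given as [roll, pitch, yaw] about the fixed x, y, z axes, in that order (R = Rz(yaw) Ry(pitch) Rx(roll)).
In Python, from cell import env gives the robot as it stands. The module is installed in compiled form; this text tells all that it offers.
- The arm moves only by the shell command python3 -m pendant 'ROWS' [FORCE]. ROWS is JSON, a list of rows, each an object of numbers: "rx", "ry", "rz": the turn, a rotation vector about the tool's x, y, z in degrees; "tx", "ty", "tz": the shift along the tool's x, y, z in mm; "jaw": the finger opening in mm, from 0 to 87. In form: [{"rx": .., "ry": .., "rz": .., "tx": .., "ty": .., "tz": .., "jaw": ..}, ...]. A call has 1 to 20 rows; each row shifts and turns the commanded pose from where the row before left it, along the tool's axes as they then stand; what a row does not reach is not made up. A row lasts 1/12 s, in which the tool goes at most 41.7 mm and 7.16 degrees, less where a joint would pass 70% of its speed; a pose out of reach is approached as far as the arm can. A call with a gripper value outside its range is refused whole. The fingers move at their own pace and stop on an object; FORCE is the grip in N (left out, the last holds). Time passes only in rows, so rows that do not move let the fingers close. It gives the time, the measured TCP pose, the force and the opening at its end, in the units of the state.
- env.get_obs(): the state, without advancing time (a new reading comes with each control period).
- env.read_camera(name): name is "scene" or "side" or "wrist"; returns a dict with "img" (480x640x3 uint8, red, green, blue), "range_z" (480x640 float32, m along the optical axis (not along the pixel's ray), 0 where there is no reading), "vertical_fov" (degrees; the focal length in pixels is half the picture's height over the tangent of half this angle, whatever the lens; pixels are square), "cx", "cy" (the principal point, pixels), "world_to_cam" (4x4, takes a point from world to camera coordinates). Camera axes: x right, y up, looking along -z (the intrinsics and any distortion apply to the point x, -y, -z); pixel columns grow to the right and rows downward; lengths in m; the calibration is good to about 2 mm. A picture is of the moment at which its call begins.
- env.sign_off(): hands the job in, once; it reports no verdict.
The state is a dict: "time_s": time; "qpos": joint angles; "joint_velocities": joint speeds; "effort": joint torques, N m; "tool_pos": TCP position; "tool_rot": TCP orientation; "force": force on the tool from outside, world axes, zero at the start; "wrist_torque": the same for the moment, N m; "grip_width": finger opening in m.
Only numpy, scipy, OpenCV 4.12 (cv2) and the standard library are available. Lean on these libraries where they do the work, as an engineer would, in place of code of your own. Each camera call takes 0.05 s, during which the arm holds its last target.

## Working session

There is one attempt and no reset: what is moved stays moved. The work goes in short steps, Python scripts to look and compute and a shell command to move; the robot and the scene stay as the last step left them, time stands still between calls to the robot, and variables do not carry over. Pictures are saved under pics/ and viewed, and the job is handed in when it is done.

```bash
mkdir -p pics; ls; cat > h.py <<'E'
import numpy as np, cv2
from cell import env
def grab(n):
    c=env.read_camera(n); return c
def save(c,name,crop=None,scale=1):
    im=c["img"]
    if crop: x0,y0,x1,y1=crop; im=im[y0:y1,x0:x1]
    im=cv2.resize(im,None,fx=scale,fy=scale,interpolation=cv2.INTER_CUBIC) if scale!=1 else im
    cv2.imwrite("pics/"+name,im[:,:,::-1])
E
python3 - <<'E'
from h import *
print(env.get_obs())
for n in ("scene","side","wrist"):
    c=grab(n); save(c,n+"0.png"); print(n,{k:v for k,v in c.items() if k not in("img","range_z")})
    np.savez(n+"0.npz",**c)
E
```

```text
pics
{'time_s': 0.0, 'qpos': array([76.66799067, 18.44067327, -4.01596363, 83.17594864,  1.29450561,
       78.54175304, -3.25975923]), 'joint_velocities': array([ 0.00499886, -0.00049342, -0.04659461, -0.0251239 , -0.00165133,
        0.01547346, -0.02084001]), 'effort': array([-2.30766454e-04, -4.91282701e+01, -4.03702240e-01, -3.12526023e+01,
       -6.39276858e-02,  4.38099552e-02,  1.71464258e-04]), 'tool_pos': array([ 0.15861455, -0.62979046,  0.2354341 ]), 'tool_rot': array([-1.79886846e+02,  5.22945931e-03,  1.41423396e+01]), 'force': array([-0.52550454,  0.42155221,  0.68000986]), 'wrist_torque': array([ 0.00792196, -0.00822364, -0.02143158]), 'grip_width': 0.08683800691729955}
scene {'vertical_fov': 46.77958637914931, 'cx': 327.2012694374054, 'cy': 240.20882798428764, 'world_to_cam': array([[-0.53978511, -0.84174314,  0.01002664,  0.13599972],
       [ 0.46680328, -0.2893929 ,  0.83567126, -0.33356573],
       [-0.7005189 ,  0.45576337,  0.54913843, -0.79504984],
       [ 0.        ,  0.        ,  0.        ,  1.        ]])}
side {'vertical_fov': 57.54654105242691, 'cx': 315.89964828228926, 'cy': 235.80440451865235, 'world_to_cam': array([[ 0.97604283, -0.21719583, -0.01289804, -0.55333504],
       [ 0.13826905,  0.57340459,  0.80752018, -0.00947185],
       [-0.16799422, -0.78995769,  0.5896989 , -1.23599074],
       [ 0.        ,  0.        ,  0.        ,  1.        ]])}
wrist {'vertical_fov': 62.81138339114881, 'cx': 315.7954104431087, 'cy': 237.1394993570875, 'world_to_cam': array([[ 0.24344154, -0.96991394, -0.00177909, -0.64823699],
       [ 0.92775531,  0.23339416, -0.29119968,  0.03450326],
       [ 0.28285386,  0.06923953,  0.95666064, -0.3924432 ],
       [ 0.        ,  0.        ,  0.        ,  1.        ]])}
```

View pics/scene0.png

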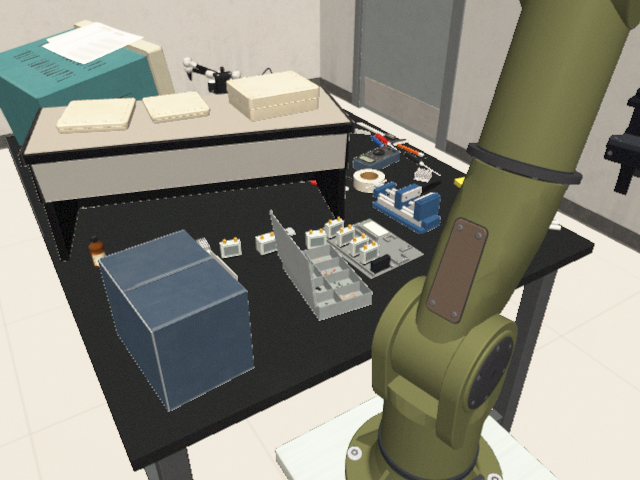

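View pics/side0.png

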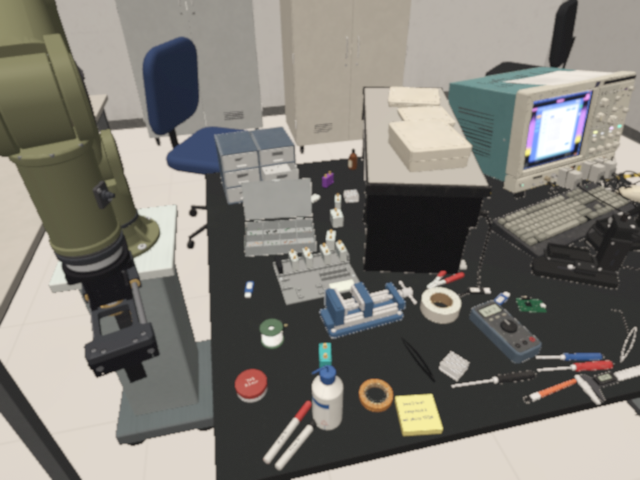

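View pics/wrist0.png

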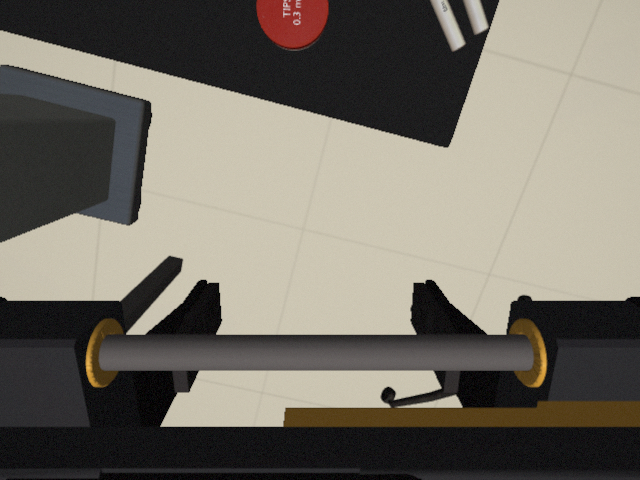

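```bash
cat >> h.py <<'E'
def K(c):
    f=c["img"].shape[0]/2/np.tan(np.radians(float(c["vertical_fov"]))/2); return f,float(c["cx"]),float(c["cy"])
def ray(c,u,v):
    f,cx,cy=K(c); d=np.array([(u-cx)/f,-(v-cy)/f,-1.0]); W=c["world_to_cam"]; R=W[:3,:3]; t=W[:3,3]
    return -R.T@t, R.T@d
def on_z(c,u,v,z):
    o,d=ray(c,u,v); return o+d*(z-o[2])/d[2]
def deproj(c,u,v):
    o,d=ray(c,u,v); r=c["range_z"][int(round(v)),int(round(u))]; return o+d*r
def proj(c,p):
    f,cx,cy=K(c); W=c["world_to_cam"]; q=W[:3,:3]@np.asarray(p)+W[:3,3]; return cx+f*q[0]/-q[2], cy-f*q[1]/-q[2]
def cloud(c):
    f,cx,cy=K(c); h,w=c["range_z"].shape; v,u=np.mgrid[:h,:w]; r=c["range_z"]
    P=np.stack([(u-cx)/f*r,-(v-cy)/f*r,-r],-1); W=c["world_to_cam"]
    return (P-W[:3,3])@W[:3,:3]
def load(n): return dict(np.load(n+".npz"))
E
python3 - <<'E'
from h import *
s=load("side0"); save(s,"side_a.png",(210,160,410,310),4)
save(s,"side_b.png",(220,270,640,440),1.9)
c=load("scene0"); save(c,"scene_a.png",(190,190,430,320),3.3)
for u,v in [(249,289),(330,290),(320,262),(503,297),(590,366),(335,218),(351,196),(326,181),(280,215),(325,353)]:
    print((u,v),deproj(s,u,v).round(3),on_z(s,u,v,0).round(3))
E
```

```text
(249, 289) [ 0.336 -0.302  0.011] [ 0.336 -0.29   0.   ]
(330, 290) [ 0.505 -0.424  0.083] [ 0.526 -0.339 -0.   ]
(320, 262) [ 0.526 -0.235  0.004] [ 0.527 -0.23   0.   ]
(503, 297) [ 0.912 -0.462  0.007] [ 0.917 -0.456  0.   ]
(590, 366) [ 0.964 -0.679  0.015] [ 0.977 -0.671  0.   ]
(335, 218) [ 0.602 -0.094  0.038] [ 0.617 -0.039  0.   ]
(351, 196) [0.69  0.042 0.019] [0.699 0.072 0.   ]
(326, 181) [0.632 0.139 0.028] [0.644 0.188 0.   ]
(280, 215) [ 0.451 -0.05   0.043] [0.459 0.016 0.   ]
(325, 353) [ 0.462 -0.557  0.048] [ 0.471 -0.52   0.   ]
```

View pics/side_a.png

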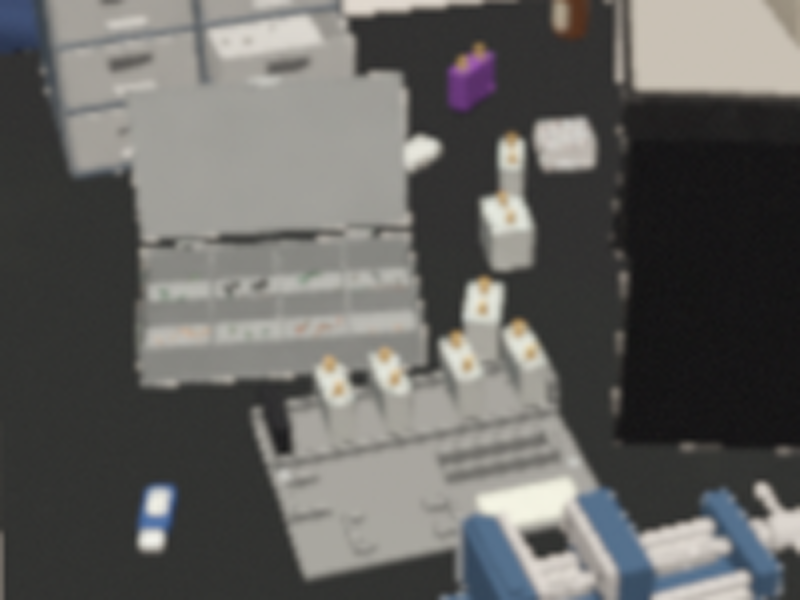

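View pics/side_b.png

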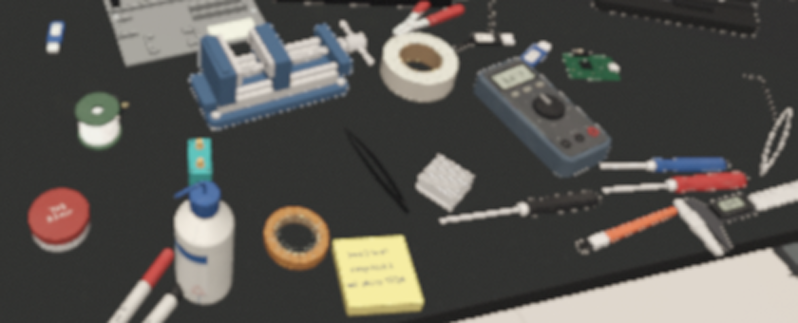

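View pics/scene_a.png

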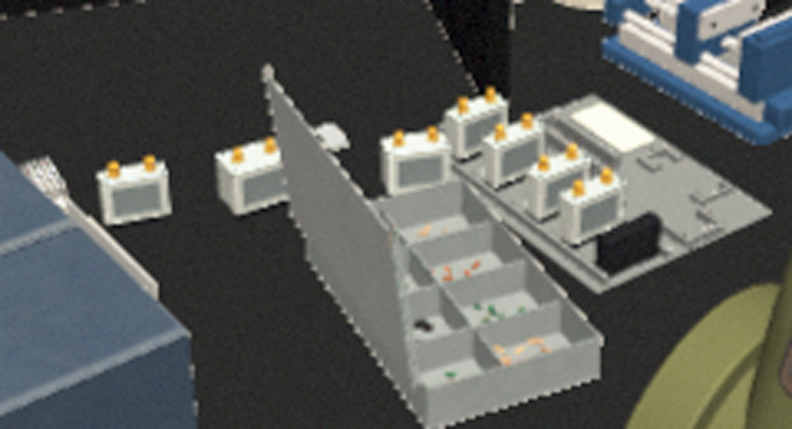

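```bash
python3 - <<'E'
from h import *
s=load("side0"); c=load("scene0")
def pr(n,cam,l):
    for u,v in l: print(n,(u,v),deproj(cam,u,v).round(3))
pr("lid",s,[(246,182),(308,181),(277,200),(250,220),(310,215)])
pr("case",s,[(248,252),(312,250)])
pr("shelf",s,[(366,88),(366,185),(368,260),(460,270),(480,185),(400,175)])
pr("vise",s,[(333,290),(360,282),(395,285),(340,315)])
pr("drawers",s,[(220,140),(292,137),(290,165)])
pr("tray corners",s,[(275,265),(286,301),(358,282),(347,250)])
pr("lidscene",c,[(272,215),(318,313)])
pr("traysc",c,[(365,222),(422,256)])
W=load("wrist0")["world_to_cam"]; print(-W[:3,:3].T@W[:3,3])
E
```

```text
lid (246, 182) [ 0.368 -0.027  0.149]
lid (308, 181) [ 0.536 -0.045  0.139]
lid (277, 200) [ 0.448 -0.037  0.086]
lid (250, 220) [0.367 0.005 0.003]
lid (310, 215) [ 0.536 -0.062  0.038]
case (248, 252) [ 0.347 -0.159  0.012]
case (312, 250) [ 0.516 -0.181  0.004]
shelf (366, 88) [0.816 0.323 0.26 ]
shelf (366, 185) [ 0.615 -0.302  0.257]
shelf (368, 260) [ 0.635 -0.293  0.036]
shelf (460, 270) [ 0.865 -0.344  0.   ]
shelf (480, 185) [ 0.853 -0.36   0.257]
shelf (400, 175) [ 0.701 -0.281  0.26 ]
vise (333, 290) [ 0.512 -0.422  0.079]
vise (360, 282) [ 0.577 -0.408  0.077]
vise (395, 285) [ 0.684 -0.361  0.003]
vise (340, 315) [ 0.512 -0.48   0.062]
drawers (220, 140) [0.312 0.222 0.171]
drawers (292, 137) [ 0.868  2.317 -0.758]
drawers (290, 165) [0.52  0.169 0.085]
tray corners (275, 265) [ 0.41  -0.221  0.005]
tray corners (286, 301) [ 0.416 -0.355  0.003]
tray corners (358, 282) [ 0.572 -0.408  0.077]
tray corners (347, 250) [ 0.609 -0.199  0.001]
lidscene (272, 215) [ 0.531 -0.046  0.147]
lidscene (318, 313) [ 0.36  -0.048  0.015]
traysc (365, 222) [ 0.598 -0.332  0.004]
traysc (422, 256) [ 0.415 -0.358  0.001]
[ 0.2368013  -0.60961437  0.38432902]
```

```bash
python3 -m pendant '[{"tx":29.3,"ty":-24},{"tx":29.3,"ty":-24},{"tx":29.3,"ty":-24},{"tx":29.3,"ty":-24},{"tx":29.3,"ty":-24},{"tx":29.3,"ty":-24},{"tx":29.3,"ty":-24},{"tx":29.3,"ty":-24},{"tx":29.3,"ty":-24},{"tx":29.3,"ty":-24},{"tx":29.3,"ty":-24},{"tx":29.3,"ty":-24},{},{}]'
python3 - <<'E'
from h import *
c=grab("wrist"); np.savez("w1.npz",**c); save(c,"w1.png")
o=env.get_obs(); print(o["tool_pos"],o["tool_rot"],o["qpos"])
E
```

```text
[ 0.15868277 -0.63002036  0.23587114] [-1.79933704e+02  4.51156059e-03  1.41439255e+01] [76.66758872 18.42373746 -4.0162296  83.14798382  1.29522487 78.53978715
 -3.25834836]invalid input at $[0]: expected keys rx, ry, rz, tx, ty, tz, jaw
```

View pics/w1.png

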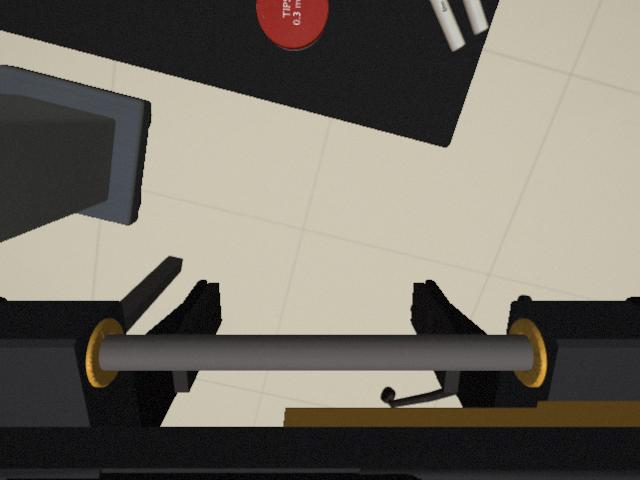

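```bash
python3 -m pendant '[{"rx":0,"ry":0,"rz":0,"tx":29.3,"ty":-24,"tz":0,"jaw":87},{"rx":0,"ry":0,"rz":0,"tx":29.3,"ty":-24,"tz":0,"jaw":87},{"rx":0,"ry":0,"rz":0,"tx":29.3,"ty":-24,"tz":0,"jaw":87},{"rx":0,"ry":0,"rz":0,"tx":29.3,"ty":-24,"tz":0,"jaw":87},{"rx":0,"ry":0,"rz":0,"tx":29.3,"ty":-24,"tz":0,"jaw":87},{"rx":0,"ry":0,"rz":0,"tx":29.3,"ty":-24,"tz":0,"jaw":87},{"rx":0,"ry":0,"rz":0,"tx":29.3,"ty":-24,"tz":0,"jaw":87},{"rx":0,"ry":0,"rz":0,"tx":29.3,"ty":-24,"tz":0,"jaw":87},{"rx":0,"ry":0,"rz":0,"tx":29.3,"ty":-24,"tz":0,"jaw":87},{"rx":0,"ry":0,"rz":0,"tx":29.3,"ty":-24,"tz":0,"jaw":87},{"rx":0,"ry":0,"rz":0,"tx":29.3,"ty":-24,"tz":0,"jaw":87},{"rx":0,"ry":0,"rz":0,"tx":29.3,"ty":-24,"tz":0,"jaw":87},{"rx":0,"ry":0,"rz":0,"tx":0,"ty":0,"tz":0,"jaw":87},{"rx":0,"ry":0,"rz":0,"tx":0,"ty":0,"tz":0,"jaw":87}]'
python3 - <<'E'
from h import *
c=grab("wrist"); np.savez("w1.npz",**c); save(c,"w1.png")
o=env.get_obs(); print(o["tool_pos"],o["tool_rot"],o["qpos"])
E
```

```text
time_s: 1.37
tool_pos: [0.4307, -0.2627, 0.2366]
tool_rot: [180.0, -0.0, 14.5]
force: [-0.5, -1.4, -1.2]
grip_width: 0.0872
[ 0.42944182 -0.26475235  0.23648994] [1.79974849e+02 3.98933529e-02 1.42519258e+01] [ 52.08733258   1.68166814 -23.8007676  102.65383853   0.74682701
  75.82097965 -47.63548649]
```

View pics/w1.png

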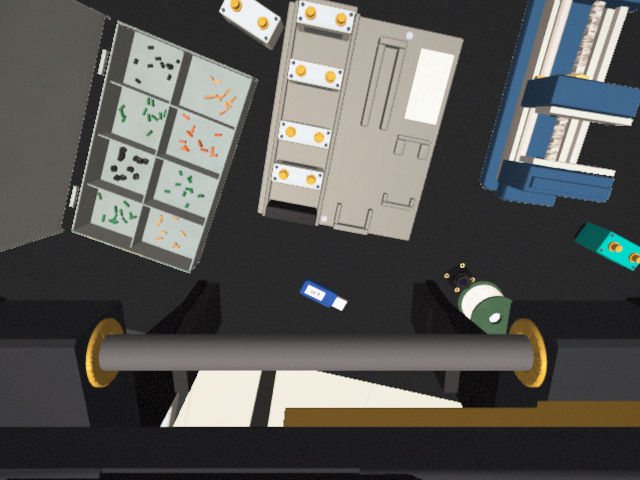

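```bash
python3 - <<'E'
from h import *
c=load("w1")
for n,u,v,z in [("-x+y",259,213,.004),("-x-y",409,240,.004),("+x-y",463,40,.004)]:
    print(n,on_z(c,u,v,z).round(4),deproj(c,u+ (3 if u<300 else -3),v-3 if v>100 else v+3).round(4))
A,B,C=[on_z(c,*p,.004)[:2] for p in [(259,213),(409,240),(463,40)]]
print(np.linalg.norm(A-B),np.linalg.norm(B-C),np.degrees(np.arctan2(*(A-B)[::-1])),np.degrees(np.arctan2(*(C-B)[::-1])))
print("stick",on_z(c,323,296,.008),on_z(c,302,290,.004),on_z(c,345,305,.004))
save(c,"w1a.png",(200,0,480,320),2)
E
```

```text
-x+y [ 0.4066 -0.2097  0.004 ] [ 0.4104 -0.2119  0.0042]
-x-y [ 0.417  -0.3632  0.004 ] [ 0.4192 -0.3594  0.0035]
+x-y [ 0.6042 -0.351   0.004 ] [ 0.6011 -0.349   0.0048]
0.1538816583093343 0.18762188981380554 93.87439185112184 3.7305571617181106
stick [ 0.33677598 -0.29382741  0.008     ] [ 0.3361448  -0.27110649  0.004     ] [ 0.33061387 -0.31986786  0.004     ]
```

View pics/w1a.png

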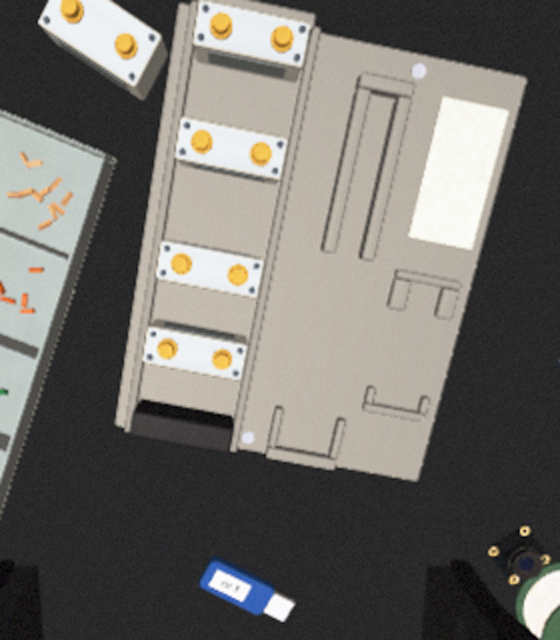

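```bash
python3 - <<'E'
from h import *
from scipy.spatial.transform import Rotation as R
c=load("w1"); o=env.get_obs(); T=R.from_euler("xyz",o["tool_rot"],degrees=True).as_matrix(); p=o["tool_pos"]
for q in [(0,0,0),(.0095,.0435,.014),(-.0095,.0435,.014),(.0095,-.0435,.014),(-.0095,-.0435,.014),(.0095,.0585,.014),(.0095,-.0585,.014)]:
    print(q,np.round(proj(c,p+T@np.array(q)),1))
save(c,"w1f.png",(80,230,560,430),1.66)
W=c["world_to_cam"]; print("cam in tool",T.T@(-W[:3,:3].T@W[:3,3]-p)); print(T.T@W[:3,:3].T)
E
```

```text
(0, 0, 0) [321.7 321.1]
(0.0095, 0.0435, 0.014) [418.  287.2]
(-0.0095, 0.0435, 0.014) [414.8 324.8]
(0.0095, -0.0435, 0.014) [224.9 286.6]
(-0.0095, -0.0435, 0.014) [227.5 324.3]
(0.0095, 0.0585, 0.014) [451.3 287.3]
(0.0095, -0.0585, 0.014) [191.6 286.5]
cam in tool [ 0.08237232 -0.00270767 -0.14898945]
[[ 2.93425300e-03  9.56930844e-01  2.90301135e-01]
 [ 9.99995639e-01 -2.90508830e-03 -5.31419220e-04]
 [ 3.34818989e-04  2.90301429e-01 -9.56935196e-01]]
```

View pics/w1f.png

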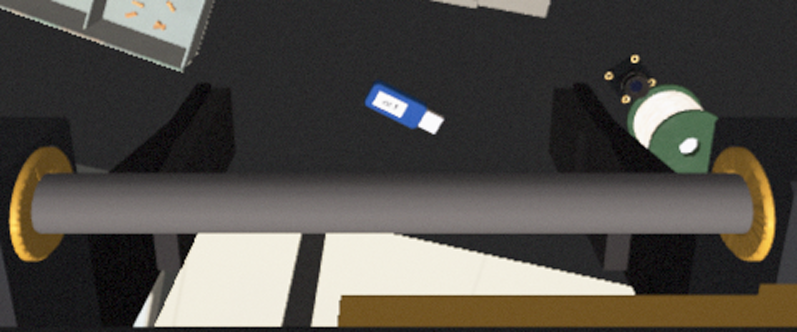

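```bash
python3 -m pendant '[{"rx":0,"ry":0,"rz":0,"tx":23.3,"ty":-24.2,"tz":-6,"jaw":87},{"rx":0,"ry":0,"rz":0,"tx":23.3,"ty":-24.2,"tz":-6,"jaw":87},{"rx":0,"ry":0,"rz":0,"tx":23.3,"ty":-24.2,"tz":-6,"jaw":87},{"rx":0,"ry":0,"rz":0,"tx":23.3,"ty":-24.2,"tz":-6,"jaw":87},{"rx":0,"ry":0,"rz":0,"tx":23.3,"ty":-24.2,"tz":-6,"jaw":87},{"rx":0,"ry":0,"rz":0,"tx":23.3,"ty":-24.2,"tz":-6,"jaw":87},{"rx":0,"ry":0,"rz":5.2,"tx":0,"ty":0,"tz":0,"jaw":87},{"rx":0,"ry":0,"rz":5.2,"tx":0,"ty":0,"tz":0,"jaw":87},{"rx":0,"ry":0,"rz":0,"tx":0,"ty":0,"tz":0,"jaw":87},{"rx":0,"ry":0,"rz":0,"tx":0,"ty":0,"tz":0,"jaw":87}]'
cat >> h.py <<'E'
from scipy.spatial.transform import Rotation as Rt
def look(n,cam="wrist"):
    c=grab(cam); o=env.get_obs(); c["tp"]=o["tool_pos"]; c["tr"]=o["tool_rot"]; np.savez(n+".npz",**c); save(c,n+".png"); print(o["time_s"],o["tool_pos"].round(4),o["tool_rot"].round(2),o["qpos"].round(1)); return c
E
python3 -c "
from h import *
look('w2')"
```

```text
time_s: 2.25
tool_pos: [0.529, -0.0921, 0.2722]
tool_rot: [180.0, 0.0, 3.7]
force: [-0.7, 0.2, 0.5]
grip_width: 0.0871
2.3 [ 0.529  -0.092   0.2723] [1.7998e+02 4.0000e-02 3.7200e+00] [ 38.8   5.7 -33.9  95.1   3.2  80.2 -81.8]
```

View pics/w2.png

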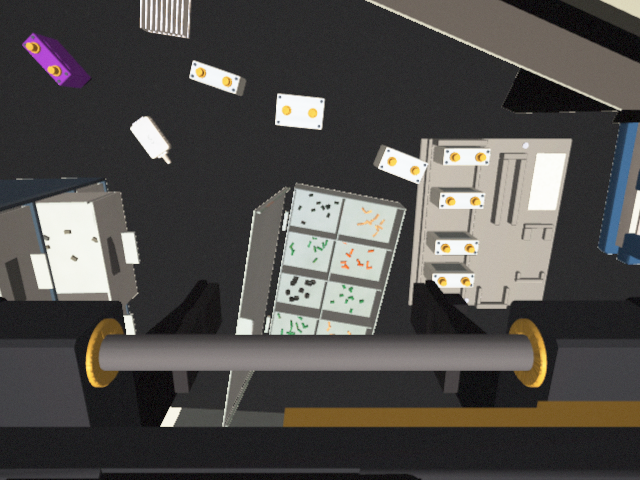

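```bash
python3 -m pendant '[{"rx":0,"ry":0,"rz":-7,"tx":0,"ty":0,"tz":0,"jaw":87},{"rx":0,"ry":0,"rz":-7,"tx":0,"ty":0,"tz":0,"jaw":87},{"rx":0,"ry":0,"rz":-7,"tx":0,"ty":0,"tz":0,"jaw":87},{"rx":0,"ry":0,"rz":-7,"tx":0,"ty":0,"tz":0,"jaw":87},{"rx":0,"ry":0,"rz":-7,"tx":0,"ty":0,"tz":0,"jaw":87},{"rx":0,"ry":0,"rz":-7,"tx":0,"ty":0,"tz":0,"jaw":87},{"rx":0,"ry":0,"rz":-7,"tx":0,"ty":0,"tz":0,"jaw":87},{"rx":0,"ry":0,"rz":-7,"tx":0,"ty":0,"tz":0,"jaw":87},{"rx":0,"ry":0,"rz":-7,"tx":0,"ty":0,"tz":0,"jaw":87},{"rx":0,"ry":0,"rz":-7,"tx":0,"ty":0,"tz":0,"jaw":87},{"rx":0,"ry":0,"rz":-7,"tx":0,"ty":0,"tz":0,"jaw":87},{"rx":0,"ry":0,"rz":-7,"tx":0,"ty":0,"tz":0,"jaw":87},{"rx":0,"ry":0,"rz":0,"tx":0,"ty":0,"tz":0,"jaw":87},{"rx":0,"ry":0,"rz":0,"tx":0,"ty":0,"tz":0,"jaw":87}]'
python3 -c "
from h import *
look('w3')"
```

```text
time_s: 3.47
tool_pos: [0.5292, -0.0912, 0.2725]
tool_rot: [-180.0, 0.0, 87.5]
force: [0.3, -0.2, -0.3]
grip_width: 0.0872
3.5167 [ 0.5292 -0.091   0.2724] [-1.7999e+02  1.0000e-02  8.7520e+01] [ 43.    6.1 -38.6  95.    3.9  80.3   1.5]
```

View pics/w3.png

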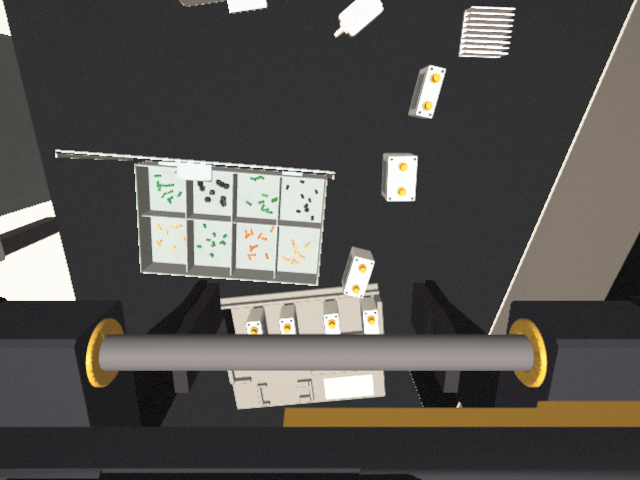

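```bash
cat >> h.py <<'E'
def jacks(c,amin=20):
    hsv=cv2.cvtColor(c["img"],cv2.COLOR_RGB2HSV); m=cv2.inRange(hsv,(12,130,110),(30,255,255))
    n,l,st,ce=cv2.connectedComponentsWithStats(m); out=[]
    for i in range(1,n):
        if amin<st[i,4]<400:
            r=c["range_z"][l==i]; out.append((ce[i],st[i,4]))
    return out
E
python3 - <<'E'
from h import *
for n in("w1","w2","w3"):
    c=load(n); print(n)
    for ce,a in jacks(c):
        p=deproj(c,*ce); print(ce.round(1),a,p.round(4),on_z(c,*ce,.045).round(4))
E
```

```text
w1
[235.6   4.7] 99 [ 0.5728 -0.1626  0.0493] [ 0.5736 -0.1616  0.045 ]
[310.3  12.6] 102 [ 0.5808 -0.219   0.0536] [ 0.5827 -0.2184  0.045 ]
[340.6  19.1] 104 [ 0.5824 -0.2422  0.053 ] [ 0.5841 -0.2422  0.045 ]
[262.6  22.6] 98 [ 0.5661 -0.1848  0.0486] [ 0.5667 -0.1842  0.045 ]
[300.6  70.4] 87 [ 0.5401 -0.2213  0.0515] [ 0.5407 -0.2209  0.045 ]
[330.1  76.3] 83 [ 0.5417 -0.245   0.0519] [ 0.5424 -0.245   0.045 ]
[290.2 131.4] 76 [ 0.4931 -0.2243  0.0534] [ 0.4927 -0.2238  0.045 ]
[318.6 136.9] 74 [ 0.4946 -0.2478  0.0529] [ 0.4942 -0.2479  0.045 ]
[283.2 173.9] 67 [ 0.4578 -0.2265  0.0525] [ 0.4566 -0.2262  0.045 ]
[310.8 179.1] 67 [ 0.4595 -0.2501  0.0538] [ 0.4582 -0.2503  0.045 ]
[614.6 246.6] 89 [ 0.4679 -0.5316  0.0474] [ 0.4676 -0.5337  0.045 ]
[634.3 257.4] 80 [ 0.4626 -0.5554  0.0457] [ 0.4625 -0.5561  0.045 ]
w2
[33.  46.9] 103 [0.6517 0.161  0.0487] [0.6521 0.1635 0.045 ]
[54.5 70.1] 96 [0.6343 0.1458 0.0473] [0.6344 0.1472 0.045 ]
[200.5  72.1] 71 [0.6408 0.0172 0.0491] [0.6411 0.0183 0.045 ]
[226.8  81.1] 68 [ 0.6349 -0.0056  0.0485] [ 0.6351 -0.0049  0.045 ]
[286.3 10
[... 805 characters left out ...]
2508  0.045 ]
w3
[434.9  77.8] 67 [0.6393 0.0185 0.049 ] [0.6404 0.0188 0.045 ]
[427.  105.3] 64 [ 0.6336 -0.0042  0.0479] [ 0.6344 -0.0041  0.045 ]
[402.5 166.2] 52 [ 0.6121 -0.0574  0.0502] [ 0.6132 -0.0581  0.045 ]
[401.4 191.1] 52 [ 0.6118 -0.0811  0.0489] [ 0.6126 -0.0819  0.045 ]
[362.1 267.6] 46 [ 0.5735 -0.158   0.0485] [ 0.5739 -0.1594  0.045 ]
[355.7 288.4] 45 [ 0.5668 -0.1813  0.047 ] [ 0.567  -0.1822  0.045 ]
[370.9 319.4] 46 [ 0.5819 -0.216   0.0506] [ 0.5827 -0.2191  0.045 ]
[331.4 323.3] 43 [ 0.5403 -0.2181  0.0517] [ 0.5404 -0.2219  0.045 ]
[286.8 327.3] 47 [ 0.4928 -0.2218  0.0499] [ 0.4923 -0.2246  0.045 ]
[253.7 330.6] 49 [ 0.4575 -0.2237  0.0507] [ 0.4564 -0.227   0.045 ]
```

```bash
python3 - <<'E'
from h import *
for n in ("w2","w3"):
    c=load(n); P=cloud(c); ok=c["range_z"]>0; 
    for y0 in (-.2,-.15,-.1,-.05,0,.05):
        m=ok&(abs(P[...,1]-y0)<.004)&(P[...,0]>.58)&(P[...,2]>.08)&(P[...,2]<.3)
        if m.sum(): q=P[m]; i=q[:,0].argmin(); print(n,y0,"minx",q[i].round(3),"zrange at front",q[q[:,0]<q[i,0]+.02][:,2].min().round(3),q[:,2].max().round(3))
c=load("w3"); P=cloud(c); m=(P[...,2]>.1)&(P[...,0]<.6)&(P[...,1]>-.1)&(P[...,1]<.05)&(P[...,0]>.3)
q=P[m]; print("lid",q.min(0),q.max(0)); 
E
```

```text
w2 -0.2 minx [ 0.646 -0.204  0.241] zrange at front 0.15 0.263
w2 -0.15 minx [ 0.665 -0.154  0.215] zrange at front 0.15 0.216
w3 -0.15 minx [ 0.666 -0.154  0.152] zrange at front 0.15 0.164
w3 -0.1 minx [ 0.676 -0.103  0.243] zrange at front 0.15 0.253
w3 -0.05 minx [ 0.696 -0.054  0.223] zrange at front 0.15 0.223
w3 0 minx [ 0.712 -0.004  0.187] zrange at front 0.15 0.19
w3 0.05 minx [0.727 0.046 0.152] zrange at front 0.15 0.157
lid [ 0.35520288 -0.09999597  0.10038467] [ 0.59999812 -0.01000267  0.42117609]
```

```bash
python3 -m pendant '[{"rx":0,"ry":0,"rz":0,"tx":-26.5,"ty":16.4,"tz":-7,"jaw":87},{"rx":0,"ry":0,"rz":0,"tx":-26.5,"ty":16.4,"tz":-7,"jaw":87},{"rx":0,"ry":0,"rz":0,"tx":-26.5,"ty":16.4,"tz":-7,"jaw":87},{"rx":0,"ry":0,"rz":0,"tx":-26.5,"ty":16.4,"tz":-7,"jaw":87},{"rx":0,"ry":0,"rz":-6.87,"tx":0,"ty":0,"tz":0,"jaw":87},{"rx":0,"ry":0,"rz":-6.87,"tx":0,"ty":0,"tz":0,"jaw":87},{"rx":0,"ry":0,"rz":-6.87,"tx":0,"ty":0,"tz":0,"jaw":87},{"rx":0,"ry":0,"rz":-6.87,"tx":0,"ty":0,"tz":0,"jaw":87},{"rx":0,"ry":0,"rz":-6.87,"tx":0,"ty":0,"tz":0,"jaw":87},{"rx":0,"ry":0,"rz":-6.87,"tx":0,"ty":0,"tz":0,"jaw":87},{"rx":0,"ry":0,"rz":-6.87,"tx":0,"ty":0,"tz":0,"jaw":87},{"rx":0,"ry":0,"rz":-6.87,"tx":0,"ty":0,"tz":0,"jaw":87},{"rx":0,"ry":0,"rz":-6.87,"tx":0,"ty":0,"tz":0,"jaw":87},{"rx":0,"ry":0,"rz":-6.87,"tx":0,"ty":0,"tz":0,"jaw":87},{"rx":0,"ry":0,"rz":-6.87,"tx":0,"ty":0,"tz":0,"jaw":87},{"rx":0,"ry":0,"rz":-6.87,"tx":0,"ty":0,"tz":0,"jaw":87},{"rx":0,"ry":0,"rz":-6.87,"tx":0,"ty":0,"tz":0,"jaw":87},{"rx":0,"ry":0,"rz":-6.87,"tx":0,"ty":0,"tz":0,"jaw":87},{"rx":0,"ry":0,"rz":0,"tx":0,"ty":0,"tz":0,"jaw":87},{"rx":0,"ry":0,"rz":0,"tx":0,"ty":0,"tz":0,"jaw":87}]'
python3 -c "
from h import *
c=look('w4')
for ce,a in jacks(c):
    p=deproj(c,*ce); print(ce.round(1),a,p.round(4),on_z(c,*ce,.0485).round(4),on_z(c,*ce,.0525).round(4))
"
```

```text
time_s: 5.18
tool_pos: [0.5907, -0.1991, 0.3004]
tool_rot: [180.0, -0.0, -176.4]
force: [-0.7, 0.1, -0.2]
grip_width: 0.0865
5.2333 [ 0.5907 -0.199   0.3004] [ 1.8000e+02 -1.0000e-02 -1.7635e+02] [ 54.   20.2 -49.4  80.1  15.2  86.6  99.1]
[269.5  55.8] 58 [ 0.4592 -0.2493  0.0522] [ 0.4587 -0.2497  0.0485] [ 0.4592 -0.2493  0.0525]
[295.1  55.6] 57 [ 0.4575 -0.2257  0.0517] [ 0.4571 -0.2259  0.0485] [ 0.4576 -0.2256  0.0525]
[270.7  96.3] 50 [ 0.4945 -0.2471  0.0525] [ 0.4944 -0.2476  0.0485] [ 0.4945 -0.2471  0.0525]
[295.6  96.3] 49 [ 0.4931 -0.2236  0.0525] [ 0.4929 -0.2238  0.0485] [ 0.4931 -0.2236  0.0525]
[272.5 147. ] 44 [ 0.5415 -0.244   0.0524] [ 0.5418 -0.2444  0.0485] [ 0.5415 -0.244   0.0525]
[296.4 147.1] 45 [ 0.54   -0.2204  0.0533] [ 0.5404 -0.2206  0.0485] [ 0.5401 -0.2205  0.0525]
[331.2 175.2] 43 [ 0.566  -0.1841  0.0492] [ 0.5661 -0.184   0.0485] [ 0.5655 -0.1842  0.0525]
[352.8 183.5] 44 [ 0.5731 -0.1615  0.0491] [ 0.5732 -0.1614  0.0485] [ 0.5725 -0.1618  0.0525]
[273.9 188.5] 44 [ 0.583  -0.2415  0.0507] [ 0.5834 -0.2417  0.0485] [ 0.5826 -0.2414  0.0525]
[297.  188.4] 43 [ 0.5809 -0.2179  0.0535] [ 0.5818 -0.2181  0.0485] [ 0.5811 -0.218   0.0525]
[422.  224.2] 43 [ 0.6119 -0.0843  0.0475] [ 0.6116 -0.0846  0.0485] [ 0.6106 -0.0858  0.0525]
[444.2 226.4] 44 [ 0.6125 -0.0608  0.0486] [ 0.6125 -0.0608  0.0485] [ 0.6115 -0.0622  0.0525]
[490.9 248.2] 49 [ 0.6337 -0.0067  0.0481] [ 0.6336 -0.0069  0.0485] [ 0.6323 -0.0089  0.0525]
[510.8 254.7] 51 [0.6396 0.016  0.0485] [0.6395 0.016  0.0485] [0.6383 0.0138 0.0525]
[628.8 255.9] 58 [0.6337 0.1459 0.046 ] [0.633  0.1437 0.0485] [0.6318 0.1403 0.0525]
[636.8 271.3] 35 [0.6514 0.1613 0.0445] [0.65   0.1577 0.0485] [0.6487 0.1541 0.0525]
```

View pics/w4.png

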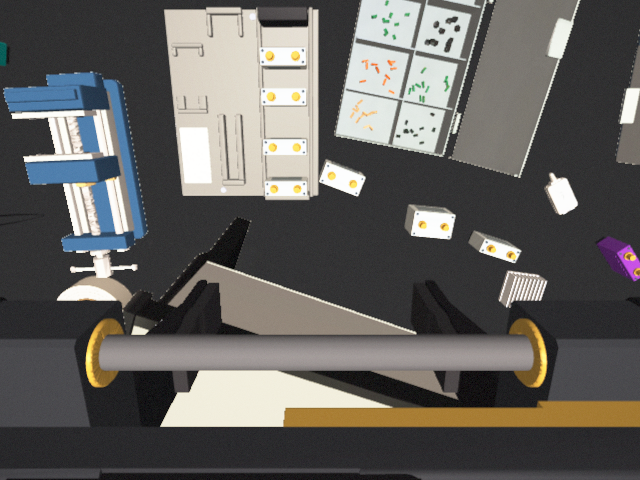

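```bash
cat > cal.py <<'E'
from h import *
from scipy.optimize import least_squares
from scipy.spatial import cKDTree
V=["w1","w2","w3","w4"]; C=[load(n) for n in V]
ref=[];obs=[]
c2=load("w2")
for i,c in enumerate(C):
    for ce,a in jacks(c):
        if c is not None and i==2 and ce[1]>310: continue
        p=deproj(c,*ce)
        if p[0]>.66 or p[1]<-.3 or p[1]>.05: continue
        obs.append((i,ce,p))
for i,ce,p in obs:
    if not any(np.linalg.norm(p[:2]-r[:2])<.008 for r in ref): ref.append(p)
ref=np.array(ref); idx=[np.linalg.norm(ref[:,:2]-p[:2],axis=1).argmin() for _,_,p in obs]
z=np.where(ref[:,1]<-.21,.0525,.0485)
def pr(c,p,th):
    f,cx,cy=K(c); W=c["world_to_cam"]; q=W[:3,:3]@p+W[:3,3]+np.array([th[3],th[4],0])
    f=f*th[0]; return np.array([cx+th[1]+f*q[0]/-q[2],cy+th[2]-f*q[1]/-q[2]])
N=len(ref)
rows=[k for k in range(N) if ref[k,1]<-.21]
rows=sorted(rows,key=lambda k:-ref[k,0])
def unpack(x): return x[:5],np.c_[x[5:].reshape(N,2),z]
o=load("w2")
def res(x):
    th,P=unpack(x); r=[]
    for (i,ce,_),k in zip(obs,idx): r+=list(pr(C[i],P[k],th)-ce)
    r+=[(th[0]-1)/.02,th[1]/4,th[2]/4,th[3]/.0015,th[4]/.0015]
    M=[(P[rows[2*j]]+P[rows[2*j+1]])/2 for j in range(4)]
    for j,d in enumerate((.042,.048,.036)): r.append((np.linalg.norm(M[j]-M[j+1])-d)/.0004)
    # finger tips in w4 frame (tool frame) seen at (220.4,282.5),(413,282.5)
    T=Rt.from_euler("xyz",o["tr"],degrees=True).as_matrix()
    for s,u in((-1,220.4),(1,413)):
        r+=list((pr(o,o["tp"]+T@np.array([.0095,s*.0435,.014]),th)-np.array([u,282.5]))/2)
    return np.array(r)
if __name__=="__main__":
    s=least_squares(res,np.r_[1,0,0,0,0,ref[:,:2].ravel()],loss="soft_l1"); th,P=unpack(s.x)
    print("th",th.round(4),"rms",np.sqrt((res(s.x)[:2*len(obs)]**2).mean())); print(P.round(4))
    np.save("th.npy",th)
    M=[(P[rows[2*j]]+P[rows[2*j+1]])/2 for j in range(4)]
    for m in M: print("row",m.round(4))
    d=M[0]-M[3]; print("yaw",np.degrees(np.arctan2(d[1],d[0])))
    for j in range(3): print("gap mid",((M[j]+M[j+1])/2).round(4))
    print(res(s.x)[-4:])
E
python3 cal.py
```

```text
th [ 9.8420e-01  3.2220e-01 -2.5515e+00 -2.0000e-04 -7.0000e-04] rms 0.20021453347038212
[[ 0.5742 -0.1608  0.0485]
 [ 0.5825 -0.2183  0.0525]
 [ 0.5839 -0.2421  0.0525]
 [ 0.5672 -0.1837  0.0485]
 [ 0.5406 -0.2209  0.0525]
 [ 0.5421 -0.2449  0.0525]
 [ 0.4927 -0.2239  0.0525]
 [ 0.4942 -0.2479  0.0525]
 [ 0.4568 -0.2261  0.0525]
 [ 0.4584 -0.2502  0.0525]
 [ 0.6413  0.0192  0.0485]
 [ 0.6353 -0.004   0.0485]
 [ 0.6141 -0.0585  0.0485]
 [ 0.6133 -0.0825  0.0485]]
row [ 0.5832 -0.2302  0.0525]
row [ 0.5413 -0.2329  0.0525]
row [ 0.4935 -0.2359  0.0525]
row [ 0.4576 -0.2382  0.0525]
yaw 3.609896465222409
gap mid [ 0.5623 -0.2316  0.0525]
gap mid [ 0.5174 -0.2344  0.0525]
gap mid [ 0.4755 -0.237   0.0525]
[ 0.74366825 -0.53608305 -0.10891989 -0.61647258]
```

```bash
python3 -m pendant '[{"rx":0,"ry":0,"rz":0,"tx":9.15,"ty":13.95,"tz":0,"jaw":56},{"rx":0,"ry":0,"rz":0,"tx":9.15,"ty":13.95,"tz":0,"jaw":56},{"rx":0,"ry":0,"rz":6.88,"tx":0,"ty":0,"tz":0,"jaw":56},{"rx":0,"ry":0,"rz":6.88,"tx":0,"ty":0,"tz":0,"jaw":56},{"rx":0,"ry":0,"rz":6.88,"tx":0,"ty":0,"tz":0,"jaw":56},{"rx":0,"ry":0,"rz":0,"tx":0,"ty":0,"tz":30,"jaw":56},{"rx":0,"ry":0,"rz":0,"tx":0,"ty":0,"tz":30,"jaw":56},{"rx":0,"ry":0,"rz":0,"tx":0,"ty":0,"tz":30,"jaw":56},{"rx":0,"ry":0,"rz":0,"tx":0,"ty":0,"tz":30,"jaw":56},{"rx":0,"ry":0,"rz":0,"tx":0,"ty":0,"tz":30,"jaw":56},{"rx":0,"ry":0,"rz":0,"tx":0,"ty":0,"tz":30,"jaw":56},{"rx":0,"ry":0,"rz":0,"tx":0,"ty":0,"tz":20,"jaw":56},{"rx":0,"ry":0,"rz":0,"tx":0,"ty":0,"tz":0,"jaw":56},{"rx":0,"ry":0,"rz":0,"tx":0,"ty":0,"tz":0,"jaw":56}]'
python3 -c "
from h import *
c=look('w5'); save(c,'w5.png',(160,0,520,420),1.4)"
```

```text
time_s: 6.4
tool_pos: [0.5701, -0.172, 0.1]
tool_rot: [180.0, -0.1, 163.2]
force: [0.8, 0.0, 0.1]
grip_width: 0.0559
6.45 [ 0.5713 -0.1722  0.1015] [1.800e+02 6.000e-02 1.632e+02] [ 50.7  23.9 -44.6  98.8  18.4  64.8  73.8]
```

View pics/w5.png

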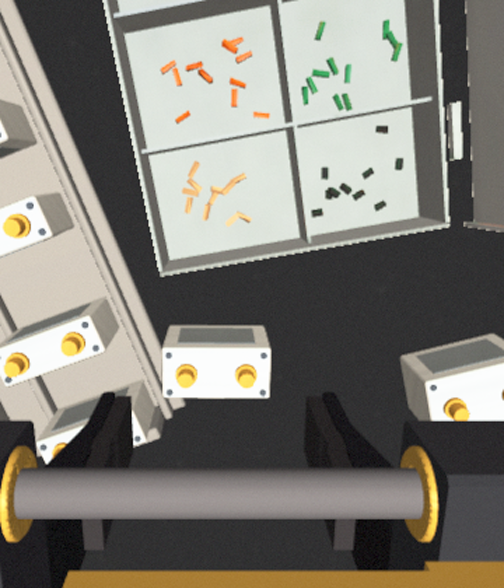

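```bash
python3 -m pendant '[{"rx":0,"ry":0,"rz":0,"tx":0,"ty":0,"tz":20,"jaw":53},{"rx":0,"ry":0,"rz":0,"tx":0,"ty":0,"tz":20,"jaw":53},{"rx":0,"ry":0,"rz":0,"tx":0,"ty":0,"tz":15,"jaw":53},{"rx":0,"ry":0,"rz":0,"tx":0,"ty":0,"tz":10,"jaw":53},{"rx":0,"ry":0,"rz":0,"tx":0,"ty":0,"tz":5,"jaw":53},{"rx":0,"ry":0,"rz":0,"tx":0,"ty":0,"tz":0,"jaw":53},{"rx":0,"ry":0,"rz":0,"tx":0,"ty":0,"tz":0,"jaw":53}]' 20
python3 -m pendant '[{"rx":0,"ry":0,"rz":0,"tx":0,"ty":0,"tz":0,"jaw":40},{"rx":0,"ry":0,"rz":0,"tx":0,"ty":0,"tz":0,"jaw":40},{"rx":0,"ry":0,"rz":0,"tx":0,"ty":0,"tz":0,"jaw":40},{"rx":0,"ry":0,"rz":0,"tx":0,"ty":0,"tz":0,"jaw":40},{"rx":0,"ry":0,"rz":0,"tx":0,"ty":0,"tz":0,"jaw":40}]' 20
python3 -c "
from h import *
c=look('w6')"
```

```text
time_s: 7.03
tool_pos: [0.5713, -0.1722, 0.0313]
tool_rot: [180.0, 0.1, 163.3]
force: [1.0, 0.2, -0.8]
grip_width: 0.0531
time_s: 7.45
tool_pos: [0.5713, -0.1725, 0.0314]
tool_rot: [-180.0, 0.1, 163.3]
force: [0.2, 0.3, 4.8]
grip_width: 0.0441
7.5 [ 0.5713 -0.1725  0.0314] [-1.7997e+02  8.0000e-02  1.6327e+02] [ 48.6  28.7 -42.3 101.8  22.4  58.1  71. ]
```

View pics/w6.png

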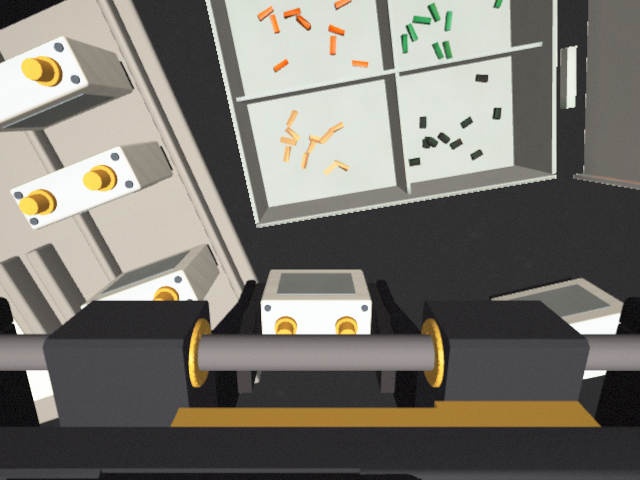

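```bash
cat >> h.py <<'E'
TH=None
def con_z(c,u,v,z):
    th=np.load("th.npy"); f,cx,cy=K(c); f*=th[0]; W=c["world_to_cam"]; R=W[:3,:3]; t=W[:3,3]+np.array([th[3],th[4],0])
    d=R.T@np.array([(u-cx-th[1])/f,-(v-cy-th[2])/f,-1.0]); o=-R.T@t
    return o+d*(z-o[2])/d[2]
def intool(c,p):
    T=Rt.from_euler("xyz",c["tr"],degrees=True).as_matrix(); return T.T@(np.asarray(p)-c["tp"])
E
python3 - <<'E'
from h import *
c=load("w6"); save(c,"w6a.png",(230,240,410,400),4)
for u,v in [(262,306),(371,306)]: print(intool(c,con_z(c,u,v,.040)).round(4))
E
```

```text
[ 0.0084 -0.0206 -0.0086]
[ 0.0084  0.0231 -0.0086]
```

View pics/w6a.png

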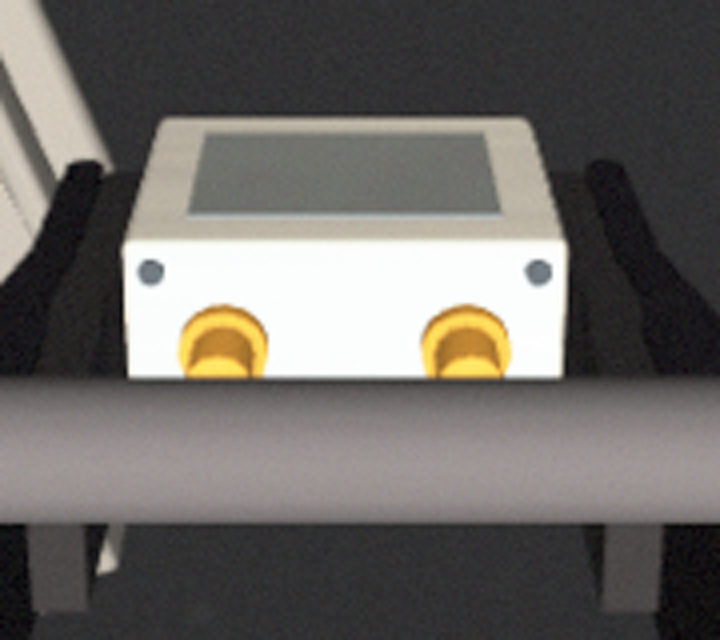

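```bash
python3 -m pendant '[{"rx":0,"ry":0,"rz":0,"tx":0,"ty":0,"tz":-12,"jaw":40},{"rx":0,"ry":0,"rz":0,"tx":0,"ty":0,"tz":-21,"jaw":40},{"rx":0,"ry":0,"rz":0,"tx":0,"ty":0,"tz":-21,"jaw":40},{"rx":0,"ry":0,"rz":0,"tx":0,"ty":0,"tz":-21,"jaw":40},{"rx":0,"ry":0,"rz":-6.8,"tx":0,"ty":0,"tz":0,"jaw":40},{"rx":0,"ry":0,"rz":-6.8,"tx":0,"ty":0,"tz":0,"jaw":40},{"rx":0,"ry":0,"rz":-6.8,"tx":0,"ty":0,"tz":0,"jaw":40},{"rx":0,"ry":0,"rz":0,"tx":4.2,"ty":-19.5,"tz":0,"jaw":40},{"rx":0,"ry":0,"rz":0,"tx":4.2,"ty":-19.5,"tz":0,"jaw":40},{"rx":0,"ry":0,"rz":0,"tx":4.2,"ty":-19.5,"tz":0,"jaw":40},{"rx":0,"ry":0,"rz":0,"tx":0,"ty":0,"tz":0,"jaw":40},{"rx":0,"ry":0,"rz":0,"tx":0,"ty":0,"tz":0,"jaw":40},{"rx":0,"ry":0,"rz":0,"tx":0,"ty":0,"tz":0,"jaw":40}]' 25
python3 -c "
from h import *
c=look('w7')"
```

```text
time_s: 8.58
tool_pos: [0.5618, -0.2302, 0.1056]
tool_rot: [179.9, -0.0, -176.3]
force: [-0.6, 0.3, -0.2]
grip_width: 0.0435
8.6333 [ 0.562  -0.2297  0.1057] [ 179.95    0.   -176.23] [ 57.7  25.9 -47.4  96.9  20.5  66.3  98.5]
```

View pics/w7.png

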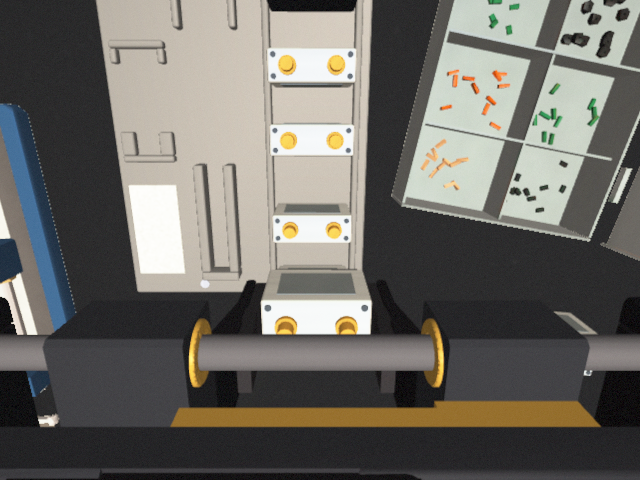

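```bash
cat >> h.py <<'E'
def rowcheck(c,z=.0525):
    for ce,a in jacks(c,15):
        if ce[1]<310:
            p=con_z(c,*ce,z); print(ce.round(1),p.round(4),intool(c,p).round(4))
E
python3 - <<'E'
from h import *
c=load("w7"); rowcheck(c)
for u,v in [(261,300),(371.5,300)]: print(intool(c,con_z(c,u,v,c["tp"][2]+.0086)).round(4))
save(c,"w7a.png",(230,180,410,340),4)
E
```

```text
[286.8  64.4] [ 0.4581 -0.2498  0.0525] [ 0.105  -0.0133  0.0532]
[335.9  64.4] [ 0.4566 -0.2263  0.0525] [0.1049 0.0102 0.0532]
[452.6  71.8] [ 0.4563 -0.1697  0.0525] [0.1015 0.0667 0.0532]
[499.6  74.1] [ 0.4559 -0.1469  0.0525] [0.1004 0.0896 0.0533]
[455.6  80.2] [ 0.46   -0.1677  0.0525] [0.0977 0.0685 0.0532]
[486.2 107.8] [ 0.4717 -0.1504  0.0525] [0.0849 0.085  0.0533]
[495.4 125.7] [ 0.4798 -0.1441  0.0525] [0.0764 0.0907 0.0533]
[288.3 140. ] [ 0.4934 -0.2476  0.0525] [ 0.0696 -0.0134  0.0532]
[334.7 140. ] [ 0.4919 -0.2241  0.0525] [0.0696 0.0101 0.0532]
[440.8 142.7] [ 0.4898 -0.1702  0.0525] [0.0681 0.0641 0.0532]
[452.  161.7] [ 0.4989 -0.1629  0.0525] [0.0586 0.0707 0.0533]
[289.9 229.7] [ 0.5407 -0.2447  0.0525] [ 0.0222 -0.0136  0.0532]
[333.4 229.7] [ 0.5392 -0.2212  0.0525] [0.0222 0.01   0.0532]
[ 0.0111 -0.0214 -0.0086]
[ 0.011   0.0226 -0.0086]
```

View pics/w7a.png

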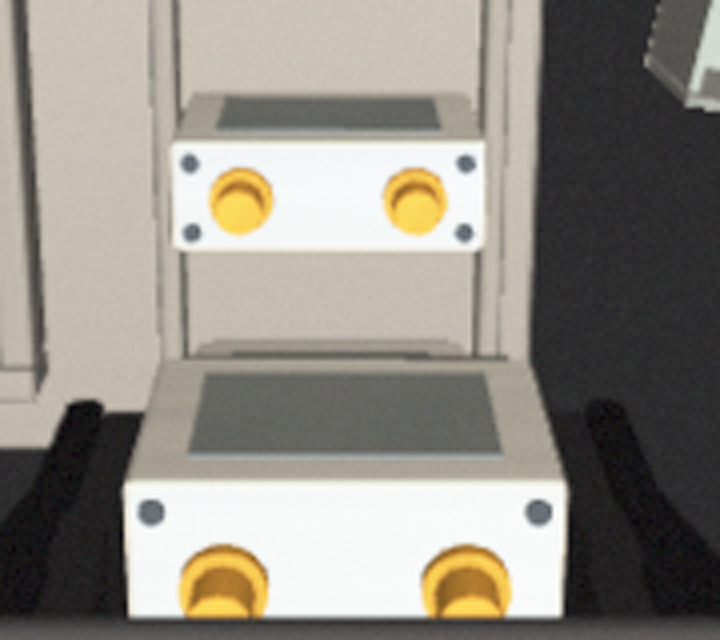

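```bash
python3 -m pendant '[{"rx":0,"ry":0,"rz":0,"tx":0,"ty":-2,"tz":0,"jaw":40},{"rx":0,"ry":0,"rz":0,"tx":0,"ty":0,"tz":10,"jaw":40},{"rx":0,"ry":0,"rz":0,"tx":0,"ty":0,"tz":10,"jaw":40},{"rx":0,"ry":0,"rz":0,"tx":0,"ty":0,"tz":10,"jaw":40},{"rx":0,"ry":0,"rz":0,"tx":0,"ty":0,"tz":0,"jaw":40},{"rx":0,"ry":0,"rz":0,"tx":0,"ty":0,"tz":0,"jaw":40},{"rx":0,"ry":0,"rz":0,"tx":0,"ty":0,"tz":0,"jaw":40}]'
python3 -c "
from h import *
c=look('w8'); rowcheck(c); save(c,'w8a.png',(200,160,440,340),3.3)"
```

```text
time_s: 9.22
tool_pos: [0.562, -0.2331, 0.0753]
tool_rot: [180.0, -0.0, -176.3]
force: [0.9, -0.1, -0.6]
grip_width: 0.0437
9.2667 [ 0.5623 -0.2332  0.0757] [-1.8000e+02  3.0000e-02 -1.7631e+02] [ 57.   27.9 -46.3  98.2  22.2  63.5  97.6]
[288.6  54.9] [ 0.4582 -0.2498  0.0525] [ 0.1049 -0.0099  0.0232]
[346.4  55. ] [ 0.4568 -0.2264  0.0525] [0.1049 0.0136 0.0232]
[532.1  67.3] [ 0.4565 -0.1502  0.0525] [0.1002 0.0896 0.0232]
[516.2 105.5] [ 0.4716 -0.1535  0.0525] [0.0854 0.0854 0.0232]
[290.2 143.9] [ 0.4933 -0.2477  0.0525] [ 0.0697 -0.01    0.0232]
[344.5 144. ] [ 0.4919 -0.2242  0.0525] [0.0697 0.0135 0.0232]
[463.4 146.8] [ 0.4898 -0.1727  0.0525] [0.0684 0.0651 0.0232]
[453.3 159.9] [ 0.4957 -0.1761  0.0525] [0.0628 0.0613 0.0232]
[473.  168.9] [ 0.499  -0.1668  0.0525] [0.0589 0.0703 0.0232]
[444.8 170.4] [ 0.5004 -0.1791  0.0525] [0.0583 0.058  0.0232]
[292.  247.3] [ 0.5405 -0.2447  0.0525] [ 0.0225 -0.0101  0.0232]
[342.4 247.3] [ 0.539  -0.2212  0.0525] [0.0225 0.0135 0.0232]
```

View pics/w8a.png

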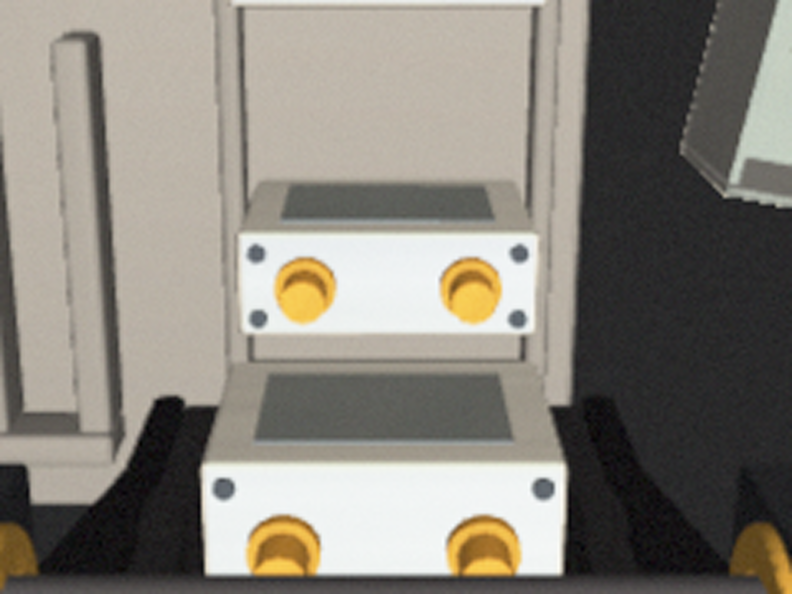

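```bash
python3 -m pendant '[{"rx":0,"ry":0,"rz":0,"tx":0.5,"ty":0.8,"tz":5,"jaw":40},{"rx":0,"ry":0,"rz":0,"tx":0,"ty":0,"tz":8,"jaw":40},{"rx":0,"ry":0,"rz":0,"tx":0,"ty":0,"tz":8,"jaw":40},{"rx":0,"ry":0,"rz":0,"tx":0,"ty":0,"tz":3,"jaw":40},{"rx":0,"ry":0,"rz":0,"tx":0,"ty":0,"tz":3,"jaw":40},{"rx":0,"ry":0,"rz":0,"tx":0,"ty":0,"tz":0,"jaw":40},{"rx":0,"ry":0,"rz":0,"tx":0,"ty":0,"tz":0,"jaw":40}]'
python3 -c "
from h import *
c=look('w9'); rowcheck(c)"
```

```text
time_s: 9.85
tool_pos: [0.5614, -0.2325, 0.0483]
tool_rot: [180.0, -0.0, -176.3]
force: [-0.4, -0.5, -0.7]
grip_width: 0.0441
9.9 [ 0.5615 -0.2326  0.0486] [-180.      0.   -176.32] [ 56.1  29.6 -45.3  99.4  23.7  61.   96.5]
[561.5  61.2] [ 0.4572 -0.1536  0.0525] [ 0.099   0.0855 -0.0039]
[543.3 105. ] [ 0.4717 -0.1565  0.0525] [ 0.0847  0.0817 -0.0039]
[483.  151.9] [ 0.4892 -0.1747  0.0525] [ 0.0685  0.0623 -0.0039]
[471.  167.4] [ 0.495  -0.1781  0.0525] [ 0.0628  0.0586 -0.0039]
[493.6 176.8] [ 0.498  -0.1691  0.0525] [ 0.0593  0.0674 -0.0039]
[460.8 178.9] [ 0.4995 -0.1812  0.0525] [ 0.0586  0.0553 -0.0039]
[286.6 269.8] [ 0.5402 -0.2447  0.0525] [ 0.0221 -0.0107 -0.0039]
[345.  269.8] [ 0.5387 -0.2213  0.0525] [ 0.022   0.0128 -0.0039]
```

View pics/w9.png

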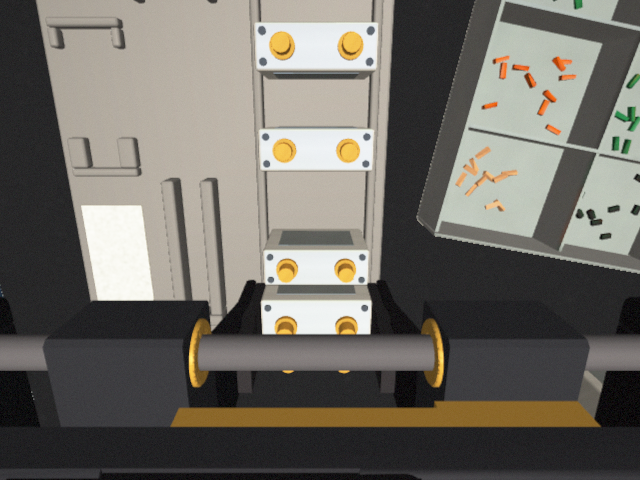

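```bash
python3 -m pendant '[{"rx":0,"ry":0,"rz":0,"tx":0.2,"ty":-0.2,"tz":3,"jaw":40},{"rx":0,"ry":0,"rz":0,"tx":0,"ty":0,"tz":3,"jaw":40},{"rx":0,"ry":0,"rz":0,"tx":0,"ty":0,"tz":3,"jaw":40},{"rx":0,"ry":0,"rz":0,"tx":0,"ty":0,"tz":2,"jaw":40},{"rx":0,"ry":0,"rz":0,"tx":0,"ty":0,"tz":0,"jaw":40},{"rx":0,"ry":0,"rz":0,"tx":0,"ty":0,"tz":0,"jaw":40}]'
python3 -c "
from h import *
c=look('w10')"
```

```text
time_s: 10.4
tool_pos: [0.5611, -0.2327, 0.0373]
tool_rot: [180.0, -0.0, -176.3]
force: [-0.4, 0.1, -0.6]
grip_width: 0.0439
10.45 [ 0.5612 -0.2327  0.0375] [ 180.     -0.   -176.32] [ 55.8  30.4 -44.9  99.9  24.4  59.9  96. ]
```

View pics/w10.png

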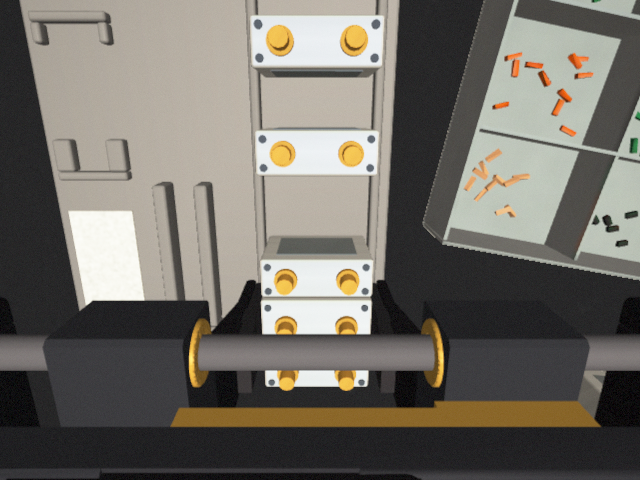

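```bash
python3 -m pendant '[{"rx":0,"ry":0,"rz":0,"tx":-0.6,"ty":0,"tz":1,"jaw":40},{"rx":0,"ry":0,"rz":0,"tx":0,"ty":0,"tz":1.2,"jaw":40},{"rx":0,"ry":0,"rz":0,"tx":0,"ty":0,"tz":0,"jaw":40},{"rx":0,"ry":0,"rz":0,"tx":0,"ty":0,"tz":0,"jaw":40}]'
```

```text
time_s: 10.78
tool_pos: [0.5621, -0.2328, 0.0355]
tool_rot: [-180.0, 0.0, -176.3]
force: [1.1, 0.2, 0.0]
grip_width: 0.0438
```

```bash
python3 -m pendant '[{"rx":0,"ry":0,"rz":0,"tx":0,"ty":0,"tz":0.5,"jaw":40},{"rx":0,"ry":0,"rz":0,"tx":0,"ty":0,"tz":0,"jaw":40},{"rx":0,"ry":0,"rz":0,"tx":0,"ty":0,"tz":0,"jaw":52},{"rx":0,"ry":0,"rz":0,"tx":0,"ty":0,"tz":0,"jaw":52},{"rx":0,"ry":0,"rz":0,"tx":0,"ty":0,"tz":0,"jaw":52},{"rx":0,"ry":0,"rz":0,"tx":0,"ty":0,"tz":0,"jaw":52}]'
python3 -m pendant '[{"rx":0,"ry":0,"rz":0,"tx":0,"ty":0,"tz":-10,"jaw":52},{"rx":0,"ry":0,"rz":0,"tx":0,"ty":0,"tz":-25,"jaw":52},{"rx":0,"ry":0,"rz":0,"tx":0,"ty":0,"tz":-35,"jaw":52},{"rx":0,"ry":0,"rz":0,"tx":0,"ty":0,"tz":-35,"jaw":52},{"rx":0,"ry":0,"rz":0,"tx":0,"ty":0,"tz":-35,"jaw":52},{"rx":0,"ry":0,"rz":0,"tx":0,"ty":0,"tz":-35,"jaw":52},{"rx":0,"ry":0,"rz":0,"tx":0,"ty":0,"tz":-35,"jaw":52},{"rx":0,"ry":0,"rz":0,"tx":0,"ty":0,"tz":-35,"jaw":52},{"rx":0,"ry":0,"rz":0,"tx":0,"ty":0,"tz":0,"jaw":52},{"rx":0,"ry":0,"rz":0,"tx":0,"ty":0,"tz":0,"jaw":52}]'
python3 -c "
from h import *
c=look('w11'); rowcheck(c); save(c,'w11a.png',(200,0,500,300),2)"
```

```text
time_s: 11.28
tool_pos: [0.5616, -0.2327, 0.0346]
tool_rot: [180.0, -0.0, -176.3]
force: [-0.3, 0.6, -0.6]
grip_width: 0.0514
time_s: 12.12
tool_pos: [0.5631, -0.2325, 0.283]
tool_rot: [-179.8, 0.3, -176.3]
force: [1.3, -0.8, -0.6]
grip_width: 0.052
12.1667 [ 0.562  -0.2326  0.2808] [-1.7993e+02  6.0000e-02 -1.7631e+02] [ 60.2  18.6 -50.6  84.3  14.4  83.8 103.2]
[303.7  86.6] [ 0.4582 -0.2502  0.0525] [ 0.105  -0.0106  0.2282]
[330.   86.6] [ 0.4567 -0.2262  0.0525] [0.105  0.0135 0.2281]
[304.1 127.3] [ 0.4941 -0.2479  0.0525] [ 0.069  -0.0106  0.2282]
[329.5 127.4] [ 0.4927 -0.224   0.0525] [0.0689 0.0133 0.2282]
[304.5 177.9] [ 0.5418 -0.2449  0.0525] [ 0.0212 -0.0107  0.2282]
[329. 178.] [ 0.5404 -0.2209  0.0525] [0.0211 0.0133 0.2282]
[304.2 198.1] [ 0.5619 -0.2441  0.0525] [ 0.0011 -0.0112  0.2283]
[328.4 198. ] [ 0.5604 -0.2201  0.0525] [0.0011 0.0128 0.2282]
[304.9 219.4] [ 0.5838 -0.2422  0.0525] [-0.0209 -0.0107  0.2283]
[328.7 219.4] [ 0.5822 -0.2182  0.0525] [-0.0209  0.0133  0.2283]
[455.2 255.2] [ 0.6122 -0.0839  0.0525] [-0.0595  0.1454  0.2282]
[477.8 257.3] [ 0.613  -0.06    0.0525] [-0.0618  0.1692  0.2281]
[524.9 279.1] [ 0.6343 -0.0056  0.0525] [-0.0865  0.2221  0.2281]
[545.  285.7] [0.6404 0.0175 0.0525] [-0.0941  0.2448  0.2281]
```

View pics/w11a.png

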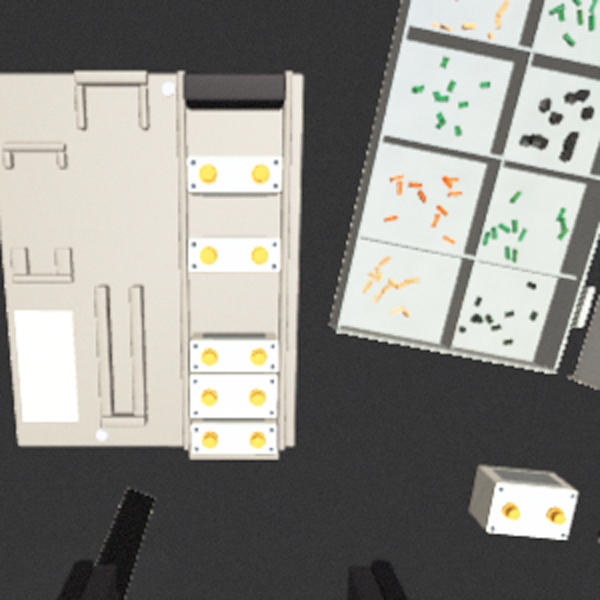

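```bash
python3 -m pendant '[{"rx":0,"ry":0,"rz":0,"tx":-12.4,"ty":31.7,"tz":0,"jaw":56},{"rx":0,"ry":0,"rz":0,"tx":-12.4,"ty":31.7,"tz":0,"jaw":56},{"rx":0,"ry":0,"rz":0,"tx":-12.4,"ty":31.7,"tz":0,"jaw":56},{"rx":0,"ry":0,"rz":0,"tx":-12.4,"ty":31.7,"tz":0,"jaw":56},{"rx":0,"ry":0,"rz":0,"tx":-12.4,"ty":31.7,"tz":0,"jaw":56},{"rx":0,"ry":0,"rz":5.6,"tx":0,"ty":0,"tz":0,"jaw":56},{"rx":0,"ry":0,"rz":0,"tx":0,"ty":0,"tz":30,"jaw":56},{"rx":0,"ry":0,"rz":0,"tx":0,"ty":0,"tz":30,"jaw":56},{"rx":0,"ry":0,"rz":0,"tx":0,"ty":0,"tz":30,"jaw":56},{"rx":0,"ry":0,"rz":0,"tx":0,"ty":0,"tz":30,"jaw":56},{"rx":0,"ry":0,"rz":0,"tx":0,"ty":0,"tz":30,"jaw":56},{"rx":0,"ry":0,"rz":0,"tx":0,"ty":0,"tz":30,"jaw":56},{"rx":0,"ry":0,"rz":0,"tx":0,"ty":0,"tz":0,"jaw":56},{"rx":0,"ry":0,"rz":0,"tx":0,"ty":0,"tz":0,"jaw":56},{"rx":0,"ry":0,"rz":0,"tx":0,"ty":0,"tz":0,"jaw":56}]'
python3 -c "
from h import *
c=look('w12')
for ce,a in jacks(c): print(ce,con_z(c,*ce,.0485).round(4))
s=look('s12','side'); save(s,'s12a.png',(200,100,500,325),2.6)"
```

```text
time_s: 13.42
tool_pos: [0.6139, -0.0703, 0.1007]
tool_rot: [180.0, 0.0, 178.1]
force: [0.9, 0.8, 0.0]
grip_width: 0.0561
13.4667 [ 0.6146 -0.0703  0.1016] [-1.8000e+02  1.4000e-01  1.7809e+02] [ 42.4  28.1 -48.9  95.5  22.8  66.7  75.8]
[148.     2.25] [ 0.4806 -0.1417  0.0485]
[206.5     18.3125] [ 0.488  -0.1157  0.0485]
[  9.70945946 141.23986486] [ 0.5399 -0.2215  0.0485]
[ 20.4368932  181.56634304] [ 0.5604 -0.2214  0.0485]
[ 33.81227437 222.18772563] [ 0.5823 -0.2198  0.0485]
[292.36263736 265.01098901] [ 0.6117 -0.0823  0.0485]
[334.89673913 265.03804348] [ 0.6125 -0.0587  0.0485]
[430.27225131 296.71204188] [ 0.6338 -0.0047  0.0485]
[469.5483871  298.87096774] [0.6359 0.0179 0.0485]
13.5167 [ 0.6149 -0.0704  0.102 ] [-179.98    0.18  178.09] [ 42.4  28.1 -48.9  95.5  22.8  66.7  75.8]
```

View pics/w12.png

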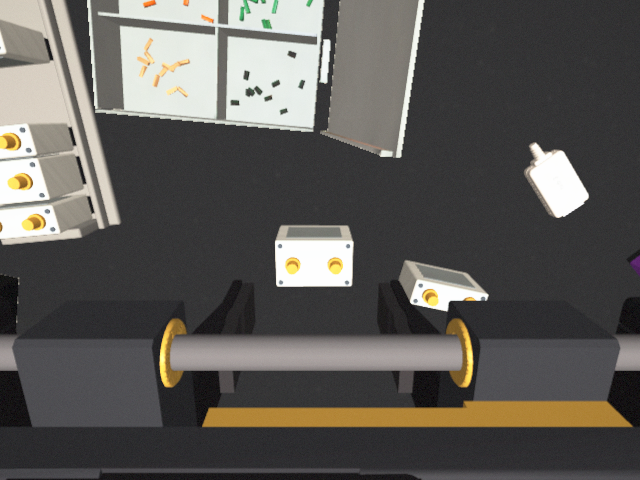

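View pics/s12a.png

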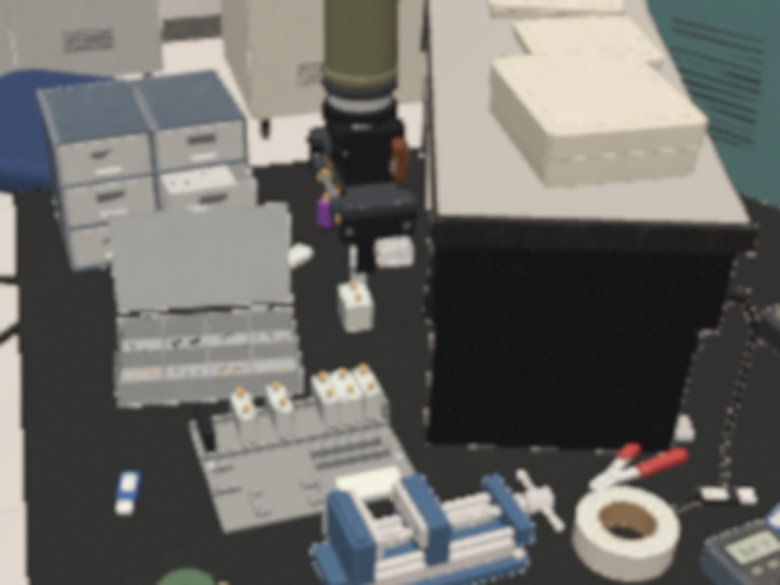

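```bash
python3 -m pendant '[{"rx":0,"ry":0,"rz":0,"tx":0,"ty":0,"tz":20,"jaw":54},{"rx":0,"ry":0,"rz":0,"tx":0,"ty":0,"tz":20,"jaw":54},{"rx":0,"ry":0,"rz":0,"tx":0,"ty":0,"tz":15,"jaw":54},{"rx":0,"ry":0,"rz":0,"tx":0,"ty":0,"tz":10,"jaw":54},{"rx":0,"ry":0,"rz":0,"tx":0,"ty":0,"tz":5,"jaw":54},{"rx":0,"ry":0,"rz":0,"tx":0,"ty":0,"tz":0,"jaw":54},{"rx":0,"ry":0,"rz":0,"tx":0,"ty":0,"tz":0,"jaw":54},{"rx":0,"ry":0,"rz":0,"tx":0,"ty":0,"tz":0,"jaw":40},{"rx":0,"ry":0,"rz":0,"tx":0,"ty":0,"tz":0,"jaw":40},{"rx":0,"ry":0,"rz":0,"tx":0,"ty":0,"tz":0,"jaw":40},{"rx":0,"ry":0,"rz":0,"tx":0,"ty":0,"tz":0,"jaw":40},{"rx":0,"ry":0,"rz":0,"tx":0,"ty":0,"tz":0,"jaw":40}]' 25
python3 -c "
from h import *
c=look('w13'); save(c,'w13a.png',(230,240,410,400),4)"
```

```text
time_s: 14.52
tool_pos: [0.6142, -0.0707, 0.0307]
tool_rot: [-180.0, 0.1, 178.1]
force: [-0.1, -0.1, 4.2]
grip_width: 0.0438
14.5667 [ 0.6142 -0.0707  0.0307] [-1.7997e+02  8.0000e-02  1.7807e+02] [ 40.3  32.7 -46.2  98.5  26.7  60.3  73.1]
```

View pics/w13a.png

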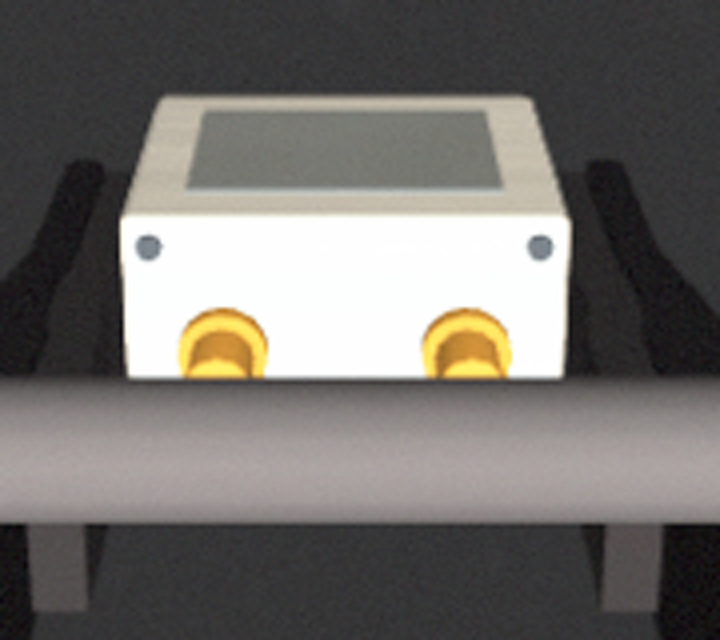

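```bash
python3 -m pendant '[{"rx":0,"ry":0,"rz":0,"tx":0,"ty":0,"tz":-12,"jaw":40},{"rx":0,"ry":0,"rz":0,"tx":0,"ty":0,"tz":-21,"jaw":40},{"rx":0,"ry":0,"rz":0,"tx":0,"ty":0,"tz":-21,"jaw":40},{"rx":0,"ry":0,"rz":0,"tx":0,"ty":0,"tz":-21,"jaw":40},{"rx":0,"ry":0,"rz":-5.6,"tx":0,"ty":0,"tz":0,"jaw":40},{"rx":0,"ry":0,"rz":0,"tx":17.75,"ty":-26.3,"tz":0,"jaw":40},{"rx":0,"ry":0,"rz":0,"tx":17.75,"ty":-26.3,"tz":0,"jaw":40},{"rx":0,"ry":0,"rz":0,"tx":17.75,"ty":-26.3,"tz":0,"jaw":40},{"rx":0,"ry":0,"rz":0,"tx":17.75,"ty":-26.3,"tz":0,"jaw":40},{"rx":0,"ry":0,"rz":0,"tx":17.75,"ty":-26.3,"tz":0,"jaw":40},{"rx":0,"ry":0,"rz":0,"tx":17.75,"ty":-26.3,"tz":0,"jaw":40},{"rx":0,"ry":0,"rz":0,"tx":0,"ty":0,"tz":0,"jaw":40},{"rx":0,"ry":0,"rz":0,"tx":0,"ty":0,"tz":0,"jaw":40},{"rx":0,"ry":0,"rz":0,"tx":0,"ty":0,"tz":0,"jaw":40},{"rx":0,"ry":0,"rz":0,"tx":0,"ty":0,"tz":0,"jaw":40}]' 25
python3 -c "
from h import *
c=look('w14'); rowcheck(c)"
```

```text
time_s: 15.82
tool_pos: [0.518, -0.2332, 0.1051]
tool_rot: [180.0, 0.0, -176.2]
force: [0.9, 0.3, -1.1]
grip_width: 0.0441
15.8667 [ 0.5181 -0.2331  0.1051] [ 1.7997e+02  3.0000e-02 -1.7617e+02] [ 63.8  21.6 -50.2 102.5  18.3  64.4 101.5]
[289.2 155.5] [ 0.4574 -0.25    0.0525] [ 0.0617 -0.0128  0.0526]
[335.3 155.6] [ 0.4559 -0.2264  0.0525] [0.0616 0.0109 0.0526]
[446.4 149.1] [ 0.4489 -0.1702  0.0525] [0.0648 0.0674 0.0526]
[490.8 151.6] [ 0.4487 -0.1473  0.0525] [0.0636 0.0902 0.0526]
[449.  156.4] [ 0.4525 -0.1683  0.0525] [0.0612 0.0691 0.0526]
[494.4 161.8] [ 0.4536 -0.1445  0.0525] [0.0584 0.0927 0.0526]
[440.1 179.6] [ 0.4646 -0.1709  0.0525] [0.0492 0.0656 0.0526]
[478.1 182.4] [ 0.4648 -0.1508  0.0525] [0.0478 0.0856 0.0526]
[487.2 197.3] [ 0.4723 -0.1446  0.0525] [0.0399 0.0914 0.0526]
[290.1 222.4] [ 0.4928 -0.2478  0.0525] [ 0.0263 -0.013   0.0526]
[334.  222.5] [ 0.4913 -0.2242  0.0525] [0.0262 0.0106 0.0526]
```

View pics/w14.png

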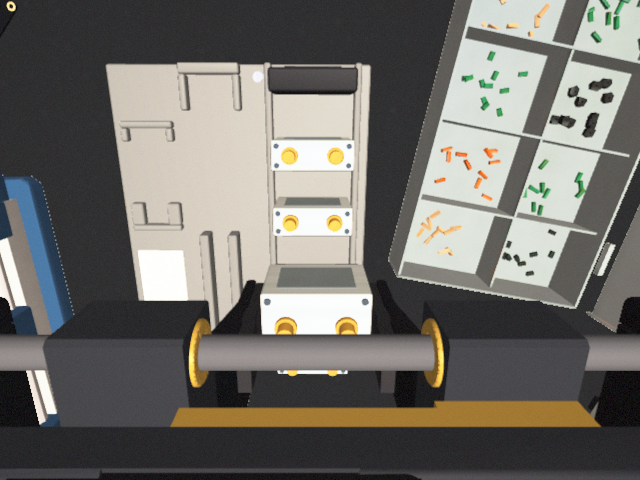

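```bash
python3 -m pendant '[{"rx":0,"ry":0,"rz":0,"tx":0,"ty":-1,"tz":10,"jaw":40},{"rx":0,"ry":0,"rz":0,"tx":0,"ty":0,"tz":14,"jaw":40},{"rx":0,"ry":0,"rz":0,"tx":0,"ty":0,"tz":14,"jaw":40},{"rx":0,"ry":0,"rz":0,"tx":0,"ty":0,"tz":14,"jaw":40},{"rx":0,"ry":0,"rz":0,"tx":0,"ty":0,"tz":4,"jaw":40},{"rx":0,"ry":0,"rz":0,"tx":0,"ty":0,"tz":0,"jaw":40},{"rx":0,"ry":0,"rz":0,"tx":0,"ty":0,"tz":0,"jaw":40},{"rx":0,"ry":0,"rz":0,"tx":0,"ty":0,"tz":0,"jaw":40}]'
python3 -c "
from h import *
c=look('w15'); rowcheck(c)"
```

```text
time_s: 16.53
tool_pos: [0.5179, -0.2359, 0.0492]
tool_rot: [-180.0, 0.0, -176.3]
force: [-0.1, 0.1, -0.7]
grip_width: 0.0434
16.5833 [ 0.518  -0.236   0.0495] [-1.7996e+02  6.0000e-02 -1.7632e+02] [ 61.8  25.7 -47.9 104.9  22.1  59.   98.8]
[489.1 158.5] [ 0.4481 -0.1751  0.0525] [ 0.0659  0.0653 -0.0031]
[546.5 161.5] [ 0.4478 -0.1537  0.0525] [ 0.0648  0.0867 -0.0031]
[492.  167.8] [ 0.4513 -0.1734  0.0525] [ 0.0625  0.0668 -0.0031]
[551.5 174.9] [ 0.4525 -0.1506  0.0525] [ 0.0599  0.0894 -0.0031]
[536.6 190.7] [ 0.4588 -0.1548  0.0525] [ 0.0539  0.0849 -0.0031]
[529.1 200.7] [ 0.4628 -0.1568  0.0525] [ 0.05    0.0826 -0.0031]
[478.2 197.2] [ 0.4627 -0.1765  0.0525] [ 0.0514  0.063  -0.0031]
[538.4 219.1] [ 0.4698 -0.1515  0.0525] [ 0.0427  0.0874 -0.0031]
[471.4 241. ] [ 0.4803 -0.1758  0.0525] [ 0.0338  0.0625 -0.0031]
[288.2 258.7] [ 0.4923 -0.2477  0.0525] [ 0.0264 -0.01   -0.003 ]
[346.8 258.6] [ 0.4908 -0.2243  0.0525] [ 0.0265  0.0134 -0.003 ]
[458.3 253.7] [ 0.4859 -0.1801  0.0525] [ 0.0285  0.0579 -0.0031]
[491.1 258.8] [ 0.4872 -0.1666  0.0525] [ 0.0263  0.0712 -0.0031]
[472.5 261.1] [ 0.4886 -0.1739  0.0525] [ 0.0254  0.0639 -0.0031]
```

View pics/w15.png

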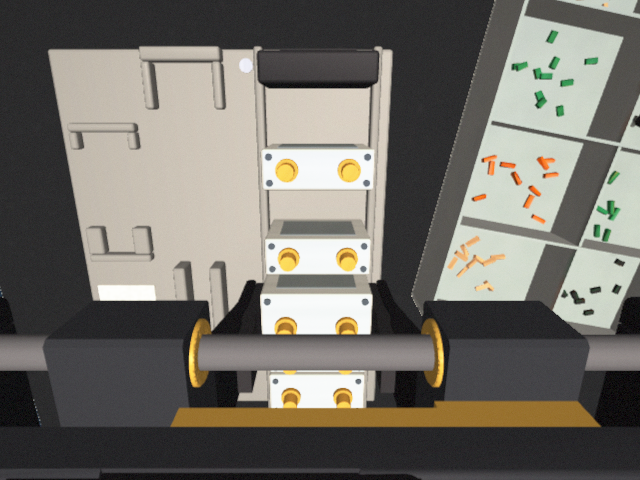

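```bash
python3 -m pendant '[{"rx":0,"ry":0,"rz":0,"tx":0,"ty":0.6,"tz":3,"jaw":40},{"rx":0,"ry":0,"rz":0,"tx":0,"ty":0,"tz":3,"jaw":40},{"rx":0,"ry":0,"rz":0,"tx":0,"ty":0,"tz":3,"jaw":40},{"rx":0,"ry":0,"rz":0,"tx":0,"ty":0,"tz":2,"jaw":40},{"rx":0,"ry":0,"rz":0,"tx":0,"ty":0,"tz":0,"jaw":40},{"rx":0,"ry":0,"rz":0,"tx":0,"ty":0,"tz":0,"jaw":40}]'
python3 -c "
from h import *
c=look('w16'); save(c,'w16a.png',(230,220,410,400),3.3)"
```

```text
time_s: 17.08
tool_pos: [0.5172, -0.2352, 0.0376]
tool_rot: [180.0, -0.0, -176.3]
force: [-0.2, -0.2, -0.3]
grip_width: 0.0439
17.1333 [ 0.5174 -0.2352  0.0378] [ 180.      0.   -176.32] [ 61.3  26.5 -47.4 105.5  22.8  58.   98.2]
```

View pics/w16a.png

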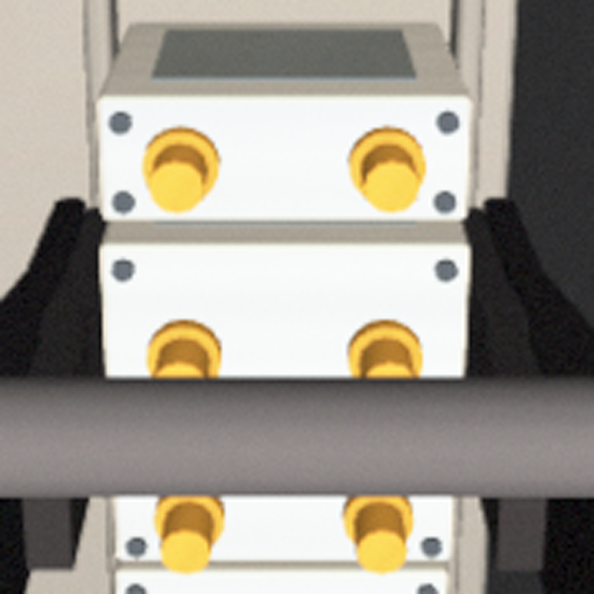

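```bash
python3 -m pendant '[{"rx":0,"ry":0,"rz":0,"tx":-0.4,"ty":0,"tz":1.5,"jaw":40},{"rx":0,"ry":0,"rz":0,"tx":0,"ty":0,"tz":1.2,"jaw":40},{"rx":0,"ry":0,"rz":0,"tx":0,"ty":0,"tz":0,"jaw":40},{"rx":0,"ry":0,"rz":0,"tx":0,"ty":0,"tz":0.3,"jaw":40},{"rx":0,"ry":0,"rz":0,"tx":0,"ty":0,"tz":0,"jaw":40}]'
python3 -m pendant '[{"rx":0,"ry":0,"rz":0,"tx":0,"ty":0,"tz":0,"jaw":52},{"rx":0,"ry":0,"rz":0,"tx":0,"ty":0,"tz":0,"jaw":52},{"rx":0,"ry":0,"rz":0,"tx":0,"ty":0,"tz":0,"jaw":52},{"rx":0,"ry":0,"rz":0,"tx":0,"ty":0,"tz":0,"jaw":52},{"rx":0,"ry":0,"rz":0,"tx":0,"ty":0,"tz":-10,"jaw":52},{"rx":0,"ry":0,"rz":0,"tx":0,"ty":0,"tz":-25,"jaw":52},{"rx":0,"ry":0,"rz":0,"tx":0,"ty":0,"tz":-35,"jaw":52},{"rx":0,"ry":0,"rz":0,"tx":0,"ty":0,"tz":-35,"jaw":52},{"rx":0,"ry":0,"rz":0,"tx":0,"ty":0,"tz":-35,"jaw":52},{"rx":0,"ry":0,"rz":0,"tx":0,"ty":0,"tz":-35,"jaw":52},{"rx":0,"ry":0,"rz":0,"tx":0,"ty":0,"tz":-35,"jaw":52},{"rx":0,"ry":0,"rz":0,"tx":0,"ty":0,"tz":-35,"jaw":52},{"rx":0,"ry":0,"rz":0,"tx":0,"ty":0,"tz":0,"jaw":52},{"rx":0,"ry":0,"rz":0,"tx":0,"ty":0,"tz":0,"jaw":52},{"rx":0,"ry":0,"rz":0,"tx":0,"ty":0,"tz":0,"jaw":52}]'
python3 -c "
from h import *
c=look('w17'); rowcheck(c); save(c,'w17a.png',(200,0,560,300),2)"
```

```text
time_s: 17.55
tool_pos: [0.5178, -0.2353, 0.0348]
tool_rot: [-180.0, -0.0, -176.3]
force: [0.1, -0.4, -1.0]
grip_width: 0.0437
time_s: 18.8
tool_pos: [0.5175, -0.2351, 0.2799]
tool_rot: [-180.0, -0.0, -176.3]
force: [-0.3, 0.3, 0.2]
grip_width: 0.0519
18.85 [ 0.5171 -0.235   0.279 ] [ 1.7997e+02 -9.0000e-02 -1.7631e+02] [ 67.7  13.3 -53.4  89.9  10.7  82.3 107.3]
[  3.7 129.1] [ 0.4668 -0.5311  0.0525] [ 0.0689 -0.2923  0.2264]
[303.3 139.1] [ 0.4581 -0.2501  0.0525] [ 0.0595 -0.0114  0.2266]
[328.5 139.3] [ 0.4567 -0.2263  0.0525] [0.0593 0.0125 0.2266]
[303.4 177.2] [ 0.494  -0.248   0.0525] [ 0.0235 -0.0116  0.2265]
[328.  177.1] [ 0.4924 -0.2241  0.0525] [0.0236 0.0123 0.2265]
[303.8 201.1] [ 0.5177 -0.2464  0.0525] [-2.000e-04 -1.150e-02  2.265e-01]
[327.9 201.2] [ 0.5162 -0.2225  0.0525] [-0.0003  0.0124  0.2265]
[303.9 224.8] [ 0.5419 -0.2449  0.0525] [-0.0245 -0.0116  0.2264]
[327.6 224.8] [ 0.5405 -0.2211  0.0525] [-0.0246  0.0123  0.2264]
[303.8 243.9] [ 0.5622 -0.2439  0.0525] [-0.0448 -0.0119  0.2264]
[327.2 243.8] [ 0.5606 -0.22    0.0525] [-0.0448  0.0121  0.2264]
[304.1 263.9] [ 0.584  -0.2424  0.0525] [-0.0667 -0.0118  0.2263]
[327.2 264. ] [ 0.5827 -0.2184  0.0525] [-0.0669  0.0122  0.2264]
```

View pics/w17a.png

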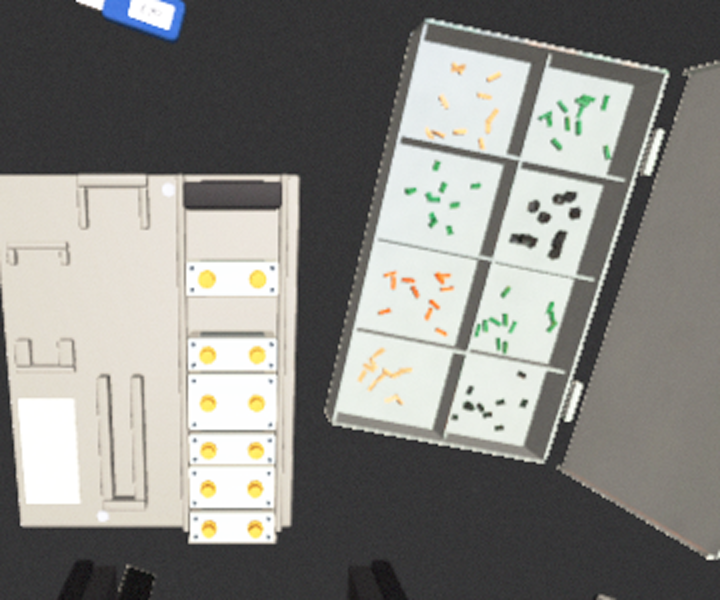

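```bash
python3 - <<'E'
from h import *
c=load("w3"); 
for u,v in [(466,8),(514,8),(508,57),(460,53)]: print(con_z(c,u,v,.02).round(4), c["range_z"][v,u] and deproj(c,u,v).round(3))
print([con_z(c,u,v,.04).round(4) for u,v in [(425,65),(446,69),(410,112),(432,118)]])
save(c,"w3a.png",(380,0,560,220),3.4)
E
```

```text
[0.6752 0.0799 0.02  ] [0.68  0.083 0.   ]
[0.7193 0.078  0.02  ] [0.716 0.076 0.022]
[0.7179 0.0367 0.02  ] [0.724 0.038 0.001]
[0.6721 0.0422 0.02  ] [0.675 0.043 0.006]
[array([0.634, 0.031, 0.04 ]), array([0.6533, 0.0268, 0.04  ]), array([ 0.6215, -0.0092,  0.04  ]), array([ 0.6424, -0.0155,  0.04  ])]
```

View pics/w3a.png

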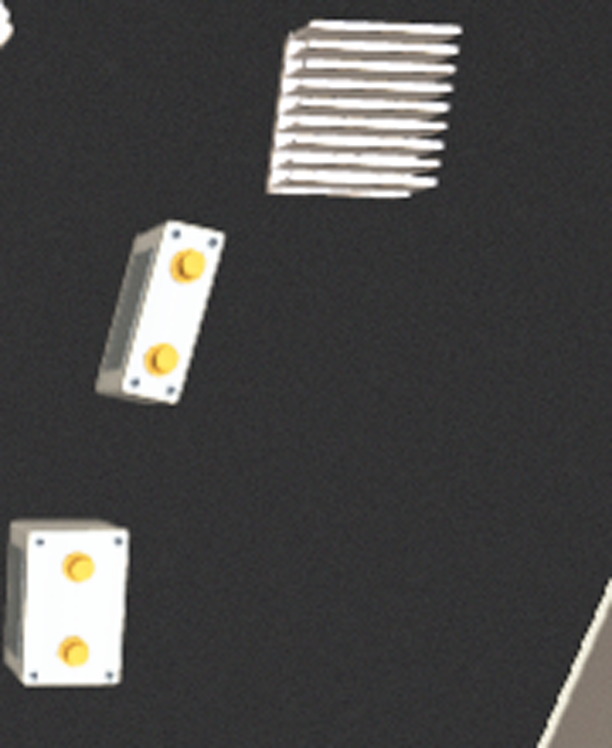

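```bash
python3 -m pendant '[{"rx":0,"ry":0,"rz":0,"tx":-17.1,"ty":29.3,"tz":0,"jaw":53},{"rx":0,"ry":0,"rz":0,"tx":-17.1,"ty":29.3,"tz":0,"jaw":53},{"rx":0,"ry":0,"rz":0,"tx":-17.1,"ty":29.3,"tz":0,"jaw":53},{"rx":0,"ry":0,"rz":0,"tx":-17.1,"ty":29.3,"tz":0,"jaw":53},{"rx":0,"ry":0,"rz":0,"tx":-17.1,"ty":29.3,"tz":0,"jaw":53},{"rx":0,"ry":0,"rz":0,"tx":-17.1,"ty":29.3,"tz":0,"jaw":53},{"rx":0,"ry":0,"rz":0,"tx":-17.1,"ty":29.3,"tz":0,"jaw":53},{"rx":0,"ry":0,"rz":0,"tx":-17.1,"ty":29.3,"tz":0,"jaw":53},{"rx":0,"ry":0,"rz":6.07,"tx":0,"ty":0,"tz":0,"jaw":53},{"rx":0,"ry":0,"rz":6.07,"tx":0,"ty":0,"tz":0,"jaw":53},{"rx":0,"ry":0,"rz":6.07,"tx":0,"ty":0,"tz":0,"jaw":53},{"rx":0,"ry":0,"rz":0,"tx":0,"ty":0,"tz":30,"jaw":53},{"rx":0,"ry":0,"rz":0,"tx":0,"ty":0,"tz":30,"jaw":53},{"rx":0,"ry":0,"rz":0,"tx":0,"ty":0,"tz":30,"jaw":53},{"rx":0,"ry":0,"rz":0,"tx":0,"ty":0,"tz":30,"jaw":53},{"rx":0,"ry":0,"rz":0,"tx":0,"ty":0,"tz":30,"jaw":53},{"rx":0,"ry":0,"rz":0,"tx":0,"ty":0,"tz":30,"jaw":53},{"rx":0,"ry":0,"rz":0,"tx":0,"ty":0,"tz":0,"jaw":53},{"rx":0,"ry":0,"rz":0,"tx":0,"ty":0,"tz":0,"jaw":53},{"rx":0,"ry":0,"rz":0,"tx":0,"ty":0,"tz":0,"jaw":53}]'
python3 -c "
from h import *
c=look('w18')
for ce,a in jacks(c): print(ce,con_z(c,*ce,.0485).round(4),intool(c,con_z(c,*ce,.0485)).round(4))"
```

```text
time_s: 20.52
tool_pos: [0.6397, 0.0079, 0.1008]
tool_rot: [180.0, 0.0, 165.5]
force: [0.7, 1.2, 1.2]
grip_width: 0.0531
20.5667 [0.6404 0.0079 0.1017] [1.7995e+02 1.3000e-01 1.6549e+02] [ 34.1  31.  -49.1  92.3  24.8  68.1  55.2]
[565.38372093 194.89534884] [0.6328 0.1464 0.0485] [0.0421 0.1321 0.0532]
[592.   216.44] [0.6483 0.1594 0.0485] [0.0304 0.1486 0.0532]
[598.36082474 218.95876289] [0.6505 0.1627 0.0485] [0.029  0.1523 0.0532]
[291.42105263 261.71052632] [ 0.6327 -0.0033  0.0485] [ 0.0047 -0.0129  0.0531]
[333.69230769 261.53846154] [0.6385 0.0194 0.0485] [0.0048 0.0106 0.0532]
```

View pics/w18.png

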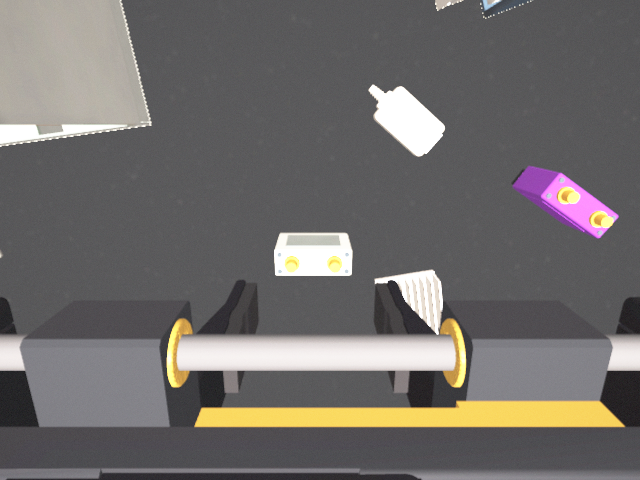

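```bash
python3 - <<'E'
from h import *
c=load("w18")
for u,v in [(375,279),(436,272),(440,300)]: p=con_z(c,u,v,.02); print(p.round(4),intool(c,p).round(4))
E
```

```text
[0.6678 0.0409 0.02  ] [-0.0181  0.0387  0.0817]
[0.6728 0.0796 0.02  ] [-0.0133  0.0774  0.0818]
[0.693  0.0789 0.02  ] [-0.033   0.0818  0.0818]
```

```bash
python3 -m pendant '[{"rx":0,"ry":0,"rz":0,"tx":2.3,"ty":-0.7,"tz":20,"jaw":53},{"rx":0,"ry":0,"rz":0,"tx":0,"ty":0,"tz":20,"jaw":53},{"rx":0,"ry":0,"rz":0,"tx":0,"ty":0,"tz":15,"jaw":53},{"rx":0,"ry":0,"rz":0,"tx":0,"ty":0,"tz":10,"jaw":53},{"rx":0,"ry":0,"rz":0,"tx":0,"ty":0,"tz":5,"jaw":53},{"rx":0,"ry":0,"rz":0,"tx":0,"ty":0,"tz":0,"jaw":53},{"rx":0,"ry":0,"rz":0,"tx":0,"ty":0,"tz":0,"jaw":53},{"rx":0,"ry":0,"rz":0,"tx":0,"ty":0,"tz":0,"jaw":40},{"rx":0,"ry":0,"rz":0,"tx":0,"ty":0,"tz":0,"jaw":40},{"rx":0,"ry":0,"rz":0,"tx":0,"ty":0,"tz":0,"jaw":40},{"rx":0,"ry":0,"rz":0,"tx":0,"ty":0,"tz":0,"jaw":40},{"rx":0,"ry":0,"rz":0,"tx":0,"ty":0,"tz":0,"jaw":40}]' 25
python3 -c "
from h import *
c=look('w19'); save(c,'w19a.png',(230,240,410,400),4)"
```

```text
time_s: 21.57
tool_pos: [0.6375, 0.0073, 0.0308]
tool_rot: [-180.0, 0.1, 165.5]
force: [1.0, -0.3, 4.6]
grip_width: 0.0437
21.6167 [0.6375 0.0073 0.0307] [1.8000e+02 8.0000e-02 1.6547e+02] [ 32.4  35.  -46.5  95.6  28.3  61.7  52.8]
```

View pics/w19a.png

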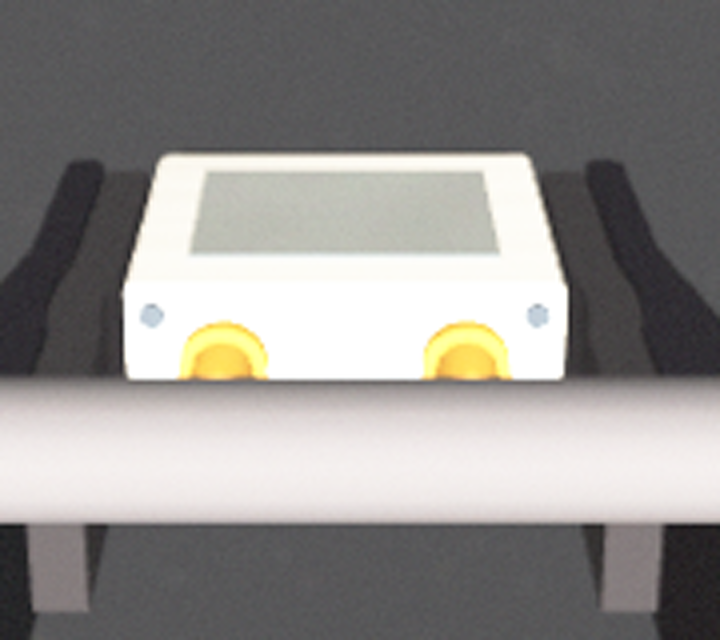

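```bash
python3 -m pendant '[{"rx":0,"ry":0,"rz":0,"tx":0,"ty":0,"tz":-12,"jaw":40},{"rx":0,"ry":0,"rz":0,"tx":0,"ty":0,"tz":-25,"jaw":40},{"rx":0,"ry":0,"rz":0,"tx":0,"ty":0,"tz":-31,"jaw":40},{"rx":0,"ry":0,"rz":0,"tx":0,"ty":0,"tz":-31,"jaw":40},{"rx":0,"ry":0,"rz":0,"tx":0,"ty":0,"tz":-31,"jaw":40},{"rx":0,"ry":0,"rz":-6.07,"tx":0,"ty":0,"tz":0,"jaw":40},{"rx":0,"ry":0,"rz":-6.07,"tx":0,"ty":0,"tz":0,"jaw":40},{"rx":0,"ry":0,"rz":-6.07,"tx":0,"ty":0,"tz":0,"jaw":40},{"rx":0,"ry":0,"rz":0,"tx":22.4,"ty":-29.3,"tz":0,"jaw":40},{"rx":0,"ry":0,"rz":0,"tx":22.4,"ty":-29.3,"tz":0,"jaw":40},{"rx":0,"ry":0,"rz":0,"tx":22.4,"ty":-29.3,"tz":0,"jaw":40},{"rx":0,"ry":0,"rz":0,"tx":22.4,"ty":-29.3,"tz":0,"jaw":40},{"rx":0,"ry":0,"rz":0,"tx":22.4,"ty":-29.3,"tz":0,"jaw":40},{"rx":0,"ry":0,"rz":0,"tx":22.4,"ty":-29.3,"tz":0,"jaw":40},{"rx":0,"ry":0,"rz":0,"tx":22.4,"ty":-29.3,"tz":0,"jaw":40},{"rx":0,"ry":0,"rz":0,"tx":22.4,"ty":-29.3,"tz":0,"jaw":40},{"rx":0,"ry":0,"rz":0,"tx":0,"ty":0,"tz":0,"jaw":40},{"rx":0,"ry":0,"rz":0,"tx":0,"ty":0,"tz":0,"jaw":40},{"rx":0,"ry":0,"rz":0,"tx":0,"ty":0,"tz":0,"jaw":40},{"rx":0,"ry":0,"rz":0,"tx":0,"ty":0,"tz":0,"jaw":40}]' 25
python3 -c "
from h import *
c=look('w20')"
```

```text
time_s: 23.28
tool_pos: [0.4739, -0.2363, 0.1601]
tool_rot: [180.0, 0.0, -176.2]
force: [-0.2, 0.2, -0.6]
grip_width: 0.0436
23.3333 [ 0.474  -0.2362  0.1601] [ 1.7998e+02  3.0000e-02 -1.7614e+02] [ 74.   13.3 -56.  104.4  11.8  68.5 108.2]
```

View pics/w20.png

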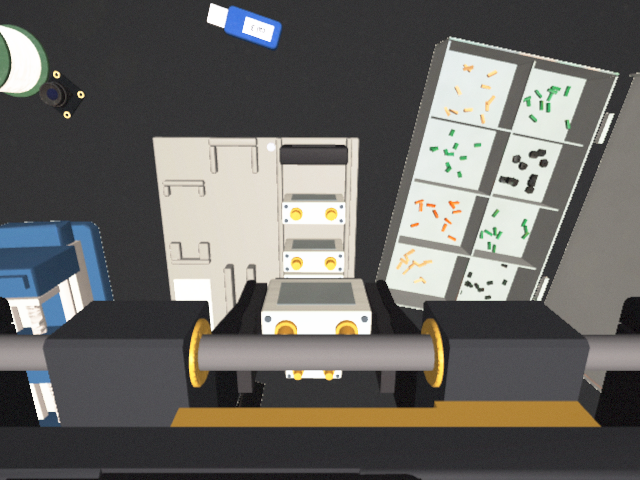

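```bash
python3 -m pendant '[{"rx":0,"ry":0,"rz":0,"tx":0,"ty":0,"tz":25,"jaw":40},{"rx":0,"ry":0,"rz":0,"tx":0,"ty":0,"tz":25,"jaw":40},{"rx":0,"ry":0,"rz":0,"tx":0,"ty":0,"tz":25,"jaw":40},{"rx":0,"ry":0,"rz":0,"tx":0,"ty":0,"tz":15,"jaw":40},{"rx":0,"ry":0,"rz":0,"tx":0,"ty":0,"tz":10,"jaw":40},{"rx":0,"ry":0,"rz":0,"tx":0,"ty":0,"tz":10,"jaw":40},{"rx":0,"ry":0,"rz":0,"tx":0,"ty":0,"tz":0,"jaw":40},{"rx":0,"ry":0,"rz":0,"tx":0,"ty":0,"tz":0,"jaw":40},{"rx":0,"ry":0,"rz":0,"tx":0,"ty":0,"tz":0,"jaw":40}]'
python3 -c "
from h import *
c=look('w21'); rowcheck(c)"
```

```text
time_s: 24.08
tool_pos: [0.4737, -0.2379, 0.0505]
tool_rot: [-180.0, 0.0, -176.3]
force: [-0.3, 0.6, -0.4]
grip_width: 0.0438
24.1333 [ 0.4737 -0.2381  0.0507] [-1.7995e+02  6.0000e-02 -1.7630e+02] [ 69.   21.9 -51.9 110.2  20.4  57.5 101.6]
[534.3 107.7] [ 0.385  -0.1639  0.0525] [ 0.0837  0.0798 -0.002 ]
[476.8 250.1] [ 0.4401 -0.1744  0.0525] [ 0.0295  0.0657 -0.0019]
[528.1 248.7] [ 0.4382 -0.154   0.0525] [ 0.03    0.0862 -0.0019]
[493.3 251.2] [ 0.4401 -0.1677  0.0525] [ 0.029   0.0724 -0.0019]
[501.4 265.4] [ 0.446  -0.1632  0.0525] [ 0.0229  0.0765 -0.0019]
[532.7 260.8] [ 0.4432 -0.151   0.0525] [ 0.0249  0.0889 -0.0019]
[286.5 274.3] [ 0.4555 -0.2502  0.0525] [ 0.019  -0.0109 -0.0018]
[343.9 276.1] [ 0.4548 -0.2267  0.0525] [ 0.0182  0.0126 -0.0019]
[519. 274.] [ 0.4492 -0.1553  0.0525] [ 0.0191  0.0842 -0.0019]
[465.8 278.7] [ 0.4527 -0.1766  0.0525] [ 0.017   0.0627 -0.0019]
[512.5 283.5] [ 0.4536 -0.1571  0.0525] [ 0.0149  0.0822 -0.0019]
[521.6 297.7] [ 0.4597 -0.1519  0.0525] [ 0.0084  0.0869 -0.0019]
```

View pics/w21.png

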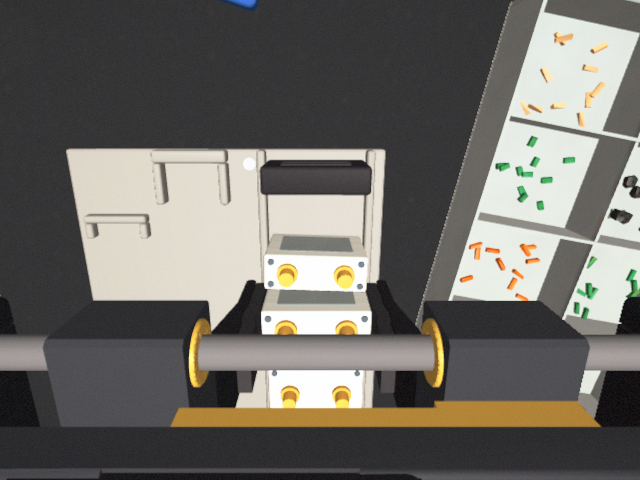

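```bash
python3 -m pendant '[{"rx":0,"ry":0,"rz":0,"tx":0,"ty":0,"tz":3,"jaw":40},{"rx":0,"ry":0,"rz":0,"tx":0,"ty":0,"tz":3,"jaw":40},{"rx":0,"ry":0,"rz":0,"tx":0,"ty":0,"tz":3,"jaw":40},{"rx":0,"ry":0,"rz":0,"tx":0,"ty":0,"tz":3,"jaw":40},{"rx":0,"ry":0,"rz":0,"tx":0,"ty":0,"tz":0,"jaw":40},{"rx":0,"ry":0,"rz":0,"tx":0,"ty":0,"tz":0,"jaw":40}]'
python3 -c "
from h import *
c=look('w22'); save(c,'w22a.png',(230,220,410,400),3.3)"
```

```text
time_s: 24.63
tool_pos: [0.4727, -0.2381, 0.0375]
tool_rot: [180.0, -0.0, -176.3]
force: [0.8, -0.7, -1.2]
grip_width: 0.044
24.6833 [ 0.4726 -0.238   0.0374] [ 1.7998e+02 -6.0000e-02 -1.7633e+02] [ 68.3  23.  -51.2 110.8  21.4  56.3 100.8]
```

View pics/w22a.png

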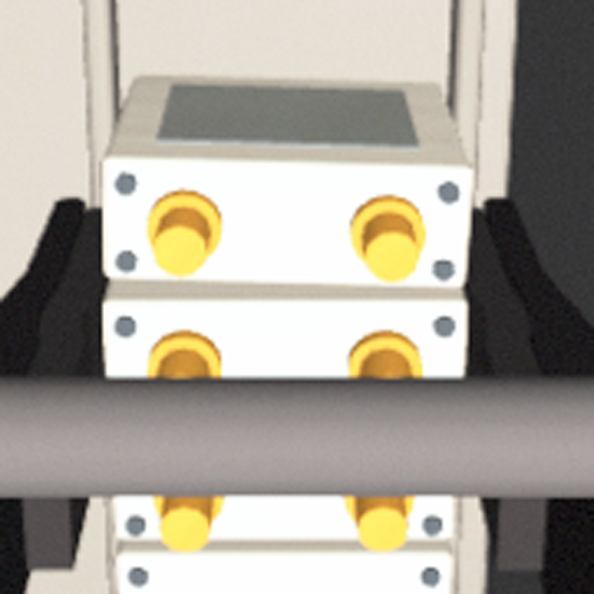

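```bash
python3 -m pendant '[{"rx":0,"ry":0,"rz":0,"tx":-1,"ty":0,"tz":0,"jaw":40},{"rx":0,"ry":0,"rz":0,"tx":-1,"ty":0,"tz":0,"jaw":40},{"rx":0,"ry":0,"rz":0,"tx":0,"ty":0,"tz":0,"jaw":40},{"rx":0,"ry":0,"rz":0,"tx":0,"ty":0,"tz":0,"jaw":40}]'
python3 -c "
from h import *
c=look('w23'); save(c,'w23a.png',(230,220,410,400),3.3)
rowcheck(load('w20'))"
```

```text
time_s: 25.02
tool_pos: [0.4751, -0.2378, 0.0378]
tool_rot: [180.0, -0.0, -176.3]
force: [-0.0, 0.9, -1.4]
grip_width: 0.0437
25.0667 [ 0.475  -0.2379  0.0378] [ 1.8000e+02 -1.0000e-02 -1.7632e+02] [ 68.1  23.2 -51.2 110.5  21.6  56.4 100.6]
[419.9 204.4] [ 0.4455 -0.1668  0.0525] [0.0238 0.0712 0.1076]
[453.6 203.5] [ 0.4433 -0.1442  0.0525] [0.0244 0.0939 0.1076]
[295.9 213.4] [ 0.4572 -0.2502  0.0525] [ 0.0177 -0.0128  0.1076]
[330.8 213.5] [ 0.4557 -0.2265  0.0525] [0.0176 0.0109 0.1076]
[443.9 227.2] [ 0.4603 -0.148   0.0525] [0.0078 0.0889 0.1076]
[296.4 262.5] [ 0.493  -0.2479  0.0525] [-0.0181 -0.013   0.1076]
[330.1 262.7] [ 0.4915 -0.2241  0.0525] [-0.0182  0.0108  0.1076]
```

View pics/w23a.png

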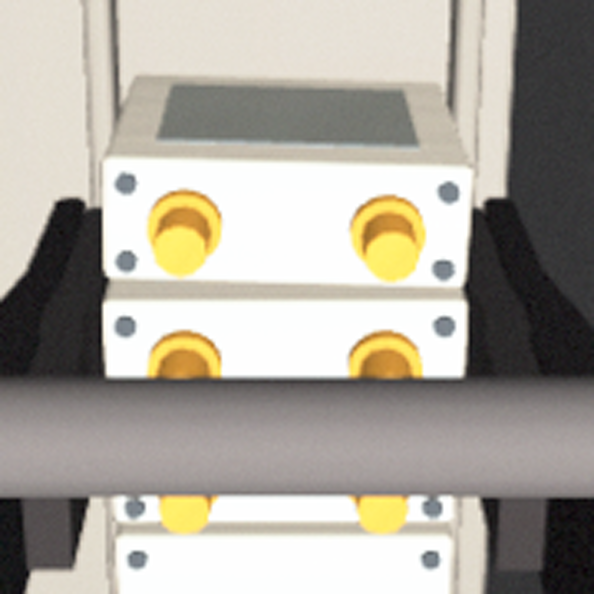

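```bash
python3 -m pendant '[{"rx":0,"ry":0,"rz":0,"tx":0.7,"ty":0,"tz":0,"jaw":40},{"rx":0,"ry":0,"rz":0,"tx":0.6,"ty":0,"tz":1,"jaw":40},{"rx":0,"ry":0,"rz":0,"tx":0,"ty":0,"tz":1,"jaw":40},{"rx":0,"ry":0,"rz":0,"tx":0,"ty":0,"tz":1,"jaw":40},{"rx":0,"ry":0,"rz":0,"tx":0,"ty":0,"tz":0,"jaw":40},{"rx":0,"ry":0,"rz":0,"tx":0,"ty":0,"tz":0,"jaw":40}]'
python3 -c "
from h import *
c=look('w24'); save(c,'w24a.png',(230,220,410,400),3.3)"
```

```text
time_s: 25.57
tool_pos: [0.4741, -0.238, 0.035]
tool_rot: [-180.0, 0.0, -176.3]
force: [0.9, 1.0, 0.6]
grip_width: 0.0438
25.6167 [ 0.4741 -0.238   0.035 ] [-1.7999e+02  3.0000e-02 -1.7632e+02] [ 68.1  23.3 -51.1 110.8  21.7  56.  100.5]
```

View pics/w24a.png

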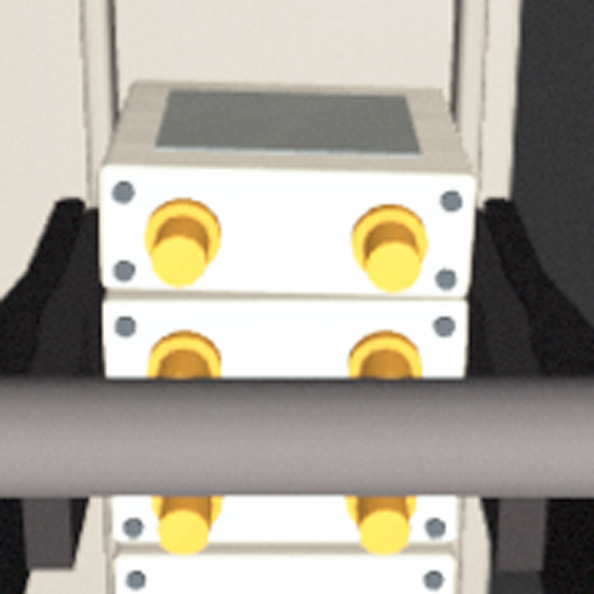

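```bash
python3 -m pendant '[{"rx":0,"ry":0,"rz":0,"tx":0.3,"ty":0,"tz":0.3,"jaw":40},{"rx":0,"ry":0,"rz":0,"tx":0,"ty":0,"tz":0,"jaw":40},{"rx":0,"ry":0,"rz":0,"tx":0,"ty":0,"tz":0,"jaw":52},{"rx":0,"ry":0,"rz":0,"tx":0,"ty":0,"tz":0,"jaw":52},{"rx":0,"ry":0,"rz":0,"tx":0,"ty":0,"tz":0,"jaw":52},{"rx":0,"ry":0,"rz":0,"tx":0,"ty":0,"tz":0,"jaw":52},{"rx":0,"ry":0,"rz":0,"tx":0,"ty":0,"tz":-10,"jaw":52},{"rx":0,"ry":0,"rz":0,"tx":0,"ty":0,"tz":-25,"jaw":52},{"rx":0,"ry":0,"rz":0,"tx":0,"ty":0,"tz":-35,"jaw":52},{"rx":0,"ry":0,"rz":0,"tx":0,"ty":0,"tz":-35,"jaw":52},{"rx":0,"ry":0,"rz":0,"tx":0,"ty":0,"tz":-35,"jaw":52},{"rx":0,"ry":0,"rz":0,"tx":0,"ty":0,"tz":-35,"jaw":52},{"rx":0,"ry":0,"rz":0,"tx":0,"ty":0,"tz":-35,"jaw":52},{"rx":0,"ry":0,"rz":0,"tx":0,"ty":0,"tz":-35,"jaw":52},{"rx":0,"ry":0,"rz":0,"tx":0,"ty":0,"tz":0,"jaw":52},{"rx":0,"ry":0,"rz":0,"tx":0,"ty":0,"tz":0,"jaw":52},{"rx":0,"ry":0,"rz":0,"tx":0,"ty":0,"tz":0,"jaw":52}]'
python3 -c "
from h import *
c=look('w25'); rowcheck(c); save(c,'w25a.png',(200,60,500,300),2.6)"
```

```text
time_s: 27.03
tool_pos: [0.4731, -0.2379, 0.2794]
tool_rot: [-180.0, -0.0, -176.3]
force: [-0.5, -0.1, -0.3]
grip_width: 0.052
27.0833 [ 0.4727 -0.2378  0.2786] [ 1.7996e+02 -9.0000e-02 -1.7631e+02] [ 77.5   7.4 -57.7  94.9   6.3  81.3 112.7]
[ 12.3 176.3] [ 0.4666 -0.5328  0.0525] [ 0.0247 -0.2941  0.226 ]
[303.8 186.4] [ 0.4585 -0.2499  0.0525] [ 0.0146 -0.0113  0.2261]
[328.4 187.1] [ 0.4576 -0.2259  0.0525] [0.0139 0.0127 0.2262]
[303.8 203.4] [ 0.4754 -0.249   0.0525] [-0.0023 -0.0115  0.2261]
[327.9 203.4] [ 0.4739 -0.2252  0.0525] [-0.0023  0.0123  0.2261]
[303.9 221.4] [ 0.4938 -0.2479  0.0525] [-0.0208 -0.0116  0.2261]
[327.8 221.3] [ 0.4922 -0.224   0.0525] [-0.0207  0.0124  0.2261]
[304.1 244. ] [ 0.5177 -0.2464  0.0525] [-0.0447 -0.0116  0.226 ]
[327.6 244.2] [ 0.5163 -0.2224  0.0525] [-0.0449  0.0124  0.2261]
[304.1 266.3] [ 0.5421 -0.2451  0.0525] [-0.0691 -0.0119  0.226 ]
[327.2 266.2] [ 0.5404 -0.2211  0.0525] [-0.069   0.0121  0.226 ]
[304.  284.4] [ 0.5626 -0.2441  0.0525] [-0.0897 -0.0122  0.226 ]
[326.8 284.3] [ 0.5609 -0.2201  0.0525] [-0.0895  0.0119  0.226 ]
[304.4 303.4] [ 0.5847 -0.2424  0.0525] [-0.1118 -0.012   0.2259]
[326.8 303.6] [ 0.5834 -0.2184  0.0525] [-0.1121  0.0121  0.226 ]
```

View pics/w25a.png

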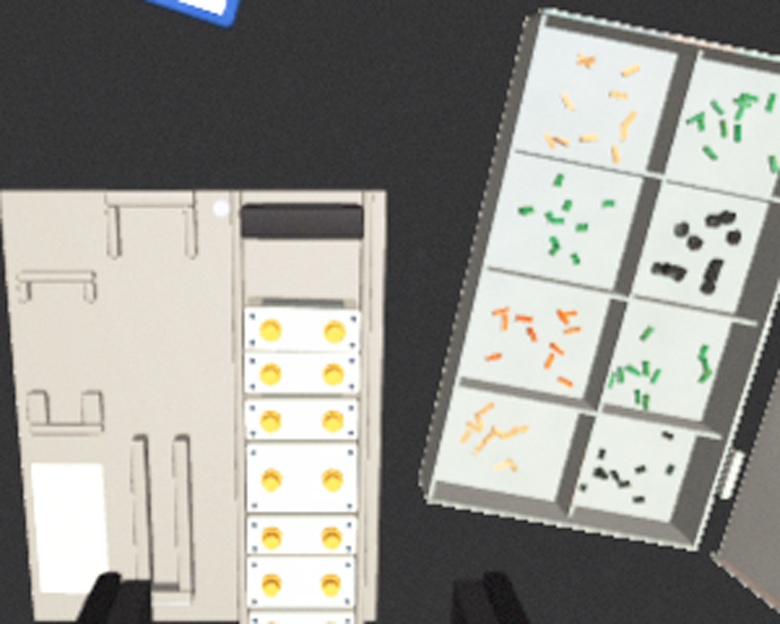

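```bash
python3 -m pendant '[{"rx":0,"ry":0,"rz":0,"tx":17.6,"ty":0,"tz":0,"jaw":52},{"rx":0,"ry":0,"rz":0,"tx":0,"ty":0,"tz":30,"jaw":52},{"rx":0,"ry":0,"rz":0,"tx":0,"ty":0,"tz":30,"jaw":52},{"rx":0,"ry":0,"rz":0,"tx":0,"ty":0,"tz":30,"jaw":52},{"rx":0,"ry":0,"rz":0,"tx":0,"ty":0,"tz":30,"jaw":52},{"rx":0,"ry":0,"rz":0,"tx":0,"ty":0,"tz":30,"jaw":52},{"rx":0,"ry":0,"rz":0,"tx":0,"ty":0,"tz":30,"jaw":52},{"rx":0,"ry":0,"rz":0,"tx":0,"ty":0,"tz":20,"jaw":52},{"rx":0,"ry":0,"rz":0,"tx":0,"ty":0,"tz":0,"jaw":52},{"rx":0,"ry":0,"rz":0,"tx":0,"ty":0,"tz":0,"jaw":52},{"rx":0,"ry":0,"rz":0,"tx":0,"ty":0,"tz":0,"jaw":52}]' 8
python3 -c "
from h import *
c=look('w26')"
```

```text
time_s: 28.0
tool_pos: [0.4564, -0.239, 0.0802]
tool_rot: [180.0, 0.0, -176.3]
force: [-0.2, 0.3, -0.4]
grip_width: 0.0521
28.05 [ 0.4568 -0.2394  0.0808] [-1.7994e+02  9.0000e-02 -1.7631e+02] [ 73.3  17.5 -54.4 110.8  16.4  59.8 105.4]
```

View pics/w26.png

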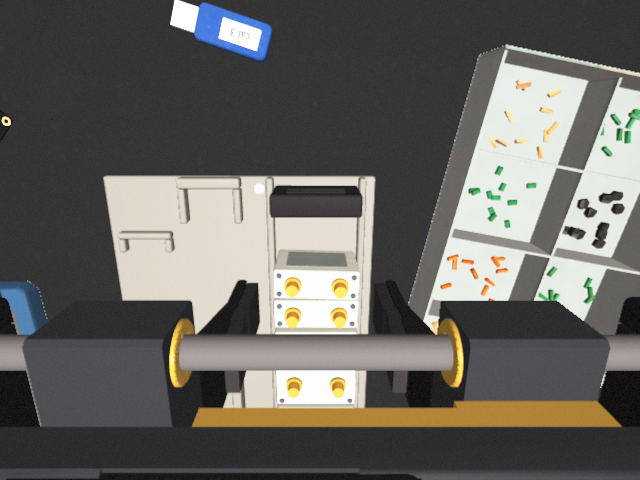

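```bash
python3 -m pendant '[{"rx":0,"ry":0,"rz":0,"tx":1,"ty":0,"tz":15,"jaw":52},{"rx":0,"ry":0,"rz":0,"tx":0,"ty":0,"tz":15,"jaw":52},{"rx":0,"ry":0,"rz":0,"tx":0,"ty":0,"tz":10,"jaw":52},{"rx":0,"ry":0,"rz":0,"tx":0,"ty":0,"tz":5,"jaw":52},{"rx":0,"ry":0,"rz":0,"tx":0,"ty":0,"tz":0,"jaw":52},{"rx":0,"ry":0,"rz":0,"tx":0,"ty":0,"tz":0,"jaw":52},{"rx":0,"ry":0,"rz":0,"tx":0,"ty":0,"tz":0,"jaw":52}]' 8
python3 -c "
from h import *
c=look('w27'); save(c,'w27a.png',(200,220,440,400),3.3)"
```

```text
time_s: 28.63
tool_pos: [0.4556, -0.2395, 0.0354]
tool_rot: [-179.9, 0.1, -176.3]
force: [-0.4, 0.1, -0.2]
grip_width: 0.0517
28.6833 [ 0.4556 -0.2395  0.0354] [-1.7994e+02  6.0000e-02 -1.7632e+02] [ 70.7  21.4 -52.1 112.9  20.6  55.3 102.2]
```

View pics/w27a.png

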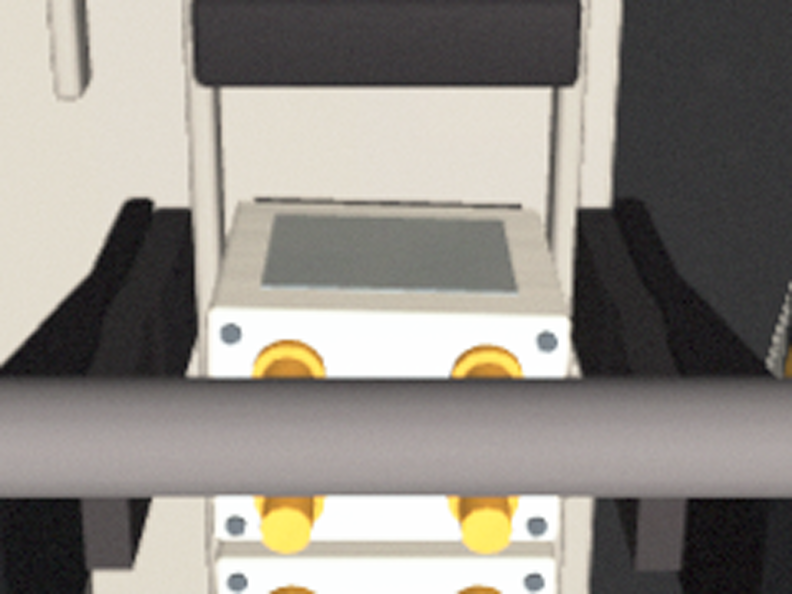

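```bash
python3 -m pendant '[{"rx":0,"ry":0,"rz":0,"tx":0,"ty":0.5,"tz":0,"jaw":52},{"rx":0,"ry":0,"rz":0,"tx":0,"ty":0,"tz":0,"jaw":42},{"rx":0,"ry":0,"rz":0,"tx":0,"ty":0,"tz":0,"jaw":42},{"rx":0,"ry":0,"rz":0,"tx":0,"ty":0,"tz":0,"jaw":42},{"rx":0,"ry":0,"rz":0,"tx":0,"ty":0,"tz":0,"jaw":42},{"rx":0,"ry":0,"rz":0,"tx":0,"ty":0,"tz":0,"jaw":42},{"rx":0,"ry":0,"rz":0,"tx":0.9,"ty":0,"tz":0,"jaw":42},{"rx":0,"ry":0,"rz":0,"tx":0,"ty":0,"tz":0,"jaw":42},{"rx":0,"ry":0,"rz":0,"tx":0,"ty":0,"tz":0,"jaw":42},{"rx":0,"ry":0,"rz":0,"tx":0,"ty":0,"tz":0,"jaw":42}]' 8
python3 -c "
from h import *
c=look('w28'); save(c,'w28a.png',(200,220,440,400),3.3)"
```

```text
time_s: 29.52
tool_pos: [0.4544, -0.2389, 0.0347]
tool_rot: [-180.0, 0.0, -176.3]
force: [1.4, -0.3, 2.7]
grip_width: 0.0441
29.5667 [ 0.4544 -0.2389  0.0348] [-1.7998e+02  4.0000e-02 -1.7631e+02] [ 70.8  21.3 -52.2 113.1  20.5  55.2 102.3]
```

View pics/w28a.png

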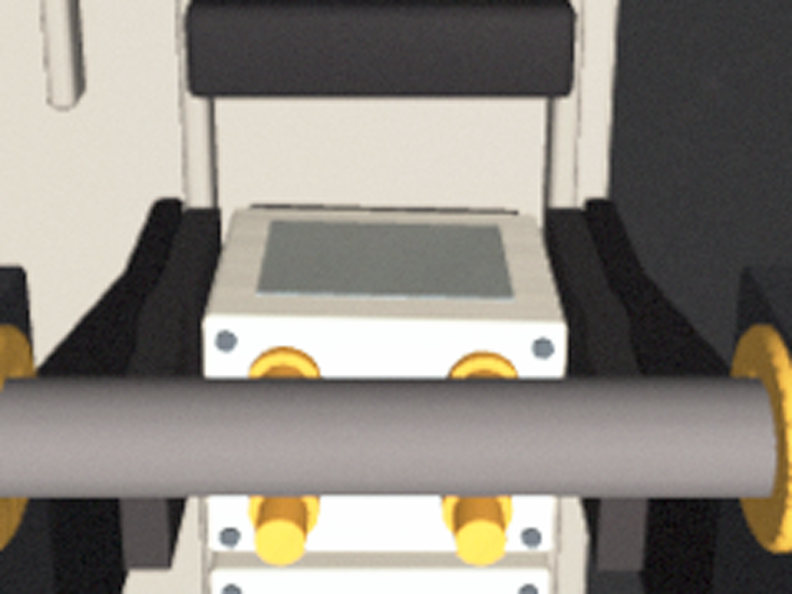

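```bash
python3 -m pendant '[{"rx":0,"ry":0,"rz":0,"tx":0,"ty":0,"tz":0,"jaw":40},{"rx":0,"ry":0,"rz":0,"tx":0,"ty":0,"tz":0,"jaw":40},{"rx":0,"ry":0,"rz":0,"tx":0,"ty":0,"tz":0,"jaw":40},{"rx":0,"ry":0,"rz":0,"tx":0,"ty":0,"tz":0,"jaw":40}]' 25
python3 -c "
from h import *
c=look('w29'); save(c,'w29a.png',(200,220,440,400),3.3)"
```

```text
time_s: 29.9
tool_pos: [0.4544, -0.2389, 0.0348]
tool_rot: [-180.0, 0.0, -176.3]
force: [1.8, -0.5, 2.9]
grip_width: 0.044
29.95 [ 0.4544 -0.2389  0.0347] [-1.7998e+02  4.0000e-02 -1.7632e+02] [ 70.8  21.3 -52.2 113.1  20.5  55.2 102.3]
```

View pics/w29a.png

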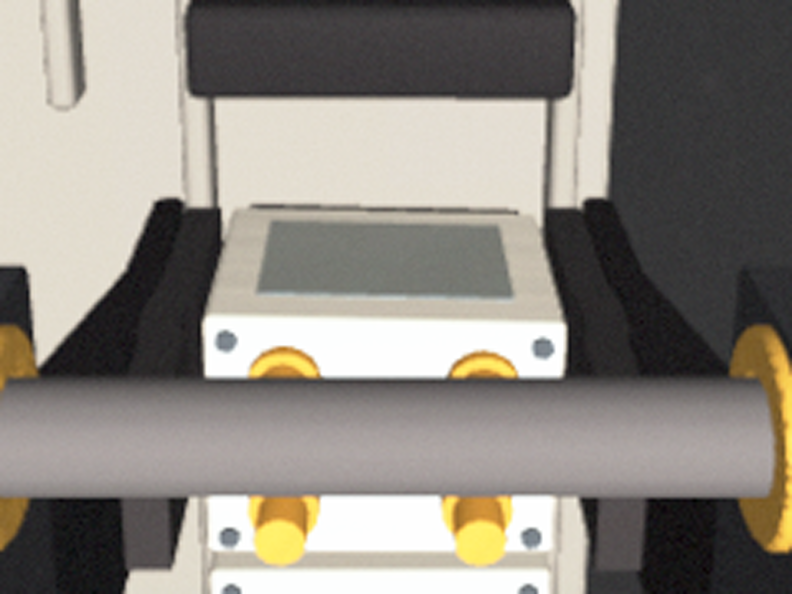

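```bash
python3 -m pendant '[{"rx":0,"ry":0,"rz":-0.7,"tx":0.5,"ty":0,"tz":0,"jaw":40},{"rx":0,"ry":0,"rz":-0.7,"tx":0.6,"ty":0,"tz":0,"jaw":40},{"rx":0,"ry":0,"rz":0,"tx":0,"ty":0,"tz":0,"jaw":40},{"rx":0,"ry":0,"rz":0,"tx":0,"ty":0,"tz":0,"jaw":40},{"rx":0,"ry":0,"rz":0,"tx":0,"ty":0,"tz":0,"jaw":40}]' 25
python3 -c "
from h import *
c=look('w30'); save(c,'w30a.png',(200,220,440,400),3.3)"
```

```text
time_s: 30.37
tool_pos: [0.4531, -0.2389, 0.0347]
tool_rot: [-180.0, 0.0, -174.9]
force: [2.1, 0.1, 4.8]
grip_width: 0.0437
30.4167 [ 0.4531 -0.2389  0.0347] [-1.7998e+02  2.0000e-02 -1.7492e+02] [ 71.2  21.3 -52.5 113.2  20.6  55.2 103.7]
```

View pics/w30a.png

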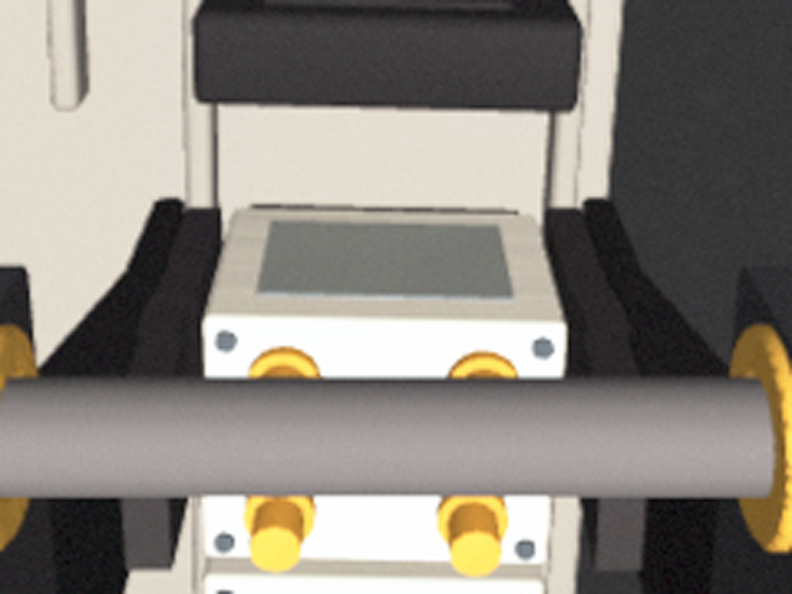

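```bash
python3 -m pendant '[{"rx":0,"ry":0,"rz":0,"tx":0,"ty":0,"tz":0,"jaw":52},{"rx":0,"ry":0,"rz":0,"tx":0,"ty":0,"tz":0,"jaw":52},{"rx":0,"ry":0,"rz":0,"tx":0,"ty":0,"tz":0,"jaw":52},{"rx":0,"ry":0,"rz":0,"tx":0,"ty":0,"tz":0,"jaw":52},{"rx":0,"ry":0,"rz":0,"tx":0,"ty":0,"tz":-10,"jaw":52},{"rx":0,"ry":0,"rz":0,"tx":0,"ty":0,"tz":-25,"jaw":52},{"rx":0,"ry":0,"rz":0,"tx":0,"ty":0,"tz":-35,"jaw":52},{"rx":0,"ry":0,"rz":0,"tx":0,"ty":0,"tz":-35,"jaw":52},{"rx":0,"ry":0,"rz":0,"tx":0,"ty":0,"tz":-35,"jaw":52},{"rx":0,"ry":0,"rz":0,"tx":0,"ty":0,"tz":-35,"jaw":52},{"rx":0,"ry":0,"rz":0,"tx":0,"ty":0,"tz":-35,"jaw":52},{"rx":0,"ry":0,"rz":0,"tx":0,"ty":0,"tz":-35,"jaw":52},{"rx":0,"ry":0,"rz":0,"tx":0,"ty":0,"tz":0,"jaw":52},{"rx":0,"ry":0,"rz":0,"tx":0,"ty":0,"tz":0,"jaw":52},{"rx":0,"ry":0,"rz":0,"tx":0,"ty":0,"tz":0,"jaw":52}]'
python3 -c "
from h import *
c=look('w31'); rowcheck(c)"
```

```text
time_s: 31.67
tool_pos: [0.4525, -0.2386, 0.2793]
tool_rot: [-180.0, -0.0, -174.9]
force: [-0.9, 0.7, 0.2]
grip_width: 0.0519
31.7167 [ 0.4521 -0.2385  0.2786] [ 1.7995e+02 -1.0000e-01 -1.7491e+02] [ 81.7   4.  -58.7  97.2   3.5  80.9 117.6]
[ 14.7 189.9] [ 0.4664 -0.533   0.0525] [ 0.0115 -0.2948  0.2258]
[303.7 205.4] [ 0.457  -0.2496  0.0525] [-0.0043 -0.0117  0.2261]
[327.5 205.9] [ 0.4554 -0.226   0.0525] [-0.0048  0.012   0.2261]
[302.9 223.4] [ 0.4755 -0.249   0.0525] [-0.0227 -0.0127  0.226 ]
[326.6 223.8] [ 0.4739 -0.2252  0.0525] [-0.0232  0.0111  0.2261]
[302.3 240.8] [ 0.4939 -0.2481  0.0525] [-0.0412 -0.0135  0.226 ]
[325.9 241.4] [ 0.4924 -0.2241  0.0525] [-0.0418  0.0106  0.226 ]
[302.1 262.8] [ 0.5178 -0.2465  0.0525] [-0.0651 -0.014   0.226 ]
[325.1 263.3] [ 0.5163 -0.2226  0.0525] [-0.0657  0.0099  0.226 ]
[301.7 284.4] [ 0.5421 -0.245   0.0525] [-0.0895 -0.0146  0.2259]
[324.4 285.1] [ 0.5409 -0.2211  0.0525] [-0.0903  0.0093  0.226 ]
[301.1 302.2] [ 0.5629 -0.2441  0.0525] [-0.1102 -0.0155  0.2259]
[323.7 302.4] [ 0.561  -0.22    0.0525] [-0.1105  0.0086  0.2259]
```

View pics/w31.png

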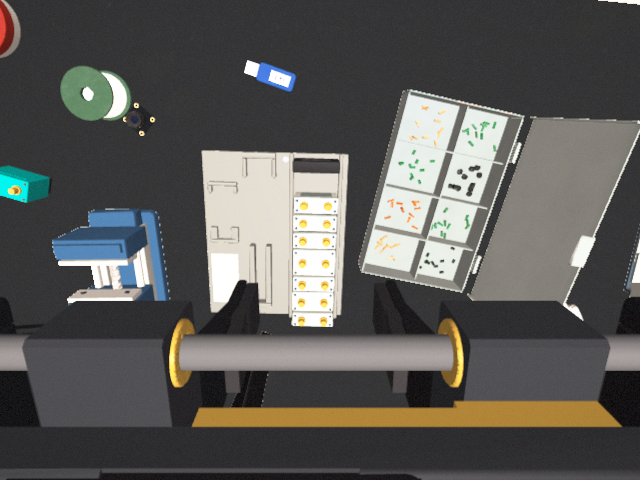

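```bash
python3 -m pendant '[{"rx":0,"ry":0,"rz":1.4,"tx":1,"ty":0,"tz":0,"jaw":52},{"rx":0,"ry":0,"rz":0,"tx":0,"ty":0,"tz":35,"jaw":52},{"rx":0,"ry":0,"rz":0,"tx":0,"ty":0,"tz":35,"jaw":52},{"rx":0,"ry":0,"rz":0,"tx":0,"ty":0,"tz":35,"jaw":52},{"rx":0,"ry":0,"rz":0,"tx":0,"ty":0,"tz":35,"jaw":52},{"rx":0,"ry":0,"rz":0,"tx":0,"ty":0,"tz":35,"jaw":52},{"rx":0,"ry":0,"rz":0,"tx":0,"ty":0,"tz":35,"jaw":52},{"rx":0,"ry":0,"rz":0,"tx":0,"ty":0,"tz":20,"jaw":52},{"rx":0,"ry":0,"rz":0,"tx":0,"ty":0,"tz":13,"jaw":52},{"rx":0,"ry":0,"rz":0,"tx":0,"ty":0,"tz":0,"jaw":52},{"rx":0,"ry":0,"rz":0,"tx":0,"ty":0,"tz":0,"jaw":52},{"rx":0,"ry":0,"rz":0,"tx":0,"ty":0,"tz":0,"jaw":52},{"rx":0,"ry":0,"rz":0,"tx":0,"ty":0,"tz":0,"jaw":52}]' 25
python3 -c "
from h import *
c=look('w32'); save(c,'w32a.png',(200,220,440,400),3.3)"
```

```text
time_s: 32.8
tool_pos: [0.4531, -0.2397, 0.0382]
tool_rot: [-179.9, 0.1, -176.3]
force: [0.4, -0.4, 0.1]
grip_width: 0.052
32.85 [ 0.4529 -0.2397  0.0381] [-1.7987e+02  1.1000e-01 -1.7634e+02] [ 72.1  21.2 -53.4 113.2  20.7  55.5 102.2]
```

View pics/w32a.png

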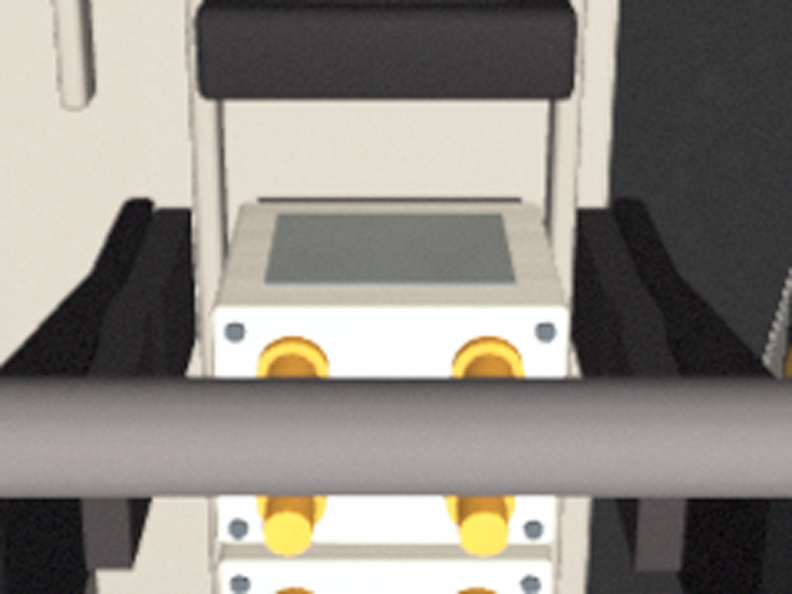

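```bash
python3 -m pendant '[{"rx":0,"ry":0,"rz":0,"tx":0,"ty":0.6,"tz":2,"jaw":52},{"rx":0,"ry":0,"rz":0,"tx":0,"ty":0,"tz":0,"jaw":40},{"rx":0,"ry":0,"rz":0,"tx":0,"ty":0,"tz":0,"jaw":40},{"rx":0,"ry":0,"rz":0,"tx":0,"ty":0,"tz":0,"jaw":40},{"rx":0,"ry":0,"rz":0,"tx":0,"ty":0,"tz":0,"jaw":40},{"rx":0,"ry":0,"rz":0,"tx":0,"ty":0,"tz":0,"jaw":40},{"rx":0,"ry":0,"rz":0,"tx":0,"ty":0,"tz":0,"jaw":40}]' 25
python3 -m pendant '[{"rx":0,"ry":0,"rz":0,"tx":-0.5,"ty":0,"tz":0,"jaw":40},{"rx":0,"ry":0,"rz":0,"tx":-0.5,"ty":0,"tz":0,"jaw":40},{"rx":0,"ry":0,"rz":0,"tx":0,"ty":0,"tz":0,"jaw":40},{"rx":0,"ry":0,"rz":0,"tx":0,"ty":0,"tz":0,"jaw":40},{"rx":0,"ry":0,"rz":0,"tx":0,"ty":0,"tz":0,"jaw":40}]' 25
```

```text
time_s: 33.43
tool_pos: [0.4519, -0.2386, 0.0348]
tool_rot: [-180.0, -0.0, -176.3]
force: [-1.1, -0.4, 4.2]
grip_width: 0.0436
time_s: 33.85
tool_pos: [0.4521, -0.2386, 0.0348]
tool_rot: [-180.0, -0.1, -176.3]
force: [-4.3, -0.3, 7.6]
grip_width: 0.044
```

```bash
python3 -m pendant '[{"rx":0,"ry":0,"rz":0,"tx":-0.6,"ty":0,"tz":-0.3,"jaw":40},{"rx":0,"ry":0,"rz":0,"tx":-0.4,"ty":0,"tz":0,"jaw":40},{"rx":0,"ry":0,"rz":0,"tx":0,"ty":0,"tz":0,"jaw":40},{"rx":0,"ry":0,"rz":0,"tx":0,"ty":0,"tz":0,"jaw":40}]' 25
python3 -c "
from h import *
c=look('w33'); save(c,'w33a.png',(200,220,440,400),3.3)"
```

```text
time_s: 34.18
tool_pos: [0.4533, -0.2384, 0.0348]
tool_rot: [-180.0, -0.1, -176.3]
force: [-3.8, -0.6, 5.1]
grip_width: 0.044
34.2333 [ 0.4533 -0.2384  0.0348] [-1.7999e+02 -8.0000e-02 -1.7633e+02] [ 71.6  21.6 -53.2 113.1  21.   55.4 101.8]
```

View pics/w33a.png

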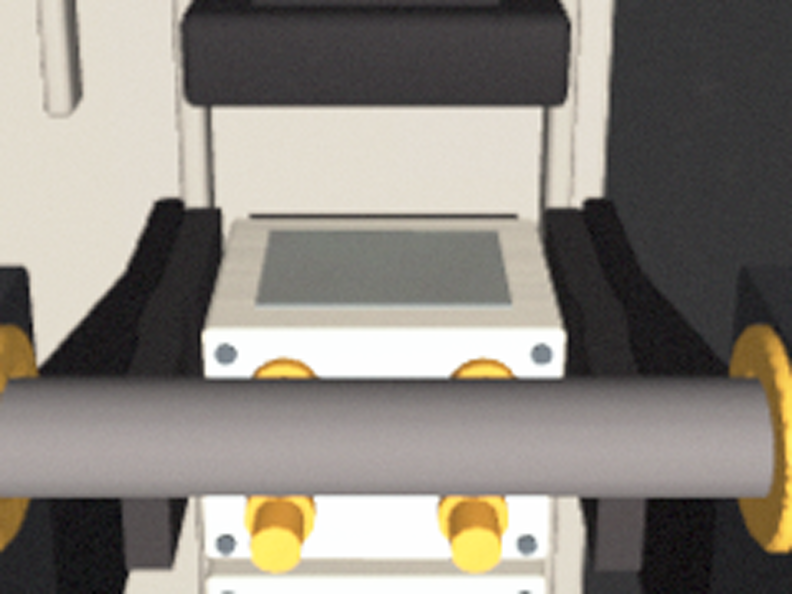

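```bash
python3 -m pendant '[{"rx":0,"ry":0,"rz":0,"tx":0,"ty":0,"tz":0,"jaw":52},{"rx":0,"ry":0,"rz":0,"tx":0,"ty":0,"tz":0,"jaw":52},{"rx":0,"ry":0,"rz":0,"tx":0,"ty":0,"tz":0,"jaw":52},{"rx":0,"ry":0,"rz":0,"tx":0,"ty":0,"tz":0,"jaw":52},{"rx":0,"ry":0,"rz":0,"tx":0,"ty":0,"tz":-10,"jaw":52},{"rx":0,"ry":0,"rz":0,"tx":0,"ty":0,"tz":-25,"jaw":52},{"rx":0,"ry":0,"rz":0,"tx":0,"ty":0,"tz":-35,"jaw":52},{"rx":0,"ry":0,"rz":0,"tx":0,"ty":0,"tz":-35,"jaw":52},{"rx":0,"ry":0,"rz":0,"tx":0,"ty":0,"tz":-35,"jaw":52},{"rx":0,"ry":0,"rz":0,"tx":0,"ty":0,"tz":-35,"jaw":52},{"rx":0,"ry":0,"rz":0,"tx":0,"ty":0,"tz":-35,"jaw":52},{"rx":0,"ry":0,"rz":0,"tx":0,"ty":0,"tz":-35,"jaw":52},{"rx":0,"ry":0,"rz":0,"tx":0,"ty":0,"tz":0,"jaw":52},{"rx":0,"ry":0,"rz":0,"tx":0,"ty":0,"tz":0,"jaw":52},{"rx":0,"ry":0,"rz":0,"tx":0,"ty":0,"tz":0,"jaw":52}]'
python3 -c "
from h import *
c=look('w34'); rowcheck(c); save(c,'w34a.png',(200,130,400,330),3)"
```

```text
time_s: 35.48
tool_pos: [0.4537, -0.238, 0.2797]
tool_rot: [-180.0, -0.0, -176.3]
force: [0.3, 0.0, 0.3]
grip_width: 0.0521
35.5333 [ 0.4533 -0.2378  0.279 ] [ 1.7996e+02 -8.0000e-02 -1.7630e+02] [ 82.5   4.3 -59.8  97.    3.7  80.9 115.9]
[ 15.6 195.8] [ 0.4665 -0.533   0.0525] [ 0.0055 -0.2956  0.2263]
[303.6 205.5] [ 0.4582 -0.2492  0.0525] [-0.0045 -0.0118  0.2265]
[327.7 205.4] [ 0.4566 -0.2253  0.0525] [-0.0044  0.0121  0.2265]
[302.9 222.2] [ 0.4754 -0.2489  0.0525] [-0.0216 -0.0126  0.2265]
[326.7 222.1] [ 0.4738 -0.2251  0.0525] [-0.0216  0.0112  0.2265]
[302.9 239.9] [ 0.494  -0.248   0.0525] [-0.0403 -0.0129  0.2264]
[326.4 239.9] [ 0.4926 -0.2241  0.0525] [-0.0404  0.0111  0.2264]
[303.  261.7] [ 0.5177 -0.2466  0.0525] [-0.0641 -0.013   0.2264]
[326.2 261.8] [ 0.5164 -0.2225  0.0525] [-0.0643  0.0111  0.2264]
[303.2 283.3] [ 0.5422 -0.2451  0.0525] [-0.0885 -0.0131  0.2264]
[325.9 283.3] [ 0.5406 -0.2211  0.0525] [-0.0885  0.0109  0.2264]
[303.1 301.1] [ 0.5628 -0.2441  0.0525] [-0.1092 -0.0134  0.2263]
[325.4 301.1] [ 0.5613 -0.2202  0.0525] [-0.1093  0.0105  0.2264]
```

View pics/w34a.png

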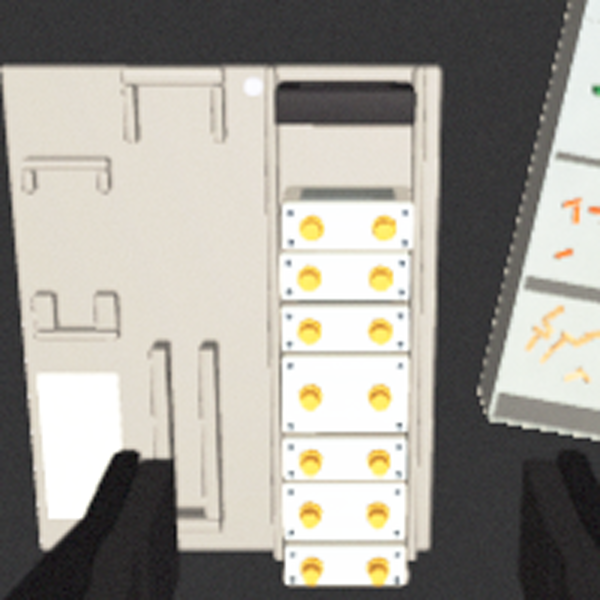

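```bash
python3 -m pendant '[{"rx":0,"ry":0,"rz":0,"tx":20,"ty":-0.7,"tz":0,"jaw":62},{"rx":0,"ry":0,"rz":0,"tx":20.5,"ty":-0.7,"tz":0,"jaw":62},{"rx":0,"ry":0,"rz":0,"tx":0,"ty":0,"tz":35,"jaw":62},{"rx":0,"ry":0,"rz":0,"tx":0,"ty":0,"tz":35,"jaw":62},{"rx":0,"ry":0,"rz":0,"tx":0,"ty":0,"tz":35,"jaw":62},{"rx":0,"ry":0,"rz":0,"tx":0,"ty":0,"tz":35,"jaw":62},{"rx":0,"ry":0,"rz":0,"tx":0,"ty":0,"tz":35,"jaw":62},{"rx":0,"ry":0,"rz":0,"tx":0,"ty":0,"tz":25,"jaw":62},{"rx":0,"ry":0,"rz":0,"tx":0,"ty":0,"tz":0,"jaw":62},{"rx":0,"ry":0,"rz":0,"tx":0,"ty":0,"tz":0,"jaw":62},{"rx":0,"ry":0,"rz":0,"tx":0,"ty":0,"tz":0,"jaw":62}]' 20
python3 -c "
from h import *
c=look('w35')"
```

```text
time_s: 36.45
tool_pos: [0.4142, -0.2421, 0.0807]
tool_rot: [-180.0, 0.1, -176.3]
force: [1.3, -0.1, -0.2]
grip_width: 0.0621
36.5 [ 0.4147 -0.2427  0.0814] [-1.7991e+02  1.0000e-01 -1.7630e+02] [ 81.1  12.6 -57.9 115.4  12.6  58.4 110.9]
```

View pics/w35.png

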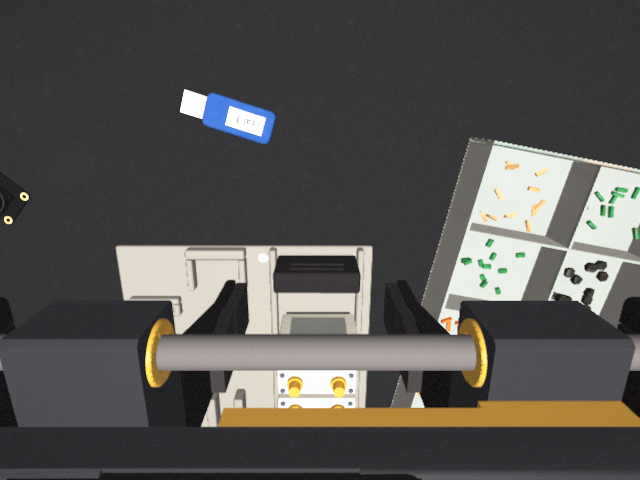

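```bash
python3 -m pendant '[{"rx":0,"ry":0,"rz":0,"tx":0.7,"ty":0.6,"tz":20,"jaw":62},{"rx":0,"ry":0,"rz":0,"tx":0,"ty":0,"tz":15,"jaw":62},{"rx":0,"ry":0,"rz":0,"tx":0,"ty":0,"tz":10,"jaw":62},{"rx":0,"ry":0,"rz":0,"tx":0,"ty":0,"tz":5,"jaw":62},{"rx":0,"ry":0,"rz":0,"tx":0,"ty":0,"tz":0,"jaw":62},{"rx":0,"ry":0,"rz":0,"tx":0,"ty":0,"tz":0,"jaw":62},{"rx":0,"ry":0,"rz":0,"tx":0,"ty":0,"tz":0,"jaw":62}]' 15
python3 -c "
from h import *
c=look('w36'); save(c,'w36a.png',(160,200,480,400),2.5)"
```

```text
time_s: 37.08
tool_pos: [0.4136, -0.2421, 0.0309]
tool_rot: [-179.9, 0.1, -176.3]
force: [-0.4, -0.3, 0.5]
grip_width: 0.0621
37.1333 [ 0.4135 -0.2421  0.0308] [-1.7992e+02  6.0000e-02 -1.7632e+02] [ 77.5  17.8 -55.2 117.8  18.3  53.2 106.1]
```

View pics/w36a.png

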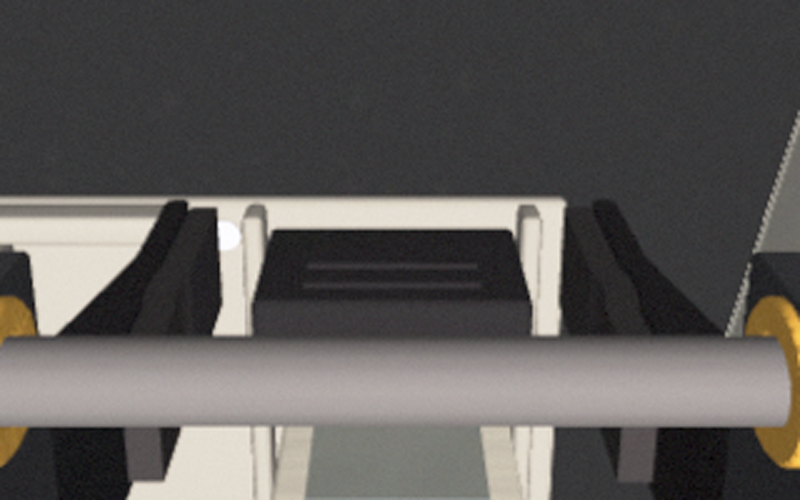

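```bash
python3 - <<'E'
from h import *
c=load("w36")
for n,u,v,z in [("rear top",316,292,.0345),("front top",316,320.5,.0345),("tray end",300,279,.004)]:
    p=con_z(c,u,v,z); print(n,p.round(4),intool(c,p).round(4))
c=load("w34")
for n,u,v,z in [("rear top",200+345/3,130+84/3,.0345),("front top",200+345/3,130+122/3,.0345),("tray end",200+150/3,130+66/3,.004)]:
    p=con_z(c,u,v,z); print(n,p.round(4),intool(c,p).round(4))
E
```

```text
rear top [ 0.4016 -0.2419  0.0345] [ 0.0118  0.001  -0.0037]
front top [ 0.4147 -0.2411  0.0345] [-0.0013  0.0009 -0.0037]
tray end [ 0.4097 -0.2493  0.004 ] [ 0.0043 -0.0069  0.0268]
rear top [ 0.4129 -0.2407  0.0345] [ 0.0402 -0.0005  0.2445]
front top [ 0.4255 -0.24    0.0345] [ 0.0275 -0.0005  0.2445]
tray end [ 0.4141 -0.3109  0.004 ] [ 0.0435 -0.0706  0.275 ]
```

```bash
python3 -m pendant '[{"rx":0,"ry":0,"rz":0,"tx":-2,"ty":0,"tz":0,"jaw":62},{"rx":0,"ry":0,"rz":0,"tx":0,"ty":0,"tz":0,"jaw":62},{"rx":0,"ry":0,"rz":0,"tx":0,"ty":0,"tz":0,"jaw":43},{"rx":0,"ry":0,"rz":0,"tx":0,"ty":0,"tz":0,"jaw":43},{"rx":0,"ry":0,"rz":0,"tx":0,"ty":0,"tz":0,"jaw":43},{"rx":0,"ry":0,"rz":0,"tx":0,"ty":0,"tz":0,"jaw":43},{"rx":0,"ry":0,"rz":0,"tx":0,"ty":0,"tz":0,"jaw":43},{"rx":0,"ry":0,"rz":0,"tx":0,"ty":0,"tz":0,"jaw":43}]' 15
python3 -m pendant '[{"rx":0,"ry":0,"rz":0,"tx":-3,"ty":0,"tz":0,"jaw":43},{"rx":0,"ry":0,"rz":0,"tx":-3,"ty":0,"tz":0,"jaw":43},{"rx":0,"ry":0,"rz":0,"tx":-3,"ty":0,"tz":0,"jaw":43},{"rx":0,"ry":0,"rz":0,"tx":-3,"ty":0,"tz":0,"jaw":43},{"rx":0,"ry":0,"rz":0,"tx":-3,"ty":0,"tz":0,"jaw":43},{"rx":0,"ry":0,"rz":0,"tx":0,"ty":0,"tz":0,"jaw":43},{"rx":0,"ry":0,"rz":0,"tx":0,"ty":0,"tz":0,"jaw":43},{"rx":0,"ry":0,"rz":0,"tx":0,"ty":0,"tz":0,"jaw":43}]'
python3 -c "
from h import *
c=look('w37'); save(c,'w37a.png',(160,200,480,400),2.5)"
```

```text
time_s: 37.8
tool_pos: [0.4148, -0.2418, 0.0299]
tool_rot: [-180.0, 0.0, -176.3]
force: [0.2, -1.0, 0.9]
grip_width: 0.0467
time_s: 38.47
tool_pos: [0.4305, -0.2408, 0.0299]
tool_rot: [-180.0, 0.1, -176.3]
force: [0.7, -2.6, -1.7]
grip_width: 0.0469
38.5167 [ 0.4304 -0.2408  0.0299] [-1.7997e+02  9.0000e-02 -1.7631e+02] [ 75.1  19.8 -54.4 116.   19.9  53.8 104. ]
```

View pics/w37a.png

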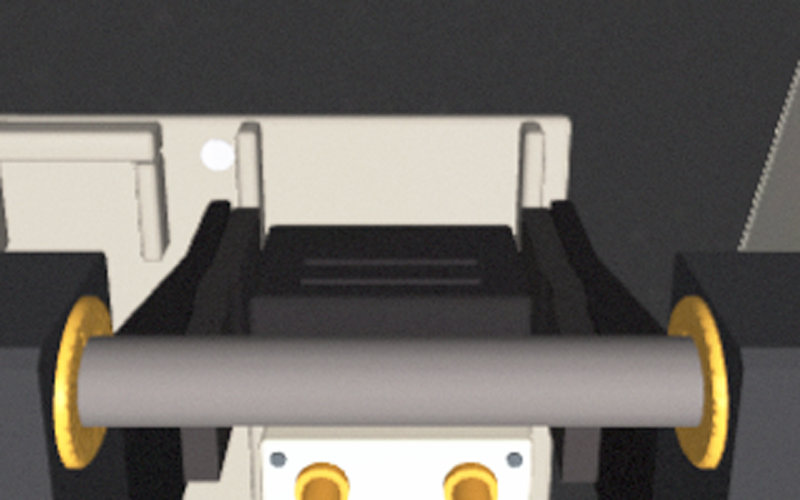

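```bash
python3 -m pendant '[{"rx":0,"ry":0,"rz":0,"tx":-1.5,"ty":0,"tz":0,"jaw":43},{"rx":0,"ry":0,"rz":0,"tx":-1.5,"ty":0,"tz":0,"jaw":43},{"rx":0,"ry":0,"rz":0,"tx":-1,"ty":0,"tz":0,"jaw":43},{"rx":0,"ry":0,"rz":0,"tx":-1,"ty":0,"tz":0,"jaw":43},{"rx":0,"ry":0,"rz":0,"tx":0,"ty":0,"tz":0,"jaw":43},{"rx":0,"ry":0,"rz":0,"tx":0,"ty":0,"tz":0,"jaw":43},{"rx":0,"ry":0,"rz":0,"tx":0,"ty":0,"tz":0,"jaw":43}]'
python3 -m pendant '[{"rx":0,"ry":0,"rz":0,"tx":-1,"ty":0,"tz":0,"jaw":43},{"rx":0,"ry":0,"rz":0,"tx":-0.5,"ty":0,"tz":0,"jaw":43},{"rx":0,"ry":0,"rz":0,"tx":0,"ty":0,"tz":0,"jaw":43},{"rx":0,"ry":0,"rz":0,"tx":0,"ty":0,"tz":0,"jaw":43},{"rx":0,"ry":0,"rz":0,"tx":0,"ty":0,"tz":0,"jaw":43}]'
python3 -c "
from h import *
c=look('w38'); save(c,'w38a.png',(160,200,480,400),2.5)"
```

```text
time_s: 39.1
tool_pos: [0.4348, -0.2405, 0.0299]
tool_rot: [-180.0, 0.0, -176.3]
force: [-0.7, -3.4, 1.2]
grip_width: 0.0466
time_s: 39.52
tool_pos: [0.4363, -0.2404, 0.0299]
tool_rot: [-180.0, 0.0, -176.3]
force: [-0.6, -3.6, 1.1]
grip_width: 0.0467
39.5667 [ 0.4363 -0.2404  0.0299] [-1.7997e+02  1.0000e-02 -1.7633e+02] [ 74.1  20.5 -54.1 115.2  20.5  54.2 103.2]
```

View pics/w38a.png

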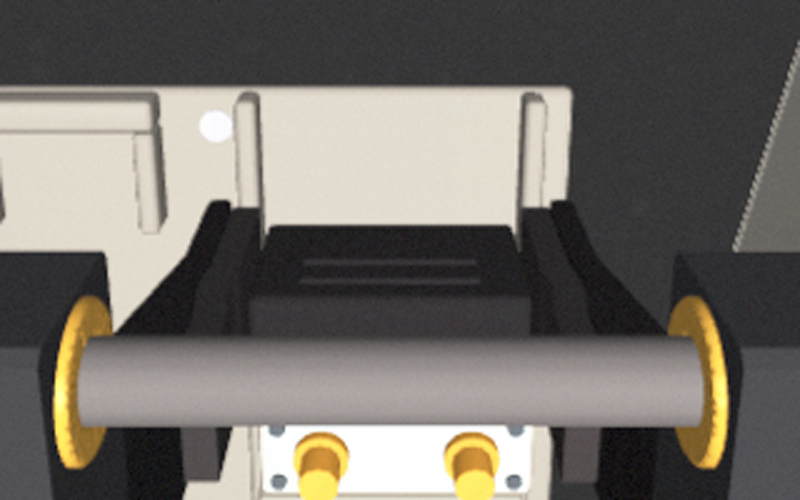

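```bash
python3 -m pendant '[{"rx":0,"ry":0,"rz":0,"tx":-1,"ty":0,"tz":0,"jaw":43},{"rx":0,"ry":0,"rz":0,"tx":0,"ty":0,"tz":0,"jaw":43},{"rx":0,"ry":0,"rz":0,"tx":0,"ty":0,"tz":0,"jaw":43}]'
python3 -m pendant '[{"rx":0,"ry":0,"rz":0,"tx":-1,"ty":0,"tz":0,"jaw":43},{"rx":0,"ry":0,"rz":0,"tx":0,"ty":0,"tz":0,"jaw":43},{"rx":0,"ry":0,"rz":0,"tx":0,"ty":0,"tz":0,"jaw":43}]'
python3 -c "
from h import *
c=look('w39'); save(c,'w39a.png',(160,200,480,400),2.5)"
```

```text
time_s: 39.82
tool_pos: [0.4373, -0.2403, 0.0299]
tool_rot: [-180.0, 0.0, -176.3]
force: [-1.2, -5.1, 1.6]
grip_width: 0.0465
time_s: 40.07
tool_pos: [0.4375, -0.2403, 0.0299]
tool_rot: [-180.0, -0.1, -176.3]
force: [-3.4, -4.2, 2.9]
grip_width: 0.0469
40.1167 [ 0.4375 -0.2403  0.0299] [-1.7999e+02 -1.0000e-01 -1.7634e+02] [ 73.9  20.7 -54.  115.   20.6  54.4 103. ]
```

View pics/w39a.png

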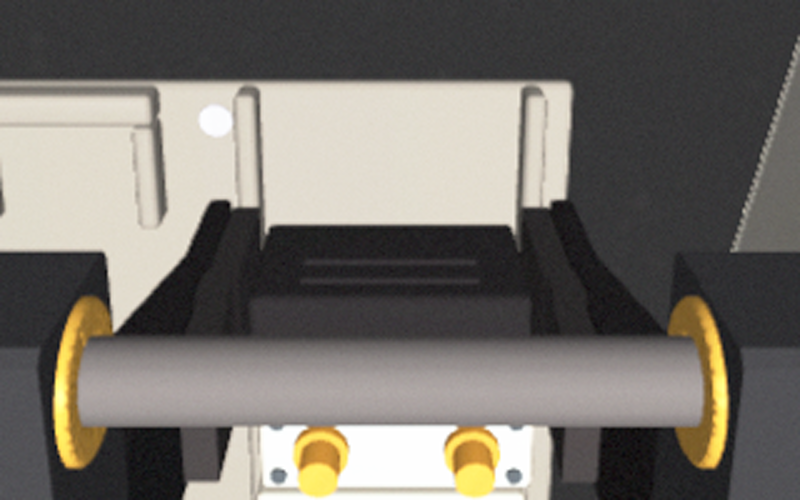

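Stalled at 0.4375 with the force rising, so the stop is at its end (moved about 22.7 mm). One more small push to confirm, then release and rise.

```bash
python3 -m pendant '[{"rx":0,"ry":0,"rz":0,"tx":-1,"ty":0,"tz":0,"jaw":43},{"rx":0,"ry":0,"rz":0,"tx":-0.5,"ty":0,"tz":0,"jaw":43},{"rx":0,"ry":0,"rz":0,"tx":0,"ty":0,"tz":0,"jaw":43}]'
python3 -m pendant '[{"rx":0,"ry":0,"rz":0,"tx":0.5,"ty":0,"tz":0,"jaw":58},{"rx":0,"ry":0,"rz":0,"tx":0.5,"ty":0,"tz":0,"jaw":58},{"rx":0,"ry":0,"rz":0,"tx":0,"ty":0,"tz":0,"jaw":58},{"rx":0,"ry":0,"rz":0,"tx":0,"ty":0,"tz":0,"jaw":58},{"rx":0,"ry":0,"rz":0,"tx":0,"ty":0,"tz":-10,"jaw":58},{"rx":0,"ry":0,"rz":0,"tx":0,"ty":0,"tz":-25,"jaw":58},{"rx":0,"ry":0,"rz":0,"tx":0,"ty":0,"tz":-35,"jaw":58},{"rx":0,"ry":0,"rz":0,"tx":0,"ty":0,"tz":-35,"jaw":58},{"rx":0,"ry":0,"rz":0,"tx":0,"ty":0,"tz":-35,"jaw":58},{"rx":0,"ry":0,"rz":0,"tx":0,"ty":0,"tz":-35,"jaw":58},{"rx":0,"ry":0,"rz":0,"tx":0,"ty":0,"tz":-35,"jaw":58},{"rx":0,"ry":0,"rz":0,"tx":0,"ty":0,"tz":-35,"jaw":58},{"rx":0,"ry":0,"rz":0,"tx":0,"ty":0,"tz":0,"jaw":58},{"rx":0,"ry":0,"rz":0,"tx":0,"ty":0,"tz":0,"jaw":58},{"rx":0,"ry":0,"rz":0,"tx":0,"ty":0,"tz":0,"jaw":58}]'
python3 -c "
from h import *
c=look('w40'); rowcheck(c); save(c,'w40a.png',(180,60,400,330),2.2)"
```

```text
time_s: 40.37
tool_pos: [0.4376, -0.2403, 0.0299]
tool_rot: [-180.0, -0.3, -176.4]
force: [-7.1, -4.2, 9.6]
grip_width: 0.047
time_s: 41.62
tool_pos: [0.4386, -0.2395, 0.2747]
tool_rot: [-180.0, -0.0, -176.3]
force: [-0.2, 0.5, -0.7]
grip_width: 0.0582
41.6667 [ 0.4382 -0.2394  0.2739] [ 1.7994e+02 -7.0000e-02 -1.7629e+02] [ 85.8   1.8 -60.5  99.    1.6  80.2 118.8]
[ 15.6 211.6] [ 0.4663 -0.533   0.0525] [-0.0093 -0.2951  0.2211]
[304.  221.4] [ 0.4581 -0.2493  0.0525] [-0.0195 -0.0114  0.2214]
[328.1 221.5] [ 0.4567 -0.2254  0.0525] [-0.0196  0.0125  0.2214]
[303.2 238. ] [ 0.4754 -0.2492  0.0525] [-0.0368 -0.0124  0.2214]
[327.  238.1] [ 0.4739 -0.2253  0.0525] [-0.0369  0.0116  0.2214]
[303.1 255.4] [ 0.4939 -0.2482  0.0525] [-0.0553 -0.0126  0.2213]
[326.9 255.4] [ 0.4924 -0.2241  0.0525] [-0.0553  0.0116  0.2214]
[303.6 277.2] [ 0.5179 -0.2464  0.0525] [-0.0794 -0.0124  0.2213]
[326.8 277.3] [ 0.5165 -0.2224  0.0525] [-0.0795  0.0117  0.2213]
[303.7 298.6] [ 0.5423 -0.245   0.0525] [-0.1038 -0.0125  0.2213]
[326.4 298.6] [ 0.5407 -0.2211  0.0525] [-0.1038  0.0114  0.2213]
```

View pics/w40.png

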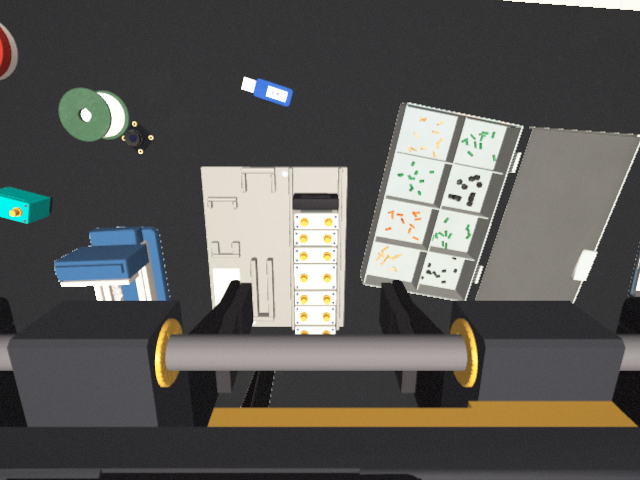

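View pics/w40a.png

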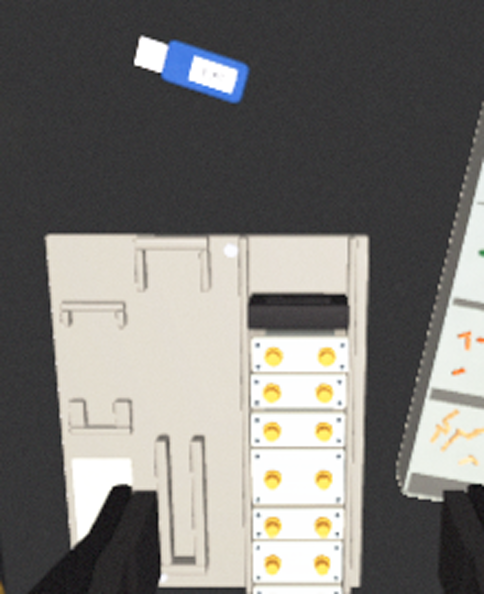

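```bash
python3 - <<'E'
from h import *
for n,b in (("w14",(90,100,250,260)),("w25",(190,140,260,240))):
    c=load(n); save(c,n+"s.png",b,5 if n=="w14" else 8)
E
```

```text
(no output)
```

View pics/w14s.png

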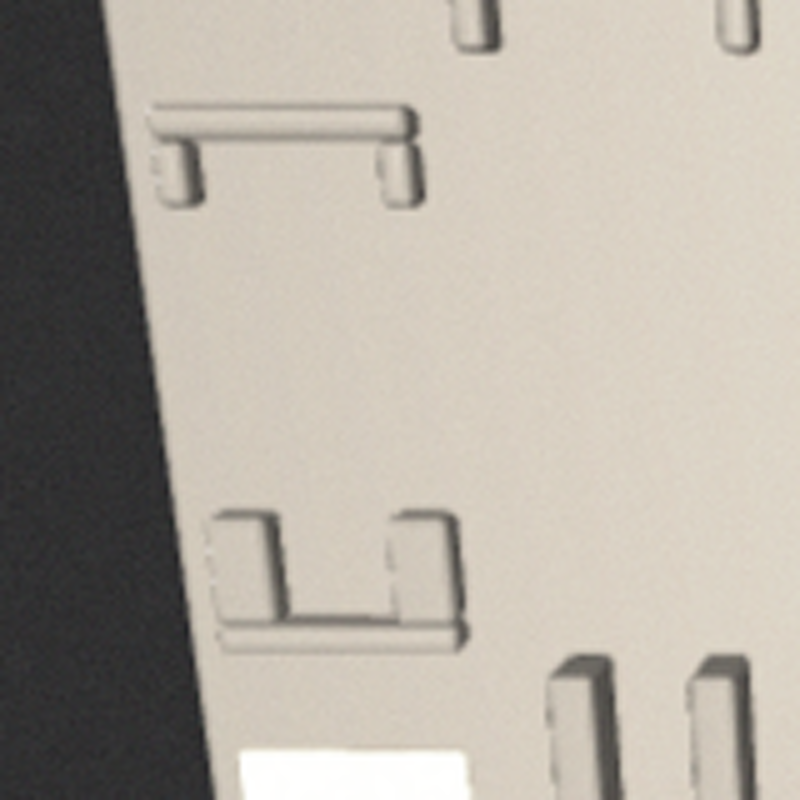

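View pics/w25s.png

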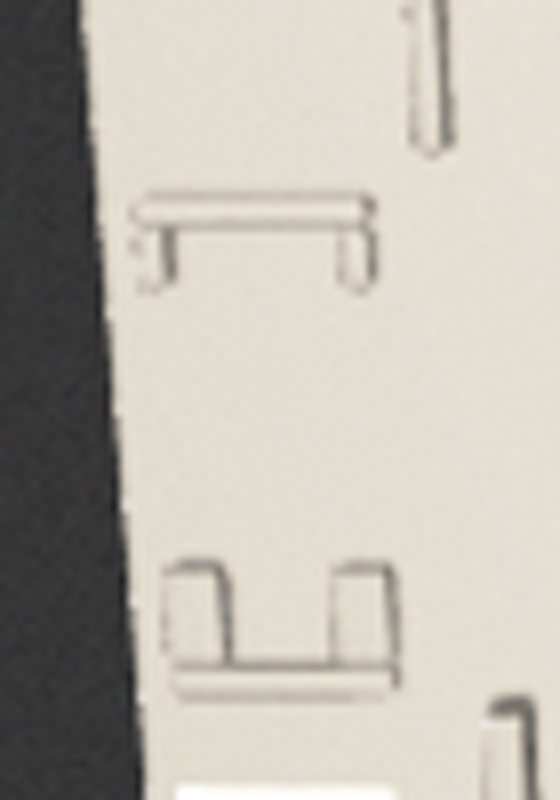

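```bash
python3 - <<'E'
from h import *
for n,a,b,g in (("w14",(147.5,127.4),(157,224.4),(157,202.6)),("w25",(222.2,167.75),(225,222.9),(225,210.6))):
    c=load(n); A=con_z(c,*a,.010); B=con_z(c,*b,.010); G=con_z(c,*g,.010)
    d=B-A; print(n,A.round(4),B.round(4),G.round(4),"len",np.linalg.norm(d),"yaw",np.degrees(np.arctan2(d[1],d[0])),"mid",((A+B)/2).round(4), "16->",np.linalg.norm(G-(A+B)/2))
# predicted from row: row_3 tray (-9,44)
y=np.radians(3.63); ex=np.array([np.cos(y),np.sin(y)]); ey=np.array([-np.sin(y),np.cos(y)])
o=np.array([.4932,-.2361])+.009*ex-.044*ey; print("tray",o, "y=-56 line at x=.5:", o-.056*ey)
# stick in w40
c=load("w40"); hsv=cv2.cvtColor(c["img"],cv2.COLOR_RGB2HSV); m=cv2.inRange(hsv,(105,120,60),(130,255,255)); m[140:]=0; m[:, :200]=0
cn,_=cv2.findContours(cv2.morphologyEx(m,cv2.MORPH_CLOSE,np.ones((15,15))),0,2); cn=max(cn,key=cv2.contourArea); print(cv2.minAreaRect(cn))
bx=cv2.boxPoints(cv2.minAreaRect(cn)); print([con_z(c,*p,.007).round(4) for p in bx])
save(c,"w40s.png",(225,60,315,120),8)
E
```

```text
w14 [ 0.4505 -0.3391  0.01  ] [ 0.5115 -0.3367  0.01  ] [ 0.4969 -0.3359  0.01  ] len 0.06110096818588978 yaw 2.259548455370485 mid [ 0.481  -0.3379  0.01  ] 16-> 0.01604390197835656
w25 [ 0.4514 -0.3393  0.01  ] [ 0.5126 -0.3366  0.01  ] [ 0.4985 -0.3365  0.01  ] len 0.06132877361560888 yaw 2.503418504201844 mid [ 0.482 -0.338  0.01 ] 16-> 0.016533370856494214
tray [ 0.50496772 -0.27944191] y=-56 line at x=.5: [ 0.50851325 -0.33532955]
((272.9252624511719, 92.29608154296875), (39.04938507080078, 19.35325813293457), 17.744672775268555)
[array([ 0.342 , -0.3104,  0.007 ]), array([ 0.3242, -0.3048,  0.007 ]), array([ 0.333 , -0.2671,  0.007 ]), array([ 0.351 , -0.2723,  0.007 ])]
```

View pics/w40s.png

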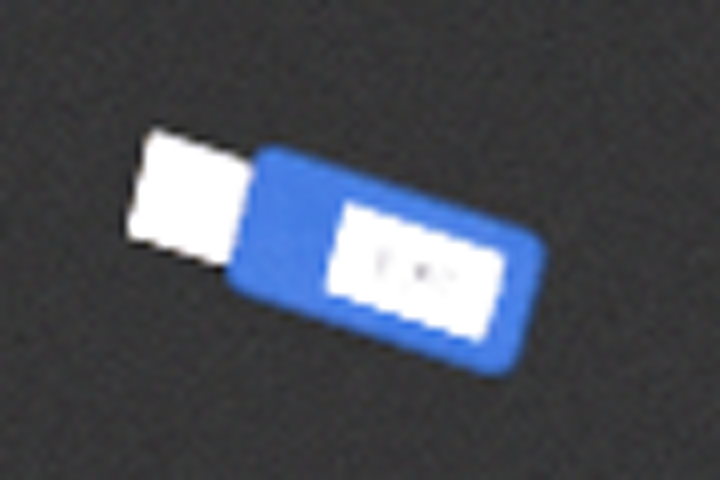

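```bash
python3 - <<'E'
from h import *
for n,tx in (("w4",0),("w17",0),("w20",0),("w34",0),("side0",0)):
    c=load(n); P=cloud(c); r=c["range_z"]>0
    m=r&(P[...,2]>.045)&(P[...,2]<.12)&(P[...,0]>.42)&(P[...,0]<.56)&(P[...,1]>-.46)&(P[...,1]<-.33)
    q=P[m]; 
    if len(q)==0: print(n,"none"); continue
    print(n,len(q),"min",q.min(0).round(3),"max",q.max(0).round(3))
    for y0 in np.arange(-.45,-.33,.02):
        s=q[abs(q[:,1]-y0)<.01]
        if len(s)>10: print("  y",y0.round(2),"minx",np.percentile(s[:,0],2).round(3),"zmax",s[:,2].max().round(3))
E
```

```text
w4 2679 min [ 0.496 -0.46   0.045] max [ 0.56  -0.408  0.086]
  y -0.45 minx 0.501 zmax 0.086
  y -0.43 minx 0.499 zmax 0.085
  y -0.41 minx 0.497 zmax 0.085
w17 2723 min [ 0.496 -0.46   0.045] max [ 0.56  -0.409  0.086]
  y -0.45 minx 0.5 zmax 0.086
  y -0.43 minx 0.497 zmax 0.086
  y -0.41 minx 0.497 zmax 0.085
w20 3454 min [ 0.495 -0.458  0.045] max [ 0.56  -0.41   0.085]
  y -0.45 minx 0.499 zmax 0.068
  y -0.43 minx 0.497 zmax 0.085
  y -0.41 minx 0.496 zmax 0.085
w34 2618 min [ 0.496 -0.46   0.045] max [ 0.56  -0.409  0.086]
  y -0.45 minx 0.499 zmax 0.085
  y -0.43 minx 0.497 zmax 0.086
  y -0.41 minx 0.497 zmax 0.085
side0 402 min [ 0.493 -0.459  0.045] max [ 0.56  -0.409  0.086]
  y -0.45 minx 0.497 zmax 0.086
  y -0.43 minx 0.494 zmax 0.085
  y -0.41 minx 0.494 zmax 0.086
```

```bash
python3 -m pendant '[{"rx":0,"ry":0,"rz":0,"tx":30,"ty":-24,"tz":18,"jaw":40},{"rx":0,"ry":0,"rz":0,"tx":30,"ty":-24,"tz":18,"jaw":40},{"rx":0,"ry":0,"rz":0,"tx":30,"ty":-24,"tz":18,"jaw":40},{"rx":0,"ry":0,"rz":0,"tx":30,"ty":-24,"tz":18,"jaw":40},{"rx":0,"ry":0,"rz":7.13,"tx":0,"ty":0,"tz":0,"jaw":40},{"rx":0,"ry":0,"rz":7.13,"tx":0,"ty":0,"tz":0,"jaw":40},{"rx":0,"ry":0,"rz":7.13,"tx":0,"ty":0,"tz":0,"jaw":40},{"rx":0,"ry":0,"rz":7.13,"tx":0,"ty":0,"tz":0,"jaw":40},{"rx":0,"ry":0,"rz":7.13,"tx":0,"ty":0,"tz":0,"jaw":40},{"rx":0,"ry":0,"rz":7.13,"tx":0,"ty":0,"tz":0,"jaw":40},{"rx":0,"ry":0,"rz":7.13,"tx":0,"ty":0,"tz":0,"jaw":40},{"rx":0,"ry":0,"rz":7.13,"tx":0,"ty":0,"tz":0,"jaw":40},{"rx":0,"ry":0,"rz":7.13,"tx":0,"ty":0,"tz":0,"jaw":40},{"rx":0,"ry":0,"rz":7.13,"tx":0,"ty":0,"tz":0,"jaw":40},{"rx":0,"ry":0,"rz":7.13,"tx":0,"ty":0,"tz":0,"jaw":40},{"rx":0,"ry":0,"rz":7.13,"tx":0,"ty":0,"tz":0,"jaw":40},{"rx":0,"ry":0,"rz":7.13,"tx":0,"ty":0,"tz":0,"jaw":40},{"rx":0,"ry":0,"rz":7.13,"tx":0,"ty":0,"tz":0,"jaw":40},{"rx":0,"ry":0,"rz":7.13,"tx":0,"ty":0,"tz":0,"jaw":40},{"rx":0,"ry":0,"rz":0,"tx":0,"ty":0,"tz":0,"jaw":40}]'
cat >> h.py <<'E'
def stick(c,z=.007):
    hsv=cv2.cvtColor(c["img"],cv2.COLOR_RGB2HSV); m=cv2.inRange(hsv,(105,110,60),(130,255,255)); P=cloud(c); m[(P[...,0]>.41)&(P[...,1]<-.35)]=0; m[300:]=0
    cn,_=cv2.findContours(cv2.morphologyEx(m,cv2.MORPH_CLOSE,np.ones((21,21))),0,2); cn=max(cn,key=cv2.contourArea)
    bx=cv2.boxPoints(cv2.minAreaRect(cn)); Q=np.array([con_z(c,*p,z) for p in bx])
    if np.linalg.norm(Q[0]-Q[1])>np.linalg.norm(Q[1]-Q[2]): Q=np.roll(Q,-1,0)
    a=(Q[0]+Q[1])/2; b=(Q[2]+Q[3])/2; d=b-a
    print(bx.round(1).tolist()); print("case c",Q.mean(0).round(4),"len",np.linalg.norm(d).round(4),"wid",np.linalg.norm(Q[0]-Q[1]).round(4),"ang",np.degrees(np.arctan2(d[1],d[0])).round(2),"tool",intool(c,Q.mean(0)).round(4))
E
python3 -c "
from h import *
c=look('w41'); stick(c)"
```

```text
time_s: 43.33
tool_pos: [0.3267, -0.3406, 0.2026]
tool_rot: [-179.9, -0.1, 76.6]
force: [-0.2, -0.6, 0.4]
grip_width: 0.04
43.3833 [ 0.3267 -0.3408  0.2028] [-1.799e+02 -1.200e-01  7.690e+01] [ 96.3  -0.5 -52.3 108.5  -0.5  72.   31.1]
[[326.0, 175.0], [347.0, 175.0], [347.0, 217.0], [326.0, 217.0]]
case c [ 0.3477 -0.3317  0.007 ] len 0.0385 wid 0.0187 ang -102.59 tool [0.0132 0.0187 0.1958]
```

View pics/w41.png

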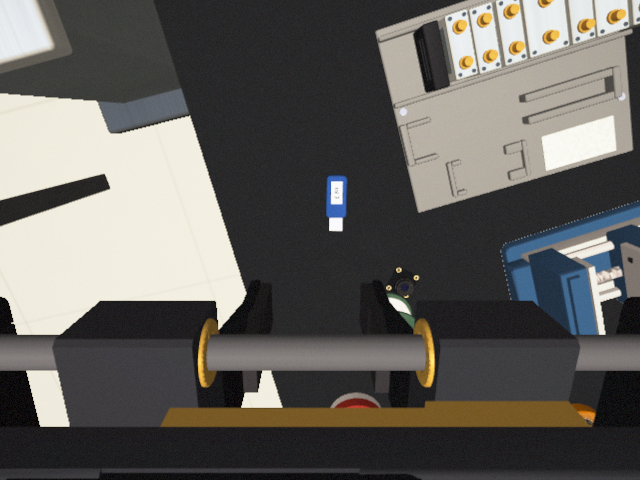

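```bash
python3 -c "
from h import *
c=grab('wrist'); o=env.get_obs(); c['tp']=o['tool_pos'];c['tr']=o['tool_rot']; np.savez('w42.npz',**c); rowcheck(c); stick(c)
for u,v,z in [(336,198,.008),(404,112,.004)]: print(con_z(c,u,v,z))
c=load('w40'); print(con_z(c,285,174,.004))
s=grab('side'); save(s,'s42.png',(210,160,410,360),3)"
```

```text
[545.5   2.9] [ 0.515  -0.2239  0.0525] [0.1562 0.1572 0.1506]
[511.7  11.4] [ 0.4921 -0.2239  0.0525] [0.1511 0.1349 0.1507]
[616.   17.2] [ 0.5619 -0.2438  0.0525] [0.1474 0.2073 0.1506]
[485.   20.1] [ 0.4737 -0.2251  0.0525] [0.1458 0.1172 0.1507]
[460.2  26.8] [ 0.4565 -0.2253  0.0525] [0.1417 0.1004 0.1507]
[586.4  26.2] [ 0.5418 -0.2449  0.0525] [0.1418 0.188  0.1506]
[551.   37.3] [ 0.5175 -0.2463  0.0525] [0.135  0.1647 0.1506]
[516.8  48.1] [ 0.4937 -0.2479  0.0525] [0.1281 0.1418 0.1506]
[490.5  56.3] [ 0.4751 -0.249   0.0525] [0.1228 0.1239 0.1506]
[466.4  62.5] [ 0.458  -0.2491  0.0525] [0.1188 0.1073 0.1506]
[[326.0, 175.0], [347.0, 175.0], [347.0, 217.0], [326.0, 217.0]]
case c [ 0.3477 -0.3318  0.007 ] len 0.0385 wid 0.0187 ang -102.28 tool [0.0133 0.0186 0.1961]
[ 0.3469366  -0.33297971  0.008     ]
[ 0.41958385 -0.27396083  0.004     ]
[ 0.41954342 -0.27342788  0.004     ]
```

View pics/s42.png

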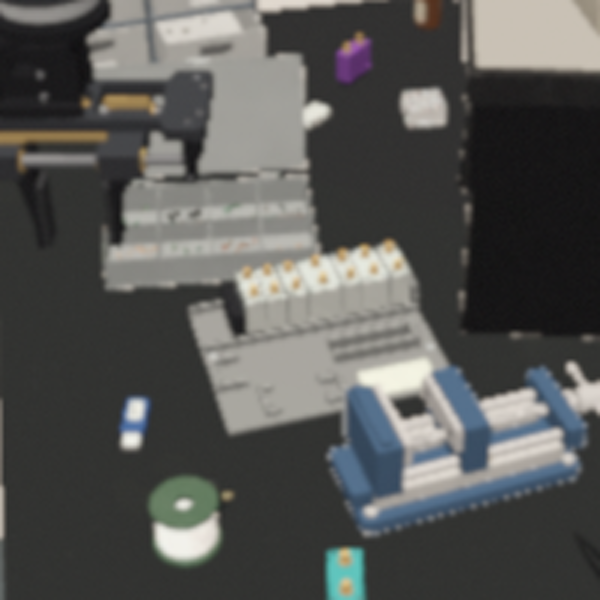

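```bash
python3 -m pendant '[{"rx":0,"ry":0,"rz":0,"tx":20.8,"ty":18.7,"tz":0,"jaw":40},{"rx":0,"ry":-5,"rz":0,"tx":0,"ty":0,"tz":0,"jaw":40},{"rx":0,"ry":-5,"rz":0,"tx":0,"ty":0,"tz":0,"jaw":40},{"rx":0,"ry":-5,"rz":0,"tx":0,"ty":0,"tz":0,"jaw":40},{"rx":0,"ry":0,"rz":0,"tx":7.9,"ty":0,"tz":29.5,"jaw":40},{"rx":0,"ry":0,"rz":0,"tx":7.9,"ty":0,"tz":29.5,"jaw":40},{"rx":0,"ry":0,"rz":0,"tx":7.9,"ty":0,"tz":29.5,"jaw":40},{"rx":0,"ry":0,"rz":0,"tx":7.9,"ty":0,"tz":29.5,"jaw":40},{"rx":0,"ry":0,"rz":0,"tx":7.9,"ty":0,"tz":29.5,"jaw":40},{"rx":0,"ry":0,"rz":0,"tx":0,"ty":0,"tz":0,"jaw":40},{"rx":0,"ry":0,"rz":0,"tx":0,"ty":0,"tz":0,"jaw":40},{"rx":0,"ry":0,"rz":0,"tx":0,"ty":0,"tz":0,"jaw":40}]'
python3 -c "
from h import *
c=look('w43'); stick(c)"
```

```text
time_s: 44.48
tool_pos: [0.3511, -0.3261, 0.0528]
tool_rot: [179.9, 15.0, 76.8]
force: [-0.0, 0.1, 0.3]
grip_width: 0.04
44.5333 [ 0.3515 -0.3266  0.0535] [179.86  15.12  76.75] [ 86.9  11.6 -60.8 122.1  31.8  52.7  -6. ]
[[293.0, 229.0], [328.0, 229.0], [328.0, 293.0], [293.0, 293.0]]
case c [ 0.3472 -0.3306  0.007 ] len 0.0423 wid 0.0178 ang -103.67 tool [ 0.0074 -0.0033  0.0461]
```

View pics/w43.png

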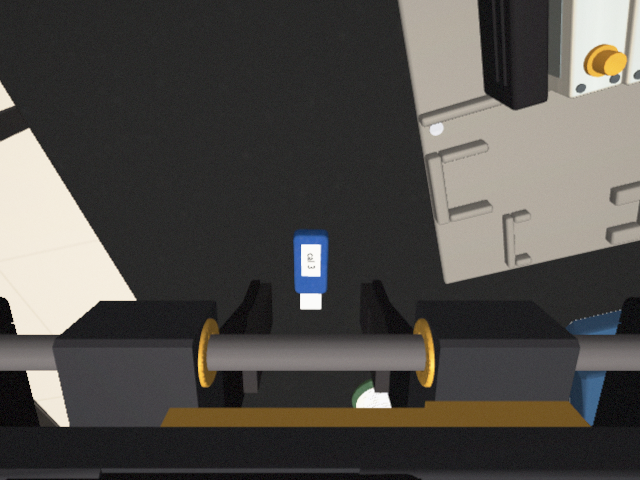

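```bash
python3 -m pendant '[{"rx":0,"ry":0,"rz":0,"tx":4,"ty":-2.8,"tz":10,"jaw":40},{"rx":0,"ry":0,"rz":0,"tx":3,"ty":0,"tz":10,"jaw":40},{"rx":0,"ry":0,"rz":0,"tx":2,"ty":0,"tz":8,"jaw":40},{"rx":0,"ry":0,"rz":0,"tx":0,"ty":0,"tz":0,"jaw":36},{"rx":0,"ry":0,"rz":0,"tx":0,"ty":0,"tz":0,"jaw":36},{"rx":0,"ry":0,"rz":0,"tx":0,"ty":0,"tz":0,"jaw":36}]'
python3 -c "
from h import *
c=look('w44'); stick(c); save(c,'w44a.png',(200,200,440,400),3)"
```

```text
time_s: 45.03
tool_pos: [0.3487, -0.3247, 0.0238]
tool_rot: [179.9, 15.1, 76.7]
force: [0.5, 0.5, -0.0]
grip_width: 0.0365
45.0833 [ 0.3486 -0.3246  0.0237] [179.88  15.13  76.7 ] [ 84.1  15.1 -58.6 123.7  36.7  50.6 -10.8]
[[296.0, 263.0], [336.0, 263.0], [336.0, 299.0], [296.0, 299.0]]
case c [ 0.35   -0.3198  0.007 ] len 0.0211 wid 0.0178 ang -103.33 tool [0.0092 0.0002 0.0148]
```

View pics/w44a.png

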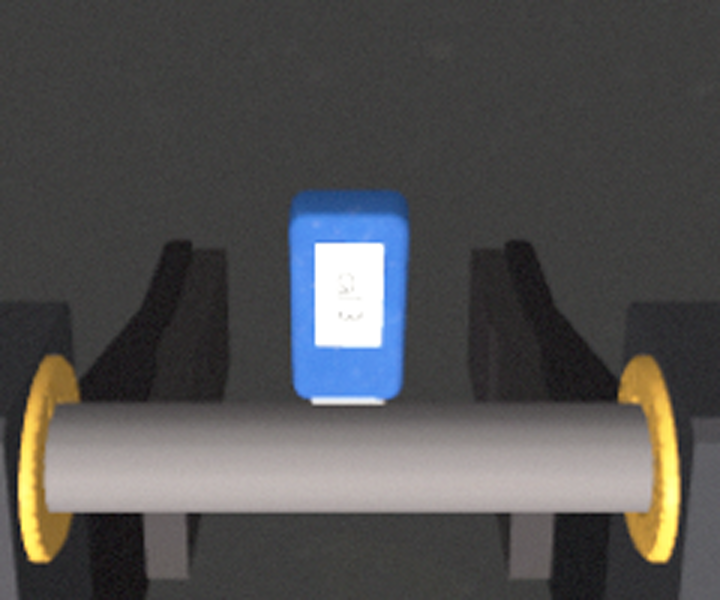

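```bash
python3 -m pendant '[{"rx":0,"ry":0,"rz":0,"tx":0.8,"ty":0,"tz":3,"jaw":36},{"rx":0,"ry":0,"rz":0,"tx":0.8,"ty":0,"tz":3,"jaw":36},{"rx":0,"ry":0,"rz":0,"tx":0,"ty":0,"tz":0,"jaw":36},{"rx":0,"ry":0,"rz":0,"tx":0,"ty":0,"tz":0,"jaw":36}]'
python3 -m pendant '[{"rx":0,"ry":0,"rz":0,"tx":0,"ty":0,"tz":0,"jaw":12},{"rx":0,"ry":0,"rz":0,"tx":0,"ty":0,"tz":0,"jaw":12},{"rx":0,"ry":0,"rz":0,"tx":0,"ty":0,"tz":0,"jaw":12},{"rx":0,"ry":0,"rz":0,"tx":0,"ty":0,"tz":0,"jaw":12},{"rx":0,"ry":0,"rz":0,"tx":0,"ty":0,"tz":0,"jaw":12},{"rx":0,"ry":0,"rz":0,"tx":0,"ty":0,"tz":0,"jaw":12},{"rx":0,"ry":0,"rz":0,"tx":0,"ty":0,"tz":0,"jaw":12}]' 15
python3 -c "
from h import *
c=look('w45'); save(c,'w45a.png',(200,200,440,400),3)"
```

```text
time_s: 45.42
tool_pos: [0.3482, -0.3243, 0.0163]
tool_rot: [180.0, 15.1, 76.7]
force: [0.3, -0.4, 2.1]
grip_width: 0.0361
time_s: 46.0
tool_pos: [0.348, -0.3238, 0.0161]
tool_rot: [180.0, 15.0, 76.7]
force: [-1.0, -0.2, 5.1]
grip_width: 0.0178
46.05 [ 0.348  -0.3238  0.0161] [179.98  15.02  76.74] [ 83.4  16.  -58.  124.   37.8  50.2 -11.9]
```

View pics/w45a.png

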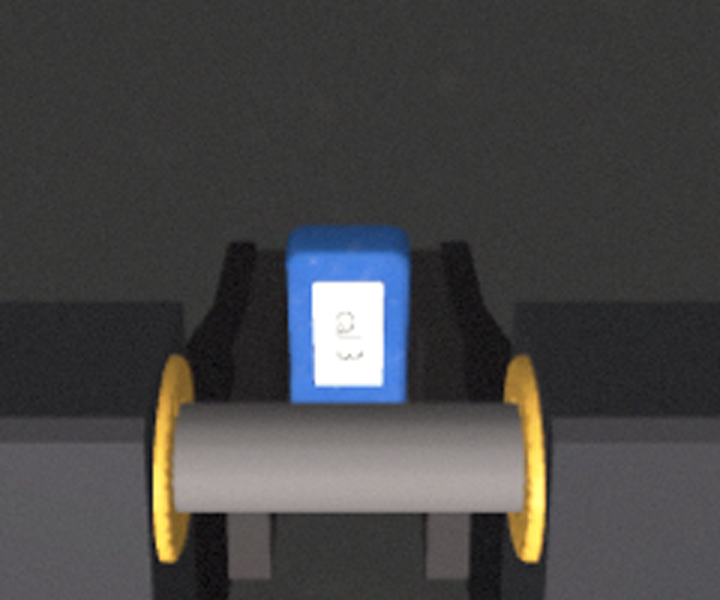

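```bash
python3 -m pendant '[{"rx":0,"ry":0,"rz":0,"tx":-2.6,"ty":0,"tz":-9.7,"jaw":12},{"rx":0,"ry":0,"rz":0,"tx":-7.8,"ty":0,"tz":-29,"jaw":12},{"rx":0,"ry":0,"rz":0,"tx":-7.8,"ty":0,"tz":-29,"jaw":12},{"rx":0,"ry":0,"rz":0,"tx":-7.8,"ty":0,"tz":-29,"jaw":12},{"rx":-1.845,"ry":0,"rz":-6.884,"tx":0,"ty":0,"tz":0,"jaw":12},{"rx":-1.845,"ry":0,"rz":-6.884,"tx":0,"ty":0,"tz":0,"jaw":12},{"rx":-1.845,"ry":0,"rz":-6.884,"tx":0,"ty":0,"tz":0,"jaw":12},{"rx":-1.845,"ry":0,"rz":-6.884,"tx":0,"ty":0,"tz":0,"jaw":12},{"rx":-1.845,"ry":0,"rz":-6.884,"tx":0,"ty":0,"tz":0,"jaw":12},{"rx":-1.845,"ry":0,"rz":-6.884,"tx":0,"ty":0,"tz":0,"jaw":12},{"rx":-1.845,"ry":0,"rz":-6.884,"tx":0,"ty":0,"tz":0,"jaw":12},{"rx":-1.845,"ry":0,"rz":-6.884,"tx":0,"ty":0,"tz":0,"jaw":12},{"rx":-1.845,"ry":0,"rz":-6.884,"tx":0,"ty":0,"tz":0,"jaw":12},{"rx":-1.845,"ry":0,"rz":-6.884,"tx":0,"ty":0,"tz":0,"jaw":12},{"rx":-1.845,"ry":0,"rz":-6.884,"tx":0,"ty":0,"tz":0,"jaw":12},{"rx":-1.845,"ry":0,"rz":-6.884,"tx":0,"ty":0,"tz":0,"jaw":12},{"rx":-1.845,"ry":0,"rz":-6.884,"tx":0,"ty":0,"tz":0,"jaw":12},{"rx":-1.845,"ry":0,"rz":-6.884,"tx":0,"ty":0,"tz":0,"jaw":12},{"rx":-1.845,"ry":0,"rz":-6.884,"tx":0,"ty":0,"tz":0,"jaw":12},{"rx":0,"ry":0,"rz":0,"tx":0,"ty":0,"tz":0,"jaw":12}]'
python3 -c "
from h import *
c=look('w46')"
```

```text
time_s: 47.72
tool_pos: [0.3472, -0.3241, 0.1152]
tool_rot: [179.9, 15.0, -176.9]
force: [0.0, -0.7, 0.7]
grip_width: 0.018
47.7667 [ 0.3474 -0.3236  0.1152] [ 179.83   14.99 -177.23] [ 85.   -2.6 -35.4 122.5 -17.2  51.7 152.1]
```

View pics/w46.png

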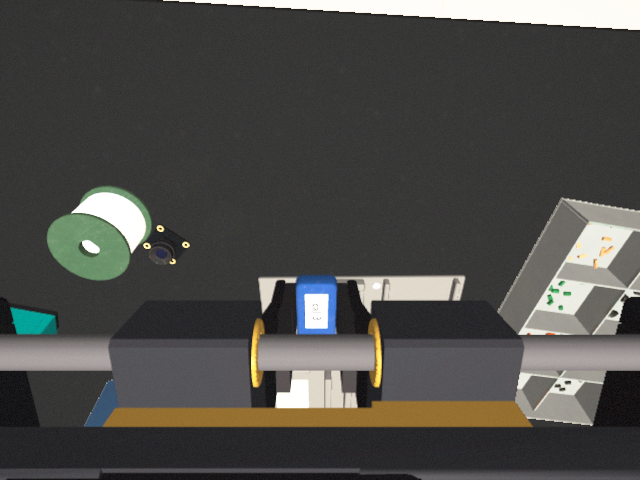

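```bash
python3 -m pendant '[{"rx":0,"ry":0,"rz":0,"tx":-28.6,"ty":-5.3,"tz":7.65,"jaw":12},{"rx":0,"ry":0,"rz":0,"tx":-28.6,"ty":-5.3,"tz":7.65,"jaw":12},{"rx":0,"ry":0,"rz":0,"tx":-28.6,"ty":-5.3,"tz":7.65,"jaw":12},{"rx":0,"ry":0,"rz":0,"tx":-28.6,"ty":-5.3,"tz":7.65,"jaw":12},{"rx":-0.2,"ry":0,"rz":-0.8,"tx":0,"ty":0,"tz":0,"jaw":12},{"rx":0,"ry":0,"rz":0,"tx":0,"ty":0,"tz":0,"jaw":12},{"rx":0,"ry":0,"rz":0,"tx":0,"ty":0,"tz":0,"jaw":12},{"rx":0,"ry":0,"rz":0,"tx":0,"ty":0,"tz":0,"jaw":12}]'
python3 -c "
from h import *
c=look('w47')"
```

```text
time_s: 48.43
tool_pos: [0.4657, -0.3384, 0.1154]
tool_rot: [180.0, 14.9, -176.3]
force: [-0.6, -0.7, -0.4]
grip_width: 0.0175
48.4833 [ 0.4657 -0.3387  0.1157] [ 179.99   14.92 -176.3 ] [ 76.7  11.  -40.1 110.8  -3.6  49.5 133.6]
```

View pics/w47.png

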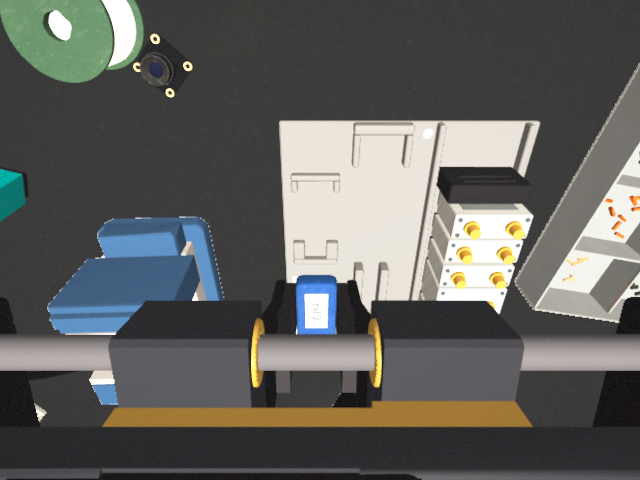

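```bash
python3 -m pendant '[{"rx":0,"ry":0,"rz":0,"tx":6.1,"ty":0,"tz":22.8,"jaw":12},{"rx":0,"ry":0,"rz":0,"tx":6.1,"ty":0,"tz":22.8,"jaw":12},{"rx":0,"ry":0,"rz":0,"tx":6.1,"ty":0,"tz":22.8,"jaw":12},{"rx":0,"ry":0,"rz":0,"tx":0,"ty":0,"tz":0,"jaw":12},{"rx":0,"ry":0,"rz":0,"tx":0,"ty":0,"tz":0,"jaw":12},{"rx":0,"ry":0,"rz":0,"tx":0,"ty":0,"tz":0,"jaw":12}]'
python3 -c "
from h import *
c=look('w48'); save(c,'w48a.png',(230,180,430,380),3.5); s=look('s48','side'); save(s,'s48.png',(230,200,430,350),3.8)"
```

```text
time_s: 48.98
tool_pos: [0.4674, -0.3393, 0.0465]
tool_rot: [-179.9, 15.1, -176.2]
force: [0.5, -1.4, 0.2]
grip_width: 0.0178
49.0333 [ 0.4678 -0.3396  0.047 ] [-179.87   15.09 -176.17] [ 74.3  17.  -38.5 113.8   0.9  41.3 131.3]
49.0833 [ 0.468  -0.3397  0.0471] [-179.85   15.1  -176.15] [ 74.3  17.  -38.5 113.8   0.9  41.3 131.3]
```

View pics/w48a.png

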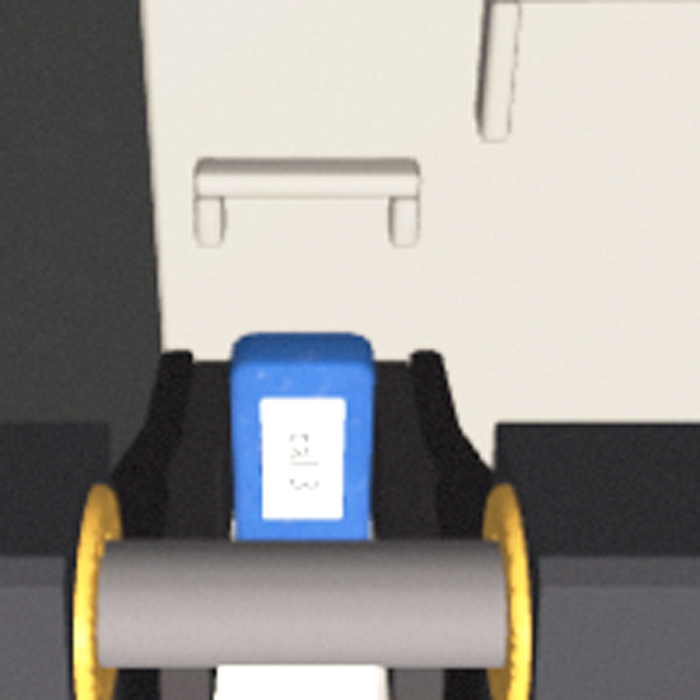

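View pics/s48.png

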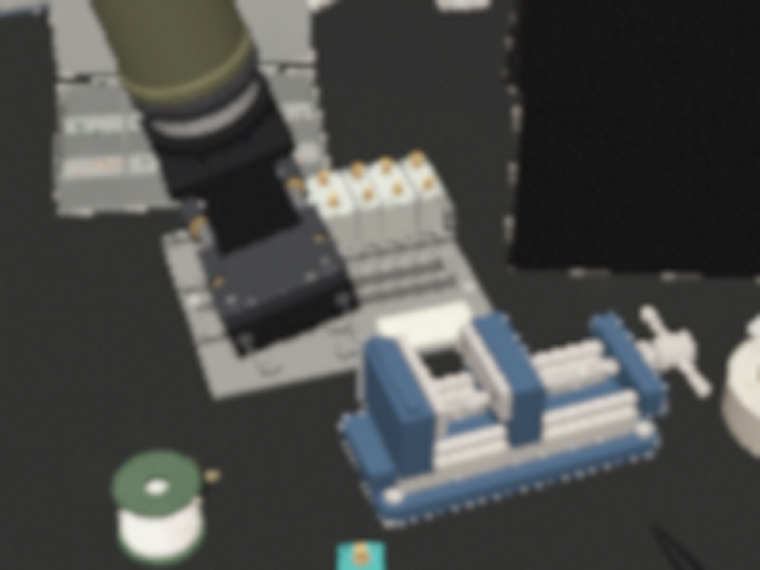

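```bash
python3 -m pendant '[{"rx":0,"ry":0,"rz":0,"tx":3.0,"ty":0.6,"tz":9.5,"jaw":12},{"rx":0,"ry":0,"rz":0,"tx":2.2,"ty":0,"tz":7,"jaw":12},{"rx":0,"ry":0,"rz":0,"tx":0,"ty":0,"tz":0,"jaw":12},{"rx":0,"ry":0,"rz":0,"tx":0,"ty":0,"tz":0,"jaw":12},{"rx":0,"ry":0,"rz":0,"tx":0,"ty":0,"tz":0,"jaw":12}]'
python3 -c "
from h import *
c=look('w49'); save(c,'w49a.png',(230,180,430,380),3.5)"
```

```text
time_s: 49.5
tool_pos: [0.4663, -0.338, 0.0277]
tool_rot: [180.0, 15.0, -176.2]
force: [0.9, 0.2, 0.1]
grip_width: 0.0178
49.55 [ 0.4665 -0.338   0.0279] [ 179.99   15.   -176.15] [ 73.6  18.6 -37.9 114.6   2.   39.2 130.7]
```

View pics/w49a.png

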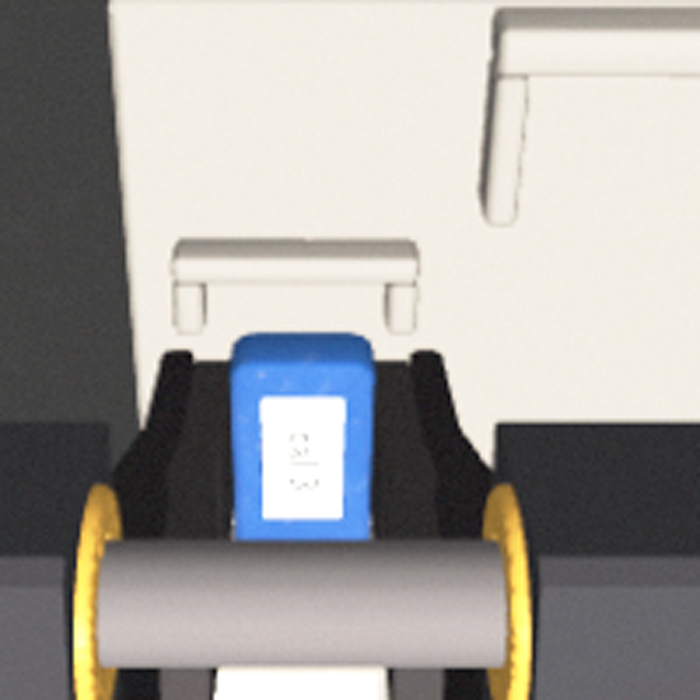

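```bash
python3 -m pendant '[{"rx":0,"ry":0,"rz":0,"tx":0.8,"ty":-0.7,"tz":3,"jaw":12},{"rx":0,"ry":0,"rz":0,"tx":0.5,"ty":0,"tz":2,"jaw":12},{"rx":0,"ry":0,"rz":0,"tx":0.3,"ty":0,"tz":1,"jaw":12},{"rx":0,"ry":0,"rz":0,"tx":0,"ty":0,"tz":0,"jaw":12},{"rx":0,"ry":0,"rz":0,"tx":0,"ty":0,"tz":0,"jaw":12}]'
python3 -c "
from h import *
c=look('w50'); save(c,'w50a.png',(230,180,430,380),3.5)"
```

```text
time_s: 49.97
tool_pos: [0.4666, -0.3388, 0.0217]
tool_rot: [-180.0, 15.0, -176.1]
force: [0.8, -0.3, 0.0]
grip_width: 0.0179
50.0167 [ 0.4666 -0.3389  0.0218] [-179.99   15.02 -176.16] [ 73.3  19.2 -37.6 114.8   2.5  38.5 130.5]
```

View pics/w50a.png

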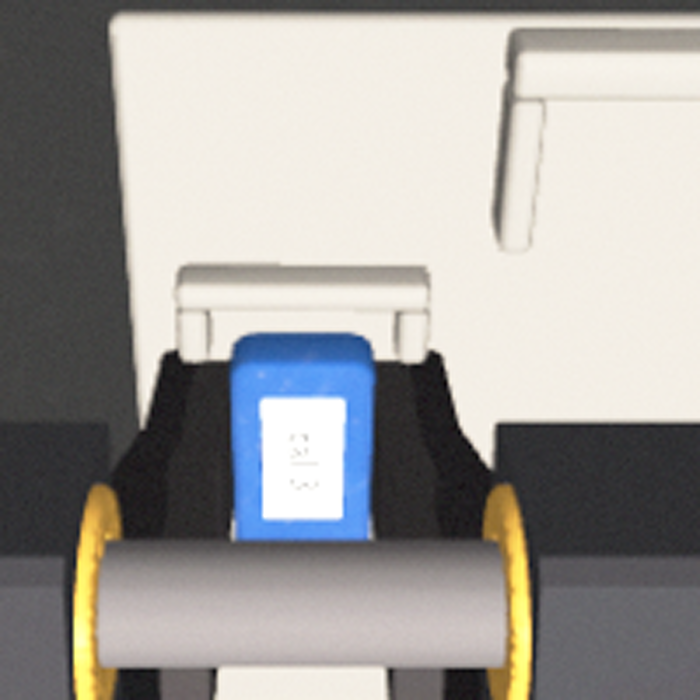

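```bash
python3 -m pendant '[{"rx":0,"ry":0,"rz":0,"tx":-1.3,"ty":-0.1,"tz":0.4,"jaw":12},{"rx":0,"ry":0,"rz":0,"tx":0.2,"ty":0,"tz":0.9,"jaw":12},{"rx":0,"ry":0,"rz":0,"tx":0.1,"ty":0,"tz":0.6,"jaw":12},{"rx":0,"ry":0,"rz":0,"tx":0,"ty":0,"tz":0,"jaw":12},{"rx":0,"ry":0,"rz":0,"tx":0,"ty":0,"tz":0,"jaw":12}]'
```

```text
time_s: 50.43
tool_pos: [0.4679, -0.3388, 0.0203]
tool_rot: [-180.0, 15.0, -176.2]
force: [-1.3, 0.4, 2.5]
grip_width: 0.0179
```

```bash
python3 -m pendant '[{"rx":0,"ry":0,"rz":0,"tx":0,"ty":0,"tz":0,"jaw":27},{"rx":0,"ry":0,"rz":0,"tx":0,"ty":0,"tz":0,"jaw":27},{"rx":0,"ry":0,"rz":0,"tx":0,"ty":0,"tz":0,"jaw":27},{"rx":0,"ry":0,"rz":0,"tx":0,"ty":0,"tz":0,"jaw":27},{"rx":0,"ry":0,"rz":0,"tx":-1.3,"ty":0,"tz":-4.8,"jaw":27},{"rx":0,"ry":0,"rz":0,"tx":-2.6,"ty":0,"tz":-9.7,"jaw":27},{"rx":0,"ry":0,"rz":0,"tx":-7.8,"ty":0,"tz":-29,"jaw":27},{"rx":0,"ry":0,"rz":0,"tx":-7.8,"ty":0,"tz":-29,"jaw":27},{"rx":0,"ry":0,"rz":0,"tx":-7.8,"ty":0,"tz":-29,"jaw":27},{"rx":0,"ry":0,"rz":0,"tx":-7.8,"ty":0,"tz":-29,"jaw":27},{"rx":0,"ry":0,"rz":0,"tx":-7.8,"ty":0,"tz":-29,"jaw":27},{"rx":0,"ry":0,"rz":0,"tx":-7.8,"ty":0,"tz":-29,"jaw":27},{"rx":0,"ry":5,"rz":0,"tx":0,"ty":0,"tz":0,"jaw":27},{"rx":0,"ry":5,"rz":0,"tx":0,"ty":0,"tz":0,"jaw":27},{"rx":0,"ry":5,"rz":0,"tx":0,"ty":0,"tz":0,"jaw":27},{"rx":0,"ry":0,"rz":0,"tx":0,"ty":0,"tz":0,"jaw":27},{"rx":0,"ry":0,"rz":0,"tx":0,"ty":0,"tz":0,"jaw":27}]'
python3 -c "
from h import *
c=look('w51'); rowcheck(c); save(c,'w51a.png',(180,50,520,305),2.35)"
```

```text
time_s: 51.85
tool_pos: [0.4692, -0.3374, 0.2152]
tool_rot: [179.9, 0.1, -176.0]
force: [0.3, -1.0, -0.3]
grip_width: 0.027
51.9 [ 0.468  -0.3382  0.2151] [ 1.7992e+02  6.0000e-02 -1.7609e+02] [ 69.3  14.3 -41.9  94.3   9.7  75.2 119.7]
[ 46.7 190.1] [ 0.4611 -0.5558  0.0525] [ 0.0219 -0.2168  0.1623]
[ 76.3 198. ] [ 0.466  -0.5326  0.0525] [ 0.0154 -0.194   0.1623]
[512.2 204.6] [ 0.4469 -0.1758  0.0525] [0.0102 0.1632 0.1628]
[540.6 203.2] [ 0.4442 -0.1528  0.0525] [0.0113 0.1863 0.1628]
[421.4 211.7] [ 0.458  -0.2495  0.0525] [0.0041 0.0889 0.1627]
[450.4 212. ] [ 0.4566 -0.2256  0.0525] [0.0039 0.1129 0.1627]
[418.6 231.5] [ 0.4751 -0.2493  0.0525] [-0.0129  0.0879  0.1627]
[447.1 231.8] [ 0.4738 -0.2254  0.0525] [-0.0132  0.1119  0.1627]
[416.7 252.4] [ 0.4938 -0.2482  0.0525] [-0.0316  0.0878  0.1627]
[444.7 252.6] [ 0.4923 -0.2243  0.0525] [-0.0317  0.1117  0.1628]
[414.5 278.3] [ 0.5176 -0.2467  0.0525] [-0.0555  0.0877  0.1628]
[442.2 278.5] [ 0.5162 -0.2225  0.0525] [-0.0557  0.1119  0.1628]
```

View pics/w51a.png

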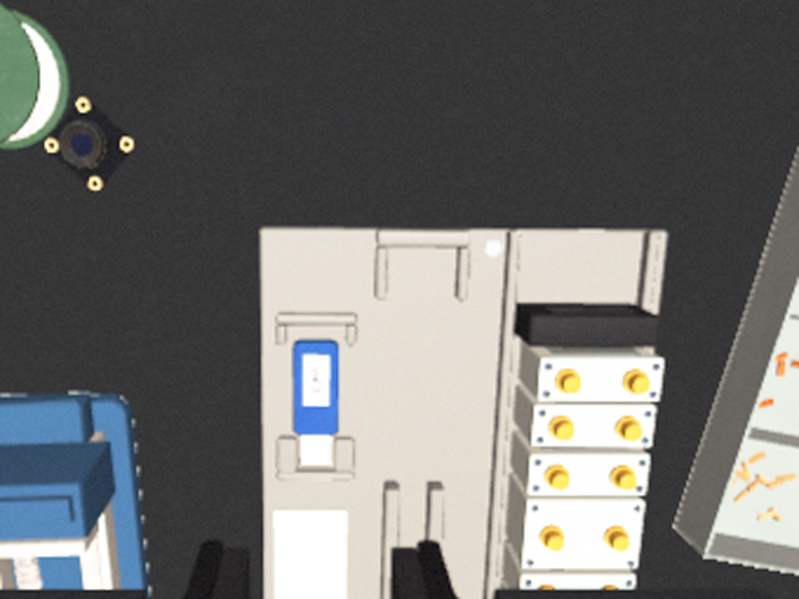

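```bash
python3 - <<'E'
from h import *
c=load("w51"); P=cloud(c)
def z(u,v): u=int(u/2.35+180); v=int(v/2.35+50); return P[v-1:v+2,u-1:u+2,2].mean().round(4)
print("case",z(316,360),z(316,425),"plug",z(316,450),"floor",z(380,400))
s=load("side0")
for u,v in [(537,369),(572,367),(612,365)]: print(on_z(s,u,v,.007).round(3))
c=grab("scene"); save(c,"sc51.png",(190,170,450,330),3)
s=grab("side"); save(s,"s51.png",(210,160,430,325),3.6)
c=grab("scene"); hsv=cv2.cvtColor(c["img"],cv2.COLOR_RGB2HSV)
save(c,"sc51b.png",(300,100,560,230),3)
E
```

```text
case 0.0132 0.0129 plug 0.0107 floor 0.0049
[ 0.865 -0.658  0.007]
[ 0.935 -0.669  0.007]
[ 1.014 -0.683  0.007]
```

View pics/sc51.png

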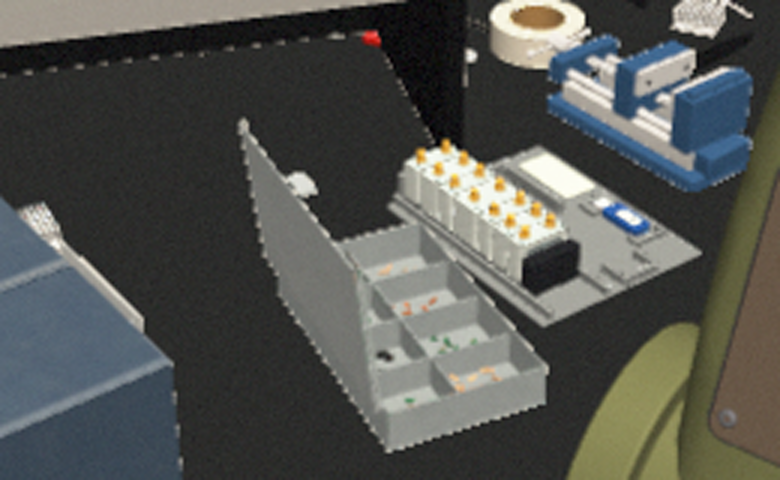

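View pics/s51.png

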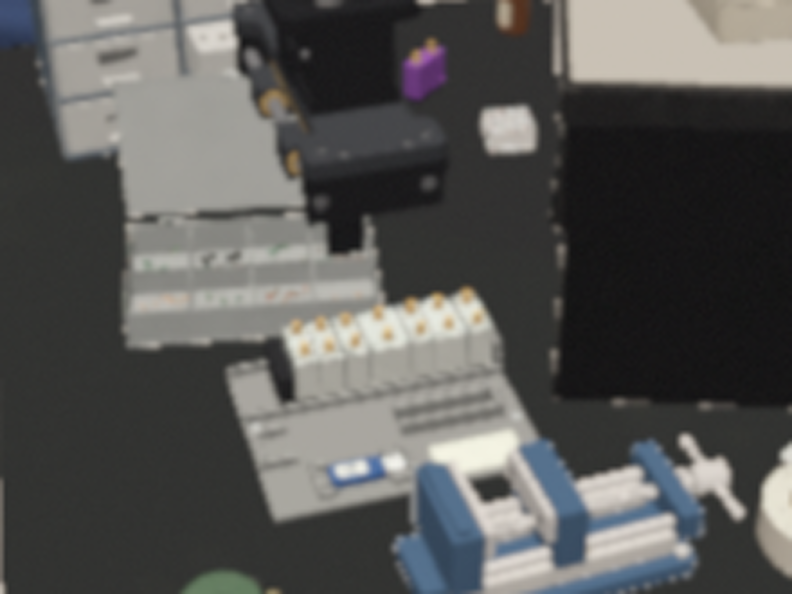

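View pics/sc51b.png

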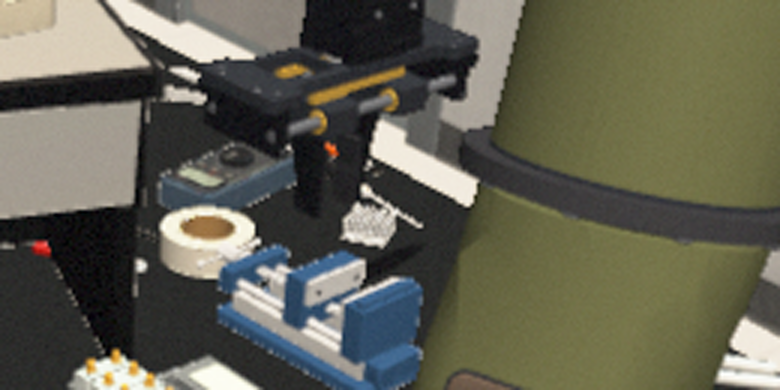

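```bash
python3 - <<'E'
from h import *
c=load("scene0"); hsv=cv2.cvtColor(c["img"],cv2.COLOR_RGB2HSV)
m=cv2.inRange(hsv,(0,150,100),(8,255,255))|cv2.inRange(hsv,(172,150,100),(180,255,255)); n,l,st,ce=cv2.connectedComponentsWithStats(m)
P=cloud(c)
for i in range(1,n):
    if st[i,4]>5: u,v=ce[i]; print(ce[i].round(1),st[i],np.median(P[l==i],0).round(3),on_z(c,u,v,.0075).round(3))
s=load("side0")
hsv=cv2.cvtColor(s["img"],cv2.COLOR_RGB2HSV)
m=cv2.inRange(hsv,(0,150,90),(8,255,255))|cv2.inRange(hsv,(172,150,90),(180,255,255)); n,l,st,ce=cv2.connectedComponentsWithStats(m); P=cloud(s)
for i in range(1,n):
    if st[i,4]>8: print("side",ce[i].round(1),st[i],np.median(P[l==i],0).round(3))
save(c,"scr.png",(290,165,350,205),12)
E
```

```text
[381.7 138.4] [376 134  13  10  60] [ 0.978 -0.67   0.013] [ 0.984 -0.678  0.008]
[313.5 182.3] [311 180   6   5  23] [ 0.834 -0.331  0.008] [ 0.838 -0.331  0.007]
side [442.3 272.2] [439 270   8   5  30] [ 0.811 -0.35   0.01 ]
side [456.5 276.5] [449 273  15   9  70] [ 0.841 -0.373  0.009]
side [593.9 365.2] [576 361  37  10 216] [ 0.974 -0.678  0.013]
side [257.  384.6] [241 370  26  28 122] [ 0.327 -0.581  0.022]
side [302.9 410.7] [296 403  15  17 119] [ 0.399 -0.644  0.011]
```

View pics/scr.png

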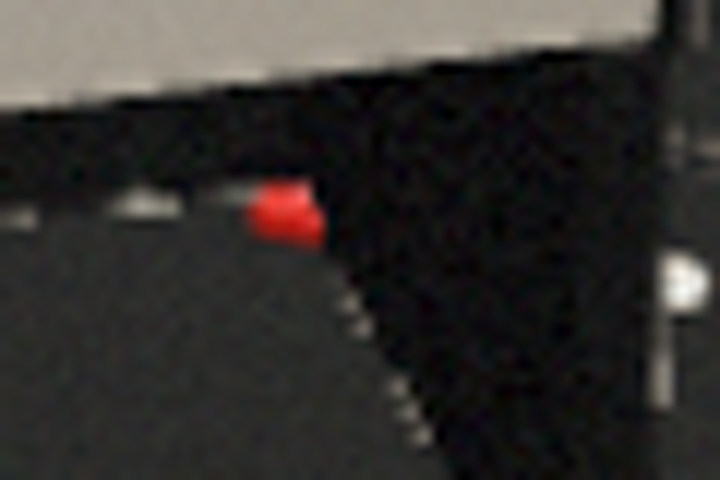

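```bash
python3 - <<'E'
from h import *
s=load("side0"); save(s,"plr.png",(385,250,495,310),7)
c=load("w4"); save(c,"w4p.png",(0,200,260,310),3)
E
```

```text
(no output)
```

View pics/plr.png

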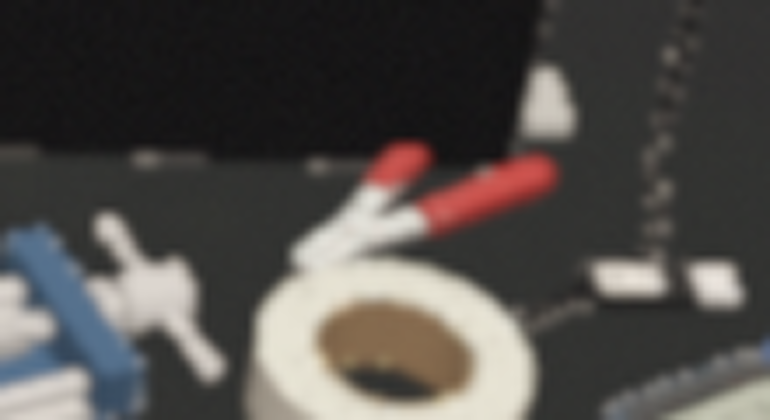

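```bash
python3 - <<'E'
from h import *
c=load("w40"); P=cloud(c)
for ce,a in jacks(c,15):
    if 290<ce[0]<340: u,v=ce.round().astype(int); print(ce.round(), P[v-1:v+2,u-1:u+2,2].mean().round(4), "top", P[v-1:v+2,314:318,2].mean().round(4))
E
```

```text
[304. 221.] 0.0514 top 0.0447
[328. 221.] 0.0517 top 0.0447
[303. 238.] 0.0523 top 0.0765
[327. 238.] 0.0519 top 0.0765
[303. 255.] 0.093 top 0.0452
[327. 255.] 0.0512 top 0.0452
[304. 277.] 0.0511 top 0.0449
[327. 277.] 0.0509 top 0.0449
[304. 299.] 0.0517 top 0.0448
[326. 299.] 0.052 top 0.0448
[303. 316.] 0.0923 top 0.0447
[326. 316.] 0.051 top 0.0447
[304. 332.] 0.0475 top 0.0449
[326. 332.] 0.0473 top 0.0449
```

```bash
python3 -c "
from h import *
print(env.get_obs()['time_s'], env.sign_off())"
```

```text
the job is handed in; nothing more can be done
52.05 None
```

The kit is complete and handed in at 52 s, except that row_4 was disturbed along the way and is back only to within about 1 mm.

- **Modules:** module_22, module_28 and module_16 stand in their gaps. Module tops read about 45 mm and jacks 51–52 mm, the same as the modules already in the row. A few depth readings were outliers: 76 mm on module_16's top and two jacks at 93 mm. Row_1's jacks read 47 mm in that last view; I took all of these as noise, since the neighbouring readings agree.
- **End stop:** I gripped it and slid it forward about 23 mm until it stalled with the force rising, which I read as the end of its travel. It sits right up against the row in the pictures.
- **Row_4:** The gripper pads caught it while I lowered module_16, dragging it 2–3 mm and turning it about 1.5°. I gripped it again and set it back. It is now 35.9 mm from row_3, against 36 mm nominal, and square. It sits about 0.9 mm off its original place across the bay. Row_1 to row_3 did not move measurably.
- **Data stick:** It was knocked about 4 cm aside during the run, so I found it again before picking it up. It now lies in its compartment with the plug in the groove, pointing away from the stop. Its top reads about 13 mm against 12 expected, so it lies flat.
- **Screwdriver:** I found none within reach and treated it as absent. A red-handled driver about 150 mm long lies about 1.1–1.2 m away, beyond the arm's 0.875 m reach. I took it for part of the tool set lying there.

I did not touch the bystanders or the purple and turquoise look-alikes.

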